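Clamp and log the fallen oil bottles

TASK

The oil bottles on the pantry counter have fallen over: stand every one of them upright on the bed between the jaws of the bottle vise (crank the jaw open first to make room) and let go, then crank the jaw shut until it grips them all firmly. Then pick up the hand scanner, aim it squarely at the middle of the barcode label on the vise's side from about 10 cm and hold it steady for two seconds, and finally lay it flat back on its mat; leave the bottles clamped and do not disturb the other things.

Things in the scene. Friction and masses are not known exactly. Their poses are not given: they have to be found in the camera images.
- bottle_a: square green-glass bottle, paper labels, lying on its side at the start: body 44 x 44 mm, 90 long, neck 20 dia, round cork stopper 26 dia; 131 mm overall, about 0.35 kg, bottom-heavy. Origin on its axis 65 mm above its base, z from base to stopper; all alike, one may be absent. Pinched lightly (20 N) by the stopper and lifted, it swings to hang near upright, base some 10 mm past plumb
- bottle_a_stopper (a point): centre of that bottle's round stopper, on the bottle's axis, 53 mm beyond its origin and 118 mm above its base
- bottle_b: oil bottle, the same as bottle_a
- bottle_b_stopper (a point): centre of that bottle's round stopper, on the bottle's axis, 53 mm beyond its origin and 118 mm above its base
- bottle_c: oil bottle, the same as bottle_a
- bottle_c_stopper (a point): centre of that bottle's round stopper, on the bottle's axis, 53 mm beyond its origin and 118 mm above its base
- vise: grey bottle vise fixed to the counter, bed 200 (x) x 250 (y) mm with its top 40 mm above the counter. Origin at the centre of the underside, on the counter; x along the screw from the crank (robot side) to the fixed jaw, z up. Fixed jaw face at x = +75 mm; both jaws 240 mm wide (y), tops 90 mm above the counter, room for three bottles side by side. Screw axis at y = 0, 75 mm above the counter
- vise_jaw: moving jaw, rubber-faced, 240 mm wide, 42 to 90 mm above the counter, on a carriage driven by the crank; origin at counter level under its pressing face, axes as the vise's. Free face at x = -10 mm + 15 mm per crank turn in the vise frame (-10: 85 mm between the jaws, +45: 30 mm). It is sprung: once on the bottles it gives up to 5 mm, 8 N per mm, then stops hard
- crank (a joint): crank angle in rad, 0 to 23: grows clockwise seen from the robot side (about the vise's +x) and closes the jaw, 15 mm a turn; unwinding opens it. Takes 4 to 8 N at the grip, and stays where it is left, loaded or not. At 0 the grip stands straight above the screw axis. The jaw meets the bottles at about 17.2; a firm grip is 1 to 2 rad more
- crank_knob (a point): centre of the crank's grip: a freely spinning wooden bar 18 mm thick, 56 mm long, parallel to the vise's x at x = -139 mm in the vise frame (it spans -167 to -111), 40 mm from the screw axis; circles in the vise's y-z plane between 35 and 115 mm above the counter
- label (a point): centre of the barcode label (64 x 46 mm paper) on a holder plate (x -70 to 10 mm, up to 102 mm high) on the vise's right-hand side, facing the vise's -y; at (-30, -133, 75) mm in the vise frame
- scanner: grey bar-shaped barcode scanner lying on the mat, 130 long (x) x 36 wide x 30 tall, black head 44 wide and 34 tall over the front 16 mm, 0.16 kg; origin at the centre of its underside, x forward out of the window, z up
- scanner_window (a point): centre of the scanner's window at its front end, 66.5 mm ahead of its origin and 18 mm above its underside; it reads straight ahead along the scanner's x, at 40 to 160 mm
- mat: black rubber mat 200 (x) x 110 (y) mm, 4 mm thick, fixed to the counter; origin at the centre of its underside
- tin_tall: bystander: tin can, 68 dia x 110 tall (mm), not to be disturbed; origin at the centre of its underside
- tin_low: bystander: low tin can, 80 dia x 60 tall (mm), not to be disturbed; origin at the centre of its underside
- jar: bystander: lidded jar, 72 dia x 100 tall (mm), not to be disturbed; origin at the centre of its underside
- carton: bystander: cardboard carton, 50 (x) x 90 (y) x 120 tall (mm), not to be disturbed; origin at the centre of its underside
- mug: bystander: white mug, 76 dia x 85 tall, handle at its +y (mm), not to be disturbed; origin at the centre of its underside
- spice_tin: bystander: small tin, 48 dia x 50 tall (mm), not to be disturbed; origin at the centre of its underside
There are look-alikes about, which are no part of the job. Of the things that look like the mat, take the one that is farthest from the robot's base at the start.

How it is judged (in metres and radians):
On the way, in this order (a step that is already met when the one before it is completed fails the run):
1. every bottle stands upright, released, on the bed between the jaws, which do not yet grip them (x of bottle_a in the frame of vise between -0.01 and 0.075 m and y of bottle_a in the frame of vise between -0.105 and 0.105 m and z of each of bottle_a_stopper, bottle_b_stopper, bottle_c_stopper in the frame of vise above 0.15 m and z of each of bottle_a, bottle_b, bottle_c in the frame of vise below 0.11 m and angle between each of bottle_a, bottle_b, bottle_c's own z axis and vertical below 0.12 rad and linear speed of each of bottle_a, bottle_b, bottle_c below 0.03 m/s and contact force between each of bottle_a, bottle_b, bottle_c and the fingers below 0.2 N and x of bottle_b in the frame of vise between -0.01 and 0.075 m and y of bottle_b in the frame of vise between -0.105 and 0.105 m and x of bottle_c in the frame of vise between -0.01 and 0.075 m and y of bottle_c in the frame of vise between -0.105 and 0.105 m and x of vise_jaw in the frame of vise below 0.0295 m), for 0.3 s.
2. the jaw is cranked onto all the bottles: it presses each with more than 2 N, all upright (x of bottle_a in the frame of vise between 0.035 and 0.075 m and y of bottle_a in the frame of vise between -0.105 and 0.105 m and z of each of bottle_a_stopper, bottle_b_stopper, bottle_c_stopper in the frame of vise above 0.15 m and z of each of bottle_a, bottle_b, bottle_c in the frame of vise below 0.11 m and angle between each of bottle_a, bottle_b, bottle_c's own z axis and vertical below 0.12 rad and linear speed of each of bottle_a, bottle_b, bottle_c below 0.03 m/s and contact force between each of bottle_a, bottle_b, bottle_c and vise_jaw above 2 N and x of bottle_b in the frame of vise between 0.035 and 0.075 m and y of bottle_b in the frame of vise between -0.105 and 0.105 m and x of bottle_c in the frame of vise between 0.035 and 0.075 m and y of bottle_c in the frame of vise between -0.105 and 0.105 m), for 0.3 s.
3. with the bottles clamped, the scanner is aimed at the label: the label's centre within 20 mm of the line straight out of the window, 40 to 160 mm ahead, square within 0.3 rad, held steady for 1 s (all of step 2 and x of label in the frame of scanner_window between 0.04 and 0.16 m and y of label in the frame of scanner_window between -0.02 and 0.02 m and z of label in the frame of scanner_window between -0.02 and 0.02 m and angle between the x axis of scanner and the y axis of vise, either way round below 0.3 rad and linear speed of scanner below 0.04 m/s and angular speed of scanner below 0.3 rad/s), for 1 s.
At the end, for the whole second after the job is handed in: Every bottle stands upright (within 0.12 rad) on the bed and is pressed by the jaw with more than 2 N; the scanner lies flat and still on the mat, its origin within 60 mm (mat x) and 50 mm (mat y) of the mat's centre (all of step 2 and x of scanner in the frame of mat between -0.06 and 0.06 m and y of scanner in the frame of mat between -0.05 and 0.05 m and angle between scanner's own z axis and vertical below 0.12 rad and height (world z) of scanner below 0.012 m and linear speed of scanner below 0.02 m/s); the robot touches nothing.
It fails at once if a bystander is knocked over or shoved more than 40 mm (angle between any of tin_tall, tin_low, jar, carton, mug, spice_tin's own z axis and vertical above 0.5 rad or distance of any of tin_tall, tin_low, jar, carton, mug, spice_tin from where it was at the start of the episode above 0.04 m).
Of bottle_a, bottle_b, bottle_c only 2 to 3 are there at a start; the rules pass over those that are not, and their reading is None.
At some moment in a run one of bottle_a, bottle_b, bottle_c, scanner may be knocked a few centimetres aside while the robot is not near it.
It also fails if it takes over 210 s, if anything falls off the work surface, if the arm or the gripper's body presses on something with over 40 N, if the wrist force passes 120 N, or if a joint passes its speed limit or range.

ROBOT

A 6-joint arm with a two-finger parallel gripper is mounted at the origin on the work surface. World frame = base frame: x ahead of the robot, y to its left, z up, the work surface at z = 0. Lengths are in mm, angles in rad, forces in N, time in s.
With the tool pointing down it reaches from about 275 to 1000 mm from the base axis. Payload 8.4 kg.
Tool frame: the origin (TCP) lies at the very end of the fingers, on their centre line; the grasp point (between the pads) lies 19 mm behind it; z points along the fingers, y is the direction in which the jaws open and shut (so a half turn about z gives the same grasp; the last joint's range is limited). The gripper opens to 85 mm and grips with 20 to 120 N. Pads are 22 mm wide; open, the fingers measure 114 mm over their backs; the gripper's body (76 mm by 85 mm) begins 54 mm behind the grasp point. The pads swing forward as they close: fully open they stand 13 mm farther back than shut.
Start: joints at [-1.143, 0.353, 1.633, -0, 1.155, -0.002], TCP at [260.429, -568.159, 208.581] pointing down, gripper open.
Joint ranges: [-2.63, 2.63], [-0.92, 2.1], [0.06, 2.66], [-1.3, 4.44], [0, 2.69], [-3.02, 3.02]. Speed limits (rad/s): [2.22, 2.22, 2.79, 3.14, 3.14, 3.14].

INTERFACE

Orientations are given as [roll, pitch, yaw] about the fixed x, y, z axes, in that order (R = Rz(yaw) Ry(pitch) Rx(roll)).
In Python, from rig import readout, grab_frame, calibration, r gives the robot as it stands. The module is installed in compiled form; this text tells all that it offers.
- The arm moves only by the tool play_rows, never from a script. Its argument "rows" is a list of rows, each a list of 3 entries, a list of its own where there are three numbers: the closure in counts, from 0 (fully open) to 255 (shut), then the shift along the tool's x, y, z in cm, then the turn, a rotation vector about the tool's x, y, z in rad. In form: [[gripper, [dx, dy, dz], [rx, ry, rz]], ...]. A call has 1 to 12 rows; each row is the pose to reach, as a shift and turn from the pose commanded when the call began, along the tool's axes at that moment; what a row does not reach only later rows make up. A row lasts 1/12 s, in which the tool goes at most 41.7 mm and 7.16 degrees, less where a joint would pass 70% of its speed; a pose out of reach is approached as far as the arm can. A call with a gripper value outside its range is refused whole. The fingers move at their own pace and stop on an object; "squeeze" is the grip in N (left out, the last holds). Time passes only in rows, so rows that repeat a pose let the fingers close. It gives the time, the measured TCP pose, the force and the opening at its end, in the units of the state.
- readout.sense(): the state, without advancing time (a new reading comes with each control period).
- grab_frame(name): name is "scene" or "top" or "wrist"; returns (picture, depth): 400x640x3 uint8, red, green, blue; 400x640 float32, mm along the optical axis (not along the pixel's ray), 0 where there is no reading.
- calibration(name): a dict with "vfov" (degrees; the focal length in pixels is half the picture's height over the tangent of half this angle, whatever the lens; pixels are square), "cx", "cy" (the principal point, pixels), "k1" (the pictures are not rectified: a ray, as slopes to the right and down, at radius r is drawn at 1 + k1 r^2 times it, then the intrinsics apply), "cam_to_world" (4x4, takes a point from camera to world coordinates). Camera axes: x right, y down, z forward; pixel columns grow to the right and rows downward; lengths in mm; the calibration is good to about 2 mm. A picture is of the moment at which its call begins: read the wrist's pose just before it. calibration takes no time and is no camera call; for the wrist camera it gives the pose at the moment of the call.
- r.sign_off(): hands the job in, once; it reports no verdict.
The state is a dict: "clock": time; "qpos": joint angles; "qvel": joint speeds; "joint_efforts": joint torques, N m; "eef_pos": TCP position; "tcp_rot": TCP orientation; "contact_force": force on the tool from outside, world axes, zero at the start; "wrist_torque": the same for the moment, N m; "opening": opening from 0.0 (shut) to 1.0 (fully open).
Only numpy, scipy, OpenCV 4.12 (cv2) and the standard library are available. Lean on these libraries where they do the work, as an engineer would, in place of code of your own. Each camera call takes 0.05 s, during which the arm holds its last target.

## Working session

There is one attempt and no reset: what is moved stays moved. The work goes in short steps, Python scripts to look and compute and a tool call to move; the robot and the scene stay as the last step left them, time stands still between calls to the robot, and variables do not carry over. Pictures are saved under pics/ and viewed, and the job is handed in when it is done.

Besides the shell and the picture viewer there is one more tool, called in YAML: its name, and indented under it one key for each argument. play_rows: Moves the arm, as the interface text tells. Its arguments: {"type":"object","properties":{"rows":{"type":"array"},"squeeze":{"type":"number"}},"required":["rows"]}

```bash
mkdir -p pics; ls
cat > h.py <<'E'
import numpy as np, cv2
from rig import readout, grab_frame, calibration, r
from scipy.spatial.transform import Rotation as R
def cal(n):
    c=calibration(n); f=200/np.tan(np.radians(c['vfov'])/2); return c,f
def cloud(n, im=None):
    c,f=cal(n); 
    img,d=grab_frame(n)
    K=np.array([[f,0,c['cx']],[0,f,c['cy']],[0,0,1.]])
    v,u=np.mgrid[0:400,0:640]
    pts=np.stack([u,v],-1).reshape(-1,1,2).astype(np.float64)
    un=cv2.undistortPoints(pts,K,np.array([c['k1'],0,0,0,0.])).reshape(400,640,2)
    P=np.concatenate([un*d[...,None],d[...,None]],-1)
    T=np.array(c['cam_to_world']); W=P@T[:3,:3].T+T[:3,3]
    W[d<=0]=np.nan
    return img,d,W
def save(n,img,s=1.25):
    cv2.imwrite('pics/'+n,cv2.resize(img[...,::-1],None,fx=s,fy=s,interpolation=cv2.INTER_CUBIC))
E
python3 - <<'E'
from h import *
print(readout.sense())
for n in ['scene','top','wrist']:
    c,f=cal(n);print(n,c,f)
    img,d,W=cloud(n);save(n+'0.png',img);np.savez(n+'0.npz',img=img,d=d,W=W)
E
```

```text
pics
{'clock': 0.0, 'qpos': array([-1.14340878e+00,  3.53609713e-01,  1.63414015e+00,  1.85416976e-05,
        1.15518219e+00, -2.36162392e-03]), 'qvel': array([-0.00032301,  0.00068872, -0.00079174,  0.00100811,  0.00113934,
       -0.00038979]), 'joint_efforts': array([-2.28039979e-03, -6.05263209e+01, -3.42063296e+01,  1.60247691e-05,
        9.49440437e-03,  1.08192069e-06]), 'eef_pos': array([ 260.22126331, -567.69984805,  207.88312584]), 'tcp_rot': array([-3.14025330e+00, -2.01162758e-05,  4.29741656e-01]), 'contact_force': array([-0.03728054, -0.16628786,  0.54134478]), 'wrist_torque': array([-0.04038122,  0.00111555,  0.02031271]), 'opening': 0.9999763468058426}
scene {'vfov': 44.60287457921425, 'cx': 325.45291101024634, 'cy': 195.78684841503653, 'k1': -0.14121687507117603, 'cam_to_world': array([[ 4.10273507e-01,  5.64140012e-01, -7.16534505e-01,
         1.73756827e+03],
       [ 9.11864821e-01, -2.65268960e-01,  3.13264946e-01,
        -5.12896293e+02],
       [-1.33490722e-02, -7.81906916e-01, -6.23252258e-01,
         1.13232737e+03],
       [ 0.00000000e+00,  0.00000000
[... 347 characters left out ...]
    2.50093858e+01],
       [ 8.83314846e-03, -7.83382933e-02, -9.96887700e-01,
         1.39591415e+03],
       [ 0.00000000e+00,  0.00000000e+00,  0.00000000e+00,
         1.00000000e+00]])} 467.38535403945133
wrist {'vfov': 62.05117342524757, 'cx': 322.55351034194183, 'cy': 201.35991520971615, 'k1': 0.01586224867907775, 'cam_to_world': array([[ 4.17573612e-01, -8.67197614e-01, -2.71294262e-01,
         3.28858614e+02],
       [-9.08641197e-01, -3.99136795e-01, -1.22723240e-01,
        -5.36015693e+02],
       [-1.85822157e-03,  2.97755130e-01, -9.54640471e-01,
         3.73691648e+02],
       [ 0.00000000e+00,  0.00000000e+00,  0.00000000e+00,
         1.00000000e+00]])} 332.5194464532538
```

View pics/scene0.png

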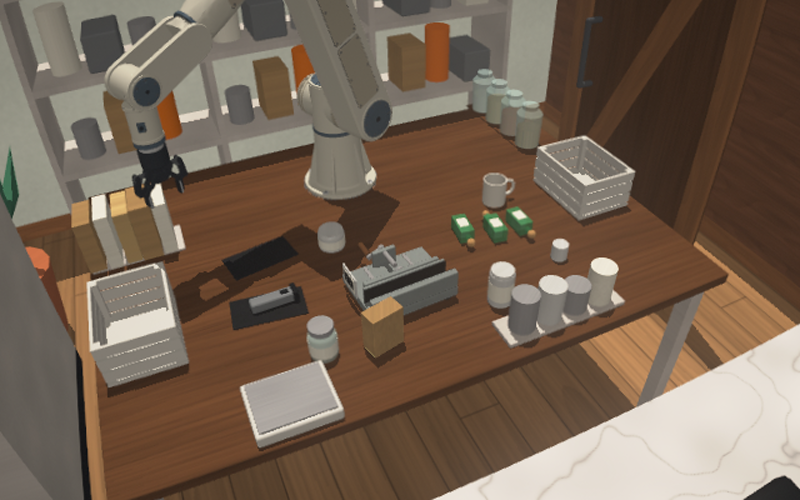

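View pics/top0.png

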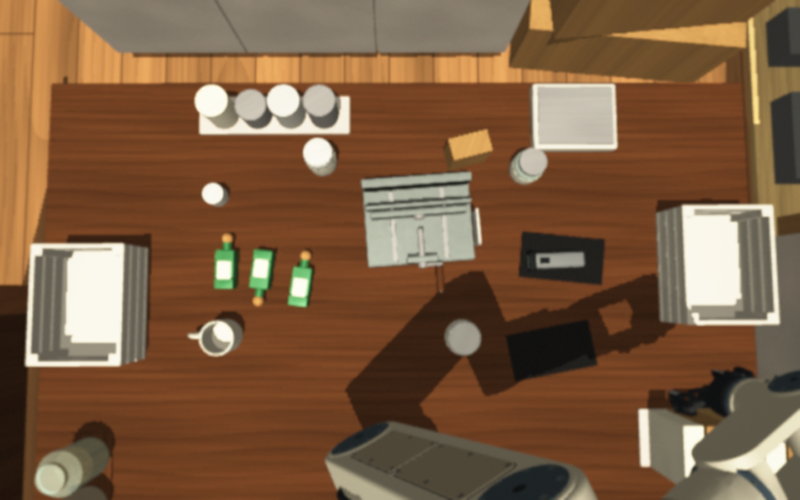

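View pics/wrist0.png

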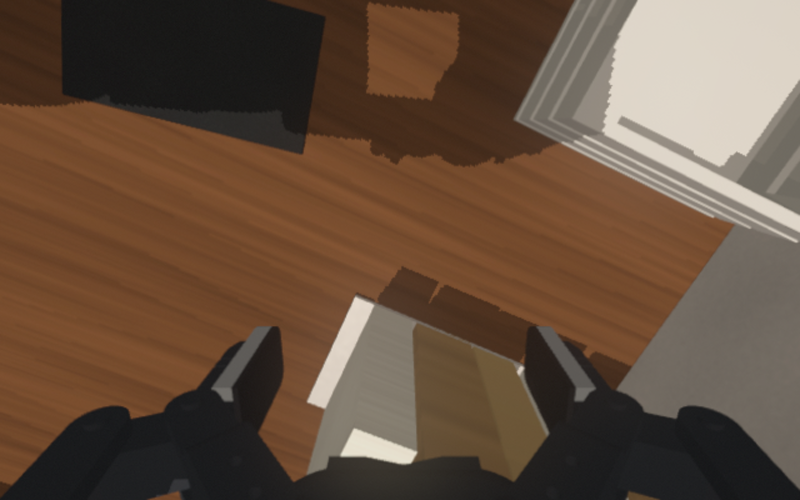

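The scene view shows the three fallen green bottles at about (463,228), (495,227) and (520,220), the vise at (400,280), the scanner on the outer mat at (270,300), and an empty look-alike mat at (260,257). In the top view these are bottles (225,268), (261,270), (300,285); vise (420,220); scanner (560,260); far mat (561,258); near mat (551,350), which is the look-alike. The far mat holds the scanner, so that is the one I choose. I'll check it in close crops.

Run:
```python
from h import *
z=np.load('top0.npz');img=z['img'];W=z['W']
c1=cv2.resize(img[130:280,270:500],None,fx=3.4,fy=3.4,interpolation=cv2.INTER_CUBIC)
c2=cv2.resize(img[170:300,140:270],None,fx=4.5,fy=4.5,interpolation=cv2.INTER_CUBIC)
save('c1.png',c1,1);save('c2.png',c2,1)
s=np.load('scene0.npz');c3=cv2.resize(s['img'][170:300,150:390],None,fx=3.3,fy=3.3,interpolation=cv2.INTER_CUBIC);save('c3.png',c3,1)
for n,(u,v) in dict(ba=(180,214),bb=(209,216),bc=(240,228),scanner=(448,207),mat2=(440,278),tin=(370,270)).items():
    print(n,W[v,u].round(1))
```

```text
ba [500.9 402.9  47.3]
bb [494.8 320.2  43.7]
bc [459.8 230.2  46.3]
scanner [ 517.9 -375.    34.1]
mat2 [ 309.1 -355.8   -1.3]
tin [ 338.8 -140.9   58.4]
```

View pics/c1.png

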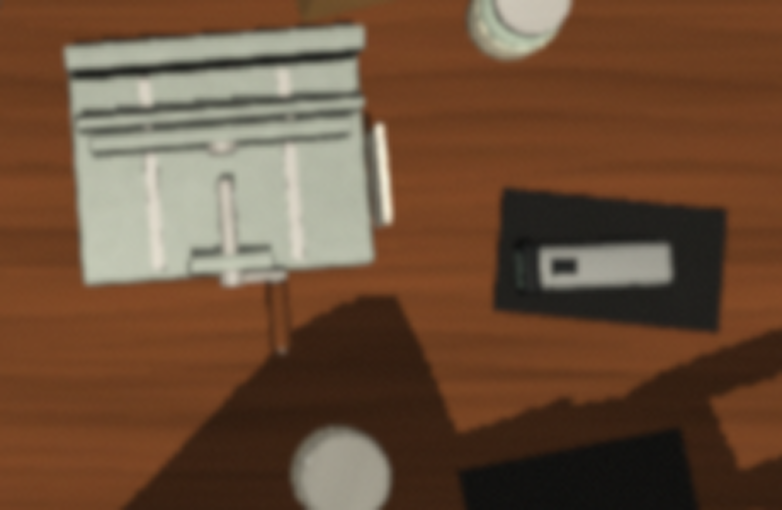

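View pics/c2.png

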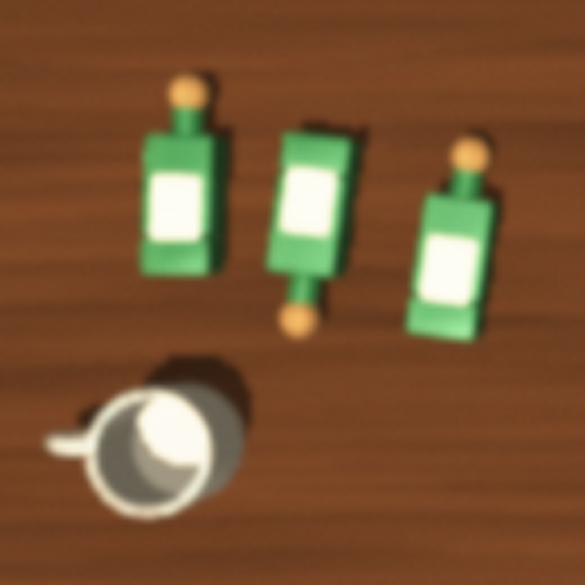

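View pics/c3.png

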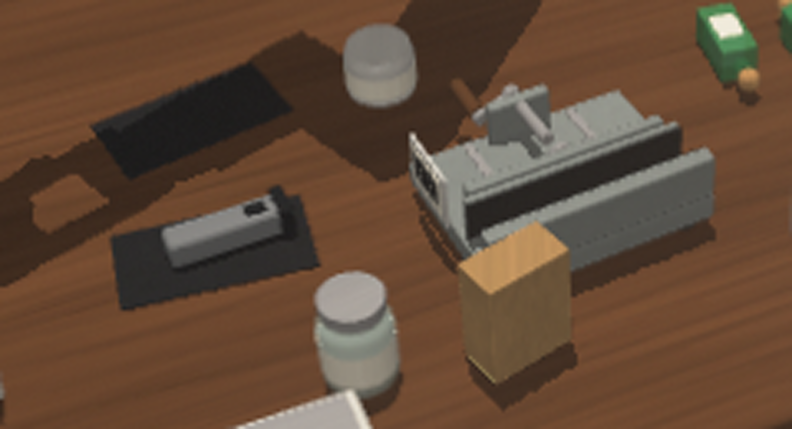

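c1 shows the vise with its jaw nearly shut, the crank grip at (280,320) toward the robot and the scanner on the far mat, with its head at (525,265) facing the vise. c2 shows three bottles with stoppers at (188,92), (298,320) and (470,155). c3 confirms the mat under the scanner is the farther one. Next I'll fit the poses.

```bash
cat > fit.py <<'E'
from h import *
def rect(pts):
    (c,s,a)=cv2.minAreaRect(pts.astype(np.float32)); return np.round(c,1),np.round(s,1),round(a,2)
z=np.load('top0.npz');img=z['img'];W=z['W'];s=np.load('scene0.npz');I2=s['img'];W2=s['W']
for nm,w in (('top',W),('scene',W2)):
    X=w.reshape(-1,3)
    m=(X[:,0]>420)&(X[:,0]<760)&(X[:,1]>-180)&(X[:,1]<180)
    Y=X[m]
    for lo,hi in ((30,50),(80,100),(100,130)):
        k=Y[(Y[:,2]>lo)&(Y[:,2]<hi)]; print(nm,lo,len(k),rect(k[:,:2]),np.median(k[:,2]))
# bottles: green
hsv=cv2.cvtColor(img,cv2.COLOR_RGB2HSV)
for nm,I,w in (('top',img,W),('scene',I2,W2)):
    hsv=cv2.cvtColor(I,cv2.COLOR_RGB2HSV)
    m=cv2.inRange(hsv,(45,100,40),(80,255,255))
    m=cv2.morphologyEx(m,cv2.MORPH_CLOSE,np.ones((15,15)))
    n,l,st,c=cv2.connectedComponentsWithStats(m)
    for i in range(1,n):
        if st[i,4]>100: 
            k=w[l==i];k=k[k[:,2]>25]; print(nm,'green',st[i],rect(k[:,:2]),k.mean(0).round(1),np.median(k[:,2]))
    m=cv2.inRange(hsv,(8,120,150),(20,190,255)); n,l,st,c=cv2.connectedComponentsWithStats(m)
    for i in range(1,n):
        k=w[l==i]
        if 15<st[i,4]<200 and k[:,0].min()>350 and k[:,1].min()>150: print(nm,'cork',c[i].round(1),st[i,4],np.nanmean(k,0).round(1))
E
python3 fit.py
```

```text
top 30 3933 (array([630.8,  -1. ]), array([255.9, 359.8]), 0.45) 39.86524354789117
top 80 1790 (array([6.289e+02, 5.000e-01]), array([258.8, 356.3]), 0.51) 88.29205367569489
top 100 338 (array([6.561e+02, 3.000e-01]), array([358.4, 210.9]), 89.39) 114.43785782917541
scene 30 1005 (array([641., -16.]), array([270.4, 313. ]), 5.93) 40.47808395159677
scene 80 1172 (array([620.7,  -6.9]), array([362.7, 232. ]), 82.06) 87.77356524063805
scene 100 157 (array([ 6.548e+02, -3.000e-01]), array([209.8, 358.8]), 0.04) 116.3401191536334
top green [ 171  194   49   43 1482] (array([497.9, 365.9]), array([133.8, 107.1]), 79.3) [497.6 363.2  42.2] 43.20373114320341
top green [230 208  20  38 546] (array([465.5, 231.2]), array([ 44.5, 105.9]), 82.12) [460.9 230.6  42.1] 43.099432461922106
top cork [180.7 189.9] 46 [572.2 407.1  28.9]
top cork [205.6 240.9] 50 [423.1 331.8  31.4]
scene green [  0 122  14  50 501] (array([ -419.8, -1147.9]), array([ 54.9, 376.1]), 89.43) [ -494.2 -1135.8    58. ] 57.48104416473336
scene green [388 166  36  19 304] (array([498.5, 358.8]), array([120.5,  84.2]), 89.66) [497.9 355.1  42.9] 44.15671879959473
scene green [362 172  16  19 140] (array([466.8, 227.3]), array([40.3, 96. ]), 80.47) [469.7 225.2  42.9] 43.84547741510255
scene cork [425.1 185.6] 19 [572.9 402.7  30.1]
scene cork [376.5 192.5] 20 [533.6 217.1  31.3]
scene cork [527.6 256.4] 41 [ 524.8 1213.8 -751.2]
scene cork [555.6 284.4] 68 [ 748.1 1209.7 -751.3]
```

Run:
```python
from h import *
from fit import rect
z=np.load('top0.npz');img=z['img'];W=z['W']
def comps(m,name,mn=60):
    n,l,st,c=cv2.connectedComponentsWithStats(m.astype(np.uint8))
    for i in range(1,n):
        if st[i,4]>mn: 
            k=W[l==i]; print(name,c[i].round(0),st[i,4],rect(k[:,:2]),np.median(k[:,2]).round(1), k.min(0).round(0),k.max(0).round(0))
box=(W[...,0]>380)&(W[...,0]<760)&(W[...,1]>-200)&(W[...,1]<180)
comps(box&(W[...,2]>82)&(W[...,2]<98),'z90',30)
comps(box&(W[...,2]>34)&(W[...,2]<46),'z40',30)
comps(box&(W[...,2]>98)&(W[...,2]<130),'z100',20)
box=(W[...,0]>380)&(W[...,0]<760)&(W[...,1]>-600)&(W[...,1]<-220)
comps(box&(W[...,2]>24)&(W[...,2]<42),'scan')
hsv=cv2.cvtColor(img,cv2.COLOR_RGB2HSV)
comps((W[...,0]>380)&(W[...,1]>-600)&(W[...,1]<-150)&(hsv[...,2]<70)&(W[...,2]<12)&(hsv[...,1]<110),'mat')
comps((W[...,0]>380)&(W[...,0]<620)&(W[...,1]>150)&(W[...,1]<450)&(W[...,2]>34)&(W[...,2]<60),'bot')
c=cv2.resize(img[130:280,270:400],None,fx=6,fy=6,interpolation=cv2.INTER_CUBIC)
```

```text
top 30 3933 (array([630.8,  -1. ]), array([255.9, 359.8]), 0.45) 39.86524354789117
top 80 1790 (array([6.289e+02, 5.000e-01]), array([258.8, 356.3]), 0.51) 88.29205367569489
top 100 338 (array([6.561e+02, 3.000e-01]), array([358.4, 210.9]), 89.39) 114.43785782917541
scene 30 1005 (array([641., -16.]), array([270.4, 313. ]), 5.93) 40.47808395159677
scene 80 1172 (array([620.7,  -6.9]), array([362.7, 232. ]), 82.06) 87.77356524063805
scene 100 157 (array([ 6.548e+02, -3.000e-01]), array([209.8, 358.8]), 0.04) 116.3401191536334
top green [ 171  194   49   43 1482] (array([497.9, 365.9]), array([133.8, 107.1]), 79.3) [497.6 363.2  42.2] 43.20373114320341
top green [230 208  20  38 546] (array([465.5, 231.2]), array([ 44.5, 105.9]), 82.12) [460.9 230.6  42.1] 43.099432461922106
top cork [180.7 189.9] 46 [572.2 407.1  28.9]
top cork [205.6 240.9] 50 [423.1 331.8  31.4]
scene green [  0 122  14  50 501] (array([ -419.8, -1147.9]), array([ 54.9, 376.1]), 89.43) [ -494.2 -1135.8    58. ] 57.48104416473336
scene green [388 166  36  19 304] (array([498.5, 358.8]), array([120.5,  84.2]), 89.66) 
[... 1156 characters left out ...]
. 117.]
z100 [382. 181.] 53 (array([ 588.1, -173.8]), array([78.7,  5.8]), 3.77) 101.5 [ 549. -178.   98.] [ 627. -170.  105.]
scan [444. 208.] 548 (array([ 513.8, -366.5]), array([ 41.4, 130.7]), 1.2) 33.3 [ 492. -432.   24.] [ 536. -301.   42.]
mat [451. 205.] 1640 (array([ 522.5, -387.7]), array([195.4, 104.8]), 84.14) 3.5 [ 462. -488.   -6.] [ 583. -286.   12.]
bot [179. 215.] 491 (array([498.5, 406.8]), array([45.1, 87.9]), 88.66) 43.6 [455. 384.  34.] [542. 430.  52.]
bot [208. 215.] 485 (array([497.1, 322.6]), array([44.9, 89.7]), 83.12) 43.6 [452. 298.  34.] [541. 349.  51.]
bot [240. 229.] 485 (array([459.7, 232. ]), array([44.5, 95.3]), 82.12) 43.5 [411. 205.  34.] [506. 260.  52.]
```

```bash
sed -i 's/^z=np.load/if __name__!="__main__": raise SystemExit\nz=np.load/' fit.py; sed -i '/^if __name__/,$d' fit.py
cat >> h.py <<'E'
VO=np.array([608.5,-42.3,0]); VY=0.07
def Rv(): return R.from_euler('z',VY).as_matrix()
def v2w(p): return Rv()@np.array(p,float)+VO
def w2v(p): return (np.asarray(p)-VO)@Rv()
E
python3 - <<'E'
from h import *
for n in('top0','scene0'):
    z=np.load(n+'.npz');V=w2v(z['W'])
    k=(V[...,0]<-105)&(V[...,0]>-175)&(abs(V[...,1])<70)&(V[...,2]>22)&(V[...,2]<130)
    vv,uu=np.nonzero(k)
    for i in range(0,len(uu),max(1,len(uu)//40)): print(n,uu[i],vv[i],V[vv[i],uu[i]].round(0),z['img'][vv[i],uu[i]])
z=np.load('scene0.npz');save('c4.png',z['img'][180:270,250:350],7)
E
```

```text
top0 349 211 [-105.  -32.   73.] [161 154 140]
top0 352 211 [-105.  -42.   65.] [158 150 136]
top0 336 212 [-105.    5.   83.] [174 165 151]
top0 339 212 [-106.   -3.   83.] [189 181 166]
top0 342 212 [-107.  -12.   84.] [164 149 132]
top0 345 212 [-107.  -21.   77.] [160 142 127]
top0 348 212 [-108.  -29.   72.] [131 116 102]
top0 351 212 [-108.  -39.   61.] [139 125 111]
top0 336 213 [-108.    6.   87.] [161 144 128]
top0 339 213 [-109.   -3.   86.] [170 154 137]
top0 349 213 [-110.  -32.   66.] [96 72 57]
top0 352 213 [-111.  -41.   67.] [104  72  53]
top0 349 214 [-113.  -32.   65.] [87 52 31]
top0 352 214 [-114.  -40.   72.] [104  62  34]
top0 348 215 [-116.  -29.   63.] [90 51 28]
top0 351 215 [-117.  -37.   71.] [110  63  34]
top0 354 215 [-117.  -47.   61.] [102  57  30]
top0 350 216 [-119.  -34.   69.] [103  59  31]
top0 353 216 [-120.  -43.   67.] [99 56 30]
top0 349 217 [-122.  -32.   67.] [87 50 27]
top0 352 217 [-122.  -40.   66.] [109  63  33]
top0 349 218 [-125.  -31.   68.] [86 49 26]
top0 352 218 [-125.  -39.   72.] [110  63  33]
top0 349 219 [-128.  -31.   72.] [88 
[... 3787 characters left out ...]
cene0 295 201 [-112.  -37.   71.] [94 64 43]
scene0 290 202 [-131.  -47.   57.] [67 47 35]
scene0 291 202 [-125.  -46.   62.] [86 60 42]
scene0 292 202 [-113.  -47.   70.] [98 66 43]
scene0 293 202 [-114.  -43.   68.] [104  69  46]
scene0 294 202 [-111.  -41.   69.] [93 64 44]
scene0 295 202 [-113.  -36.   66.] [83 59 42]
scene0 291 203 [-121.  -48.   61.] [71 51 37]
scene0 292 203 [-109.  -50.   70.] [91 62 43]
scene0 293 203 [-109.  -46.   68.] [84 58 42]
scene0 294 203 [-110.  -42.   66.] [98 83 74]
scene0 292 204 [-112.  -48.   62.] [78 56 40]
scene0 293 204 [-107.  -47.   66.] [106  93  84]
scene0 295 205 [-108.  -39.   58.] [112 109 105]
scene0 294 207 [-106.  -44.   51.] [100  84  75]
```

View pics/c4.png

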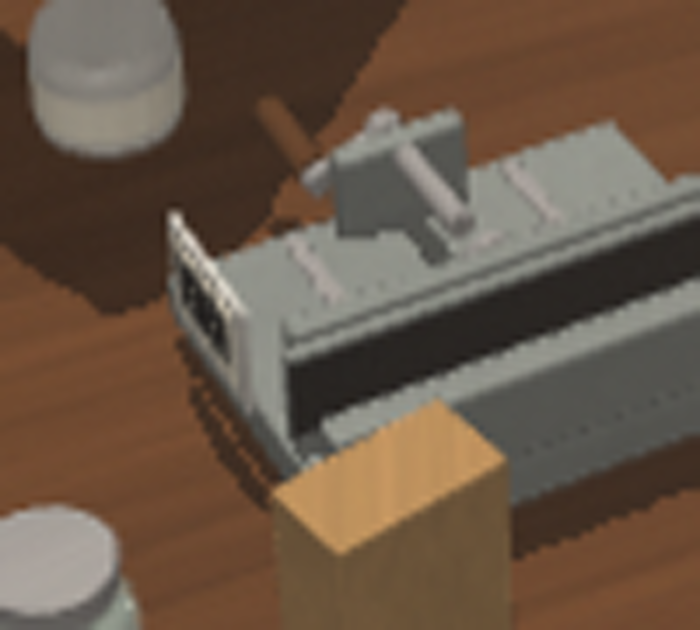

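```bash
cat >> h.py <<'E'
import json,os
def getcmd():
    if os.path.exists('cmd.json'):
        d=json.load(open('cmd.json')); return np.array(d['p']),R.from_rotvec(d['r'])
    return np.array([260.429,-568.159,208.581]),R.from_euler('xyz',[-3.14025,0,0.42974])
def rel(p,Rt,cmd=None):
    p0,R0=cmd or getcmd()
    return np.round(R0.inv().apply(np.array(p)-p0)/10,2),np.round((R0.inv()*Rt).as_rotvec(),3)
def fix(d,rv):  # record commanded pose after a call whose last row is (d cm, rv)
    p0,R0=getcmd()
    p=p0+R0.apply(np.array(d)*10); Rn=R0*R.from_rotvec(rv)
    json.dump(dict(p=p.tolist(),r=Rn.as_rotvec().tolist()),open('cmd.json','w'))
    s=readout.sense(); print('cmd',p.round(1),'meas',s['eef_pos'].round(1),'rot err',(Rn.inv()*R.from_euler('xyz',s['tcp_rot'])).magnitude().round(4),'F',s['contact_force'].round(1),'open',round(s['opening'],3),'t',round(s['clock'],2))
    return s
def ori(yaw,tilt=0,tiltx=0):  # tool down, tool x at yaw; tilt>0 leans tool z toward tool +x
    return R.from_euler('xyz',[np.pi,0,yaw])*R.from_rotvec([0,tilt,0])*R.from_rotvec([tiltx,0,0])
def tcp_of(grasp,Rt): return np.array(grasp)+Rt.apply([0,0,19.])
def show(name,p,Rt,cmd=None):
    d,rv=rel(p,Rt,cmd); print(name,'d',d.tolist(),'rv',rv.tolist(),'dist',np.linalg.norm(d)*10,'ang',np.linalg.norm(rv)); return d,rv
E
python3 - <<'E'
from h import *
Rt=ori(VY,0.5); g=v2w([-145,-39,62]); p=tcp_of(g,Rt); print(g,p)
h=p-Rt.apply([0,0,120.]); print(h)
show('hover',h,Rt)
E
```

```text
[466.58287601 -91.34620187  62.        ] [475.6696531  -90.70908652  45.32593132]
[418.27948203 -94.73297299 150.63583875]
hover d [34.07, -36.45, 5.84] rv [-0.091, 0.495, 0.352] dist 502.34181589829853 ang 0.6141742423775194
```

play_rows:
  rows:
    - [0,[34.07,-36.45,5.84],[-0.091,0.495,0.352]]
    - [0,[34.07,-36.45,5.84],[-0.091,0.495,0.352]]
    - [0,[34.07,-36.45,5.84],[-0.091,0.495,0.352]]
    - [0,[34.07,-36.45,5.84],[-0.091,0.495,0.352]]
    - [0,[34.07,-36.45,5.84],[-0.091,0.495,0.352]]
    - [0,[34.07,-36.45,5.84],[-0.091,0.495,0.352]]
    - [0,[34.07,-36.45,5.84],[-0.091,0.495,0.352]]
    - [0,[34.07,-36.45,5.84],[-0.091,0.495,0.352]]
    - [0,[34.07,-36.45,5.84],[-0.091,0.495,0.352]]
    - [0,[34.07,-36.45,5.84],[-0.091,0.495,0.352]]
    - [0,[34.07,-36.45,5.84],[-0.091,0.495,0.352]]
    - [0,[34.07,-36.45,5.84],[-0.091,0.495,0.352]]

```text
clock: 1.15
eef_pos: [414.9, -103.7, 151.4]
tcp_rot: [3.14, -0.501, 0.07]
contact_force: [0.0, -0.9, -0.6]
opening: 1.002
```

play_rows:
  rows:
    - [110,[0,0,0],[0,0,0]]
    - [110,[0,0,0],[0,0,0]]
    - [110,[0,0,0],[0,0,0]]
    - [110,[0,0,0],[0,0,0]]

```text
clock: 1.48
eef_pos: [414.9, -106.9, 151.5]
tcp_rot: [3.14, -0.5, 0.069]
contact_force: [0.6, 0.1, -0.5]
opening: 0.566
```

Run:
```python
from h import *
s=fix([34.07,-36.45,5.84],[-0.091,0.495,0.352]);print(s['qpos'].round(3))
img,d,W=cloud('wrist');save('w1.png',img);np.savez('w1.npz',img=img,d=d,W=W)
```

```text
Traceback (most recent call last):
  File "h.py", line 35, in fix
    s=readout.sense(); print('cmd',p.round(1),'meas',s['eef_pos'].round(1),'rot err',(Rn.inv()*R.from_euler('xyz',s['tcp_rot'])).magnitude().round(4),'F',s['contact_force'].round(1),'open',round(s['opening'],3),'t',round(s['clock'],2))
                                                                                     ^^^^^^^^^^^^^^^^^^^^^^^^^^^^^^^^^^^^^^^^^^^^^^^^^^^^^^^^^^^^^
AttributeError: 'float' object has no attribute 'round'
```

```bash
python3 - <<'E'
s=open('h.py').read()
s=s.replace(".magnitude().round(4)",".magnitude()")
s=s.replace("    return s\ndef ori","    if np.linalg.norm(p-s['eef_pos'])>4:\n        print('RESYNC to measured'); json.dump(dict(p=s['eef_pos'].tolist(),r=R.from_euler('xyz',s['tcp_rot']).as_rotvec().tolist()),open('cmd.json','w'))\n    return s\ndef ori")
open('h.py','w').write(s)
E
rm -f cmd.json
python3 - <<'E'
from h import *
s=fix([34.07,-36.45,5.84],[-0.091,0.495,0.352]);print(s['qpos'].round(3))
img,d,W=cloud('wrist');save('w1.png',img);np.savez('w1.npz',img=img,d=d,W=W)
E
```

```text
cmd [418.3 -94.8 150.7] meas [ 414.9 -106.9  151.5] rot err 0.0027172237462988803 F [ 0.6  0.1 -0.5] open 0.566 t 1.48
RESYNC to measured
[-0.464 -0.077  2.425  0.624  0.427  0.514]
```

View pics/w1.png

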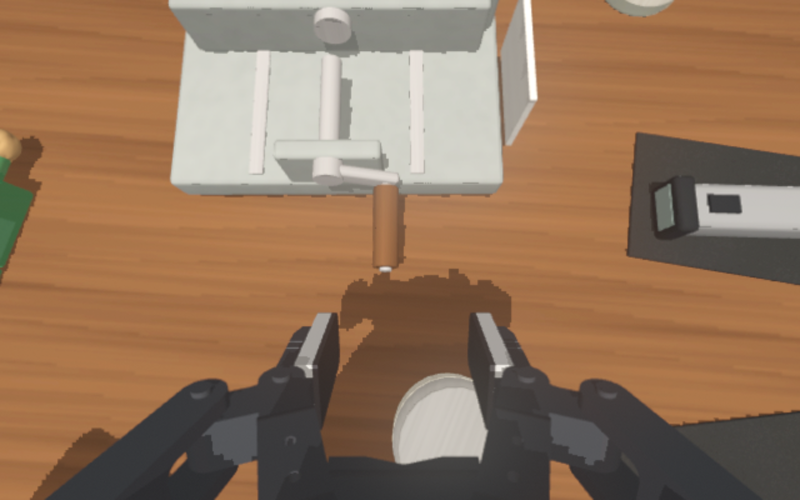

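The wrist view shows the wooden grip at (387,225) below the crank arm, with the tin (tin_low or jar lid) under the gripper at (450,430). The scanner is at right (720,210), with its window end facing the vise. I'll refine the grip pose.

Run:
```python
from h import *
z=np.load('w1.npz');V=w2v(z['W']);im=z['img']
k=(V[...,0]<-112)&(V[...,0]>-175)&(V[...,1]<0)&(V[...,1]>-70)&(V[...,2]>35)
P=V[k]; print(len(P),P.min(0),P.max(0),np.median(P,0))
# per x slice: y mid, top z
for x in(-160,-145,-130,-118):
    q=P[abs(P[:,0]-x)<4]; print(x,(np.percentile(q[:,1],2)+np.percentile(q[:,1],98))/2,np.percentile(q[:,2],95))
# jaw tops & bed edge
for lo,hi in((84,96),(36,44)):
    k=(V[...,2]>lo)&(V[...,2]<hi)&(abs(V[...,1])<140)&(V[...,0]>-115)
    P=V[k];print(lo,P.min(0).round(1),P.max(0).round(1))
b=V[(V[...,2]>37)&(V[...,2]<43)&(abs(V[...,1])<128)&(V[...,0]>-110)&(V[...,0]<-60)]
for y in (-110,-90,-70,70,90,110):
    q=b[abs(b[:,1]-y)<5]; print(y,np.percentile(q[:,0],1).round(1))
for x in(-90,-70):
    q=b[abs(b[:,0]-x)<5]; print(x,np.percentile(q[:,1],[.5,99.5]).round(1))
l=V[(V[...,2]>60)&(V[...,1]<-122)&(V[...,1]>-145)&(V[...,0]<15)&(V[...,0]>-75)]
print('plate',np.percentile(l,[1,50,99],axis=0).round(1))
```

```text
1404 [-169.14778486  -46.95408169   56.09170347] [-112.06660491  -29.5808166    72.09458894] [-141.66314597  -38.82777279   68.80138599]
-160 -38.69886476509579 70.70278108554965
-145 -38.586640480259035 70.90019774139836
-130 -38.49127930765997 70.7699762993207
-118 -38.290334182053456 70.87789945302153
84 [-111.7 -131.7   84. ] [ 14.4 108.7  96. ]
36 [-101.1 -131.5   36. ] [ 46.7 123.6  44. ]
-110 -99.6
-90 -99.6
-70 -99.7
70 -100.1
90 -100.6
110 -100.2
-90 [-124.   121.8]
-70 [-124.3  121.5]
plate [[ -70.4 -131.9   60.8]
 [ -36.1 -127.9   89. ]
 [   8.5 -127.1  103.4]]
```

```bash
sed -i 's/^VO=.*/VO=np.array([608.6,-43.5,0]); VY=0.074/' h.py
python3 - <<'E'
from h import *
th=1.91
Rt=ori(VY,0.25); g=v2w([-150,-40*np.sin(th),75+40*np.cos(th)]); p=tcp_of(g,Rt); print(g,p)
show('hover',p-Rt.apply([0,0,70.]),Rt)
show('down',p,Rt)
E
```

```text
[461.79930475 -92.207437    61.69055017] [466.4871154  -91.85990442  43.28121416]
hover d [1.15, -1.15, 5.23] rv [0.004, -0.25, -0.005] dist 54.77033868801617 ang 0.2500819865564091
down d [-0.58, -1.17, 12.01] rv [0.004, -0.25, -0.005] dist 120.80786398244115 ang 0.2500819865564091
```

play_rows:
  rows:
    - [110,[1.15,-1.15,5.23],[0.004,-0.25,-0.005]]
    - [110,[1.15,-1.15,5.23],[0.004,-0.25,-0.005]]
    - [110,[1.15,-1.15,5.23],[0.004,-0.25,-0.005]]
    - [110,[0.7,-1.16,7],[0.004,-0.25,-0.005]]
    - [110,[0.2,-1.16,9],[0.004,-0.25,-0.005]]
    - [110,[-0.3,-1.17,11],[0.004,-0.25,-0.005]]
    - [110,[-0.58,-1.17,12.01],[0.004,-0.25,-0.005]]
    - [110,[-0.58,-1.17,12.01],[0.004,-0.25,-0.005]]
    - [110,[-0.58,-1.17,12.01],[0.004,-0.25,-0.005]]

```text
clock: 2.28
eef_pos: [465.7, -92.0, 42.6]
tcp_rot: [-3.14, -0.248, 0.072]
contact_force: [-0.7, -0.3, 0.1]
opening: 0.566
```

Run:
```python
from h import *
s=fix([-0.58,-1.17,12.01],[0.004,-0.25,-0.005]);print(s['qpos'].round(3))
img,d,W=cloud('wrist');save('w2.png',img)
```

```text
cmd [466.5 -91.9  43.3] meas [465.7 -92.   42.6] rot err 0.002663303253334762 F [-0.7 -0.3  0.1] open 0.566 t 2.28
[-0.261  0.286  2.26   0.228  0.369  1.034]
```

View pics/w2.png

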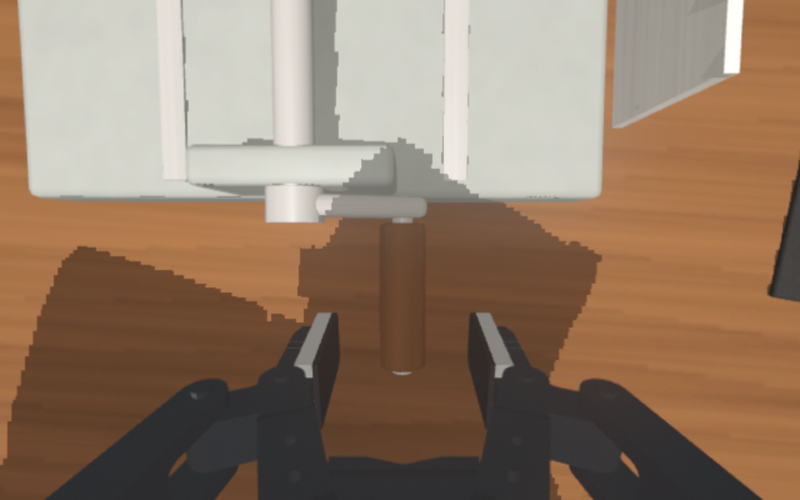

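The grip bar (402,297) is centred between the open fingers, so I'll close on it.

play_rows:
  rows:
    - [255,[0,0,0],[0,0,0]]
    - [255,[0,0,0],[0,0,0]]
    - [255,[0,0,0],[0,0,0]]
    - [255,[0,0,0],[0,0,0]]
    - [255,[0,0,0],[0,0,0]]
    - [255,[0,0,0],[0,0,0]]
    - [255,[0,0,0],[0,0,0]]
  squeeze: 40

```text
clock: 2.92
eef_pos: [466.7, -90.8, 43.7]
tcp_rot: [3.141, -0.251, 0.076]
contact_force: [-1.3, -4.7, 2.2]
opening: 0.134
```

Run:
```python
from h import *
s=fix([0,0,0],[0,0,0])
Rt=ori(VY,0.25)
p0,R0=getcmd()
# one full turn unwinding in 24 steps
th0=1.91
c0=v2w([-150,-40*np.sin(th0),75+40*np.cos(th0)])
rows=[]
for k in range(1,25):
    th=th0-k*2*np.pi/24
    g=v2w([-150,-40*np.sin(th),75+40*np.cos(th)])
    rows.append(R0.inv().apply(g-c0)/10)
print([[255,np.round(x,2).tolist(),[0,0,0]] for x in rows[:12]])
print([[255,np.round(x-rows[11],2).tolist(),[0,0,0]] for x in rows[12:]])
```

```text
cmd [466.5 -91.9  43.3] meas [466.7 -90.8  43.7] rot err 0.0023099961391075344 F [-1.3 -4.7  2.2] open 0.134 t 2.92
[[255, [0.25, 0.22, -0.99], [0, 0, 0]], [255, [0.51, 0.16, -2.0], [0, 0, 0]], [255, [0.76, -0.16, -2.96], [0, 0, 0]], [255, [0.97, -0.73, -3.81], [0, 0, 0]], [255, [1.15, -1.51, -4.49], [0, 0, 0]], [255, [1.26, -2.44, -4.94], [0, 0, 0]], [255, [1.32, -3.46, -5.15], [0, 0, 0]], [255, [1.3, -4.51, -5.1], [0, 0, 0]], [255, [1.22, -5.5, -4.78], [0, 0, 0]], [255, [1.08, -6.37, -4.23], [0, 0, 0]], [255, [0.89, -7.07, -3.48], [0, 0, 0]], [255, [0.66, -7.55, -2.58], [0, 0, 0]]]
[[255, [-0.25, -0.22, 0.99], [0, 0, 0]], [255, [-0.51, -0.16, 2.0], [0, 0, 0]], [255, [-0.76, 0.16, 2.96], [0, 0, 0]], [255, [-0.97, 0.73, 3.81], [0, 0, 0]], [255, [-1.15, 1.51, 4.49], [0, 0, 0]], [255, [-1.26, 2.44, 4.94], [0, 0, 0]], [255, [-1.32, 3.46, 5.15], [0, 0, 0]], [255, [-1.3, 4.51, 5.1], [0, 0, 0]], [255, [-1.22, 5.5, 4.78], [0, 0, 0]], [255, [-1.08, 6.37, 4.23], [0, 0, 0]], [255, [-0.89, 7.07, 3.48], [0, 0, 0]], [255, [-0.66, 7.55, 2.58], [0, 0, 0]]]
```

play_rows:
  rows:
    - [255,[0.25,0.22,-0.99],[0,0,0]]
    - [255,[0.51,0.16,-2.0],[0,0,0]]
    - [255,[0.76,-0.16,-2.96],[0,0,0]]
    - [255,[0.97,-0.73,-3.81],[0,0,0]]
    - [255,[1.15,-1.51,-4.49],[0,0,0]]
    - [255,[1.26,-2.44,-4.94],[0,0,0]]
    - [255,[1.32,-3.46,-5.15],[0,0,0]]
    - [255,[1.3,-4.51,-5.1],[0,0,0]]
    - [255,[1.22,-5.5,-4.78],[0,0,0]]
    - [255,[1.08,-6.37,-4.23],[0,0,0]]
    - [255,[0.89,-7.07,-3.48],[0,0,0]]
    - [255,[0.66,-7.55,-2.58],[0,0,0]]

```text
clock: 3.92
eef_pos: [461.0, -14.4, 70.0]
tcp_rot: [-3.141, -0.251, 0.076]
contact_force: [-0.3, -0.4, -0.1]
opening: 0.0
```

Run:
```python
from h import *
s=fix([.66,-7.55,-2.58],[0,0,0])
img,d,W=cloud('wrist');save('w3.png',img)
```

```text
cmd [460.9 -16.6  70. ] meas [461.  -14.4  70. ] rot err 0.002702307504464115 F [-0.3 -0.4 -0.1] open 0.0 t 3.92
```

View pics/w3.png

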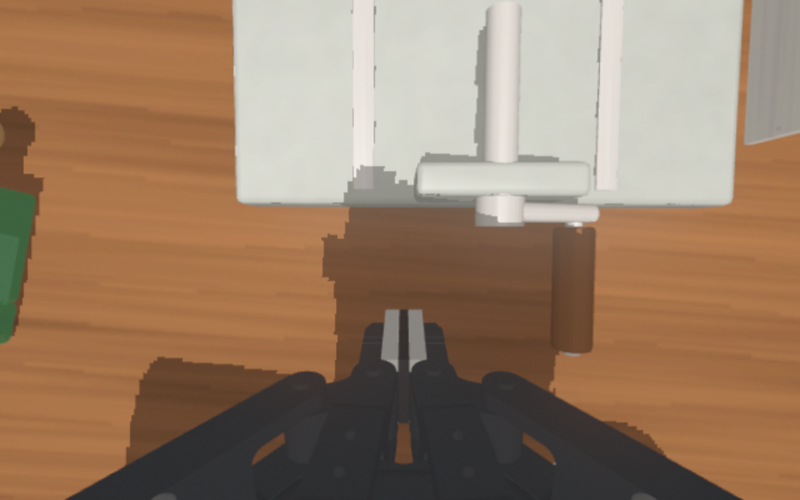

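The fingers slipped off: they are shut at (403,340) and the grip at (572,290) is still where it was. I'll re-measure the bar against the true finger tips.

Run:
```python
from h import *
img,d,W=cloud('wrist');np.savez('w3.npz',img=img,d=d,W=W)
V=w2v(W)
k=(V[...,0]<-112)&(V[...,0]>-175)&(V[...,1]<-25)&(V[...,1]>-70)&(V[...,2]>35)&(V[...,2]<85)
P=V[k]; print(len(P),P.min(0),P.max(0))
for x in(-160,-145,-130,-118):
    q=P[abs(P[:,0]-x)<4]; print(x,(np.percentile(q[:,1],2)+np.percentile(q[:,1],98))/2,np.percentile(q[:,2],95))
# finger tips in tool frame
s=readout.sense(); Rt=R.from_euler('xyz',s['tcp_rot']); 
T=Rt.inv().apply((W.reshape(-1,3)-s['eef_pos'])).reshape(W.shape)
for (u,v) in((313,250),(313,260),(313,270),(313,285),(333,250),(333,260),(333,285),(335,295)): print(u,v,T[v,u].round(1))
```

```text
3497 [-168.78664936  -46.31601477   57.33049063] [-112.35632496  -27.13180051   71.44141187]
-160 -35.489101218874104 69.9770059869022
-145 -35.842606414051545 69.91965429276682
-130 -35.98377050798441 69.92874749752919
-118 -35.51987877275436 70.00188785925512
313 250 [ 10.   -4.9 -28.8]
313 260 [ 10.4  -4.6 -39.2]
313 270 [ 10.5  -4.4 -48. ]
313 285 [  9.8  -4.1 -57.9]
333 250 [ 10.7   4.  -30.3]
333 260 [ 10.2   3.8 -38.9]
333 285 [ 10.1   3.2 -58.3]
335 295 [ 11.4   3.6 -66.7]
```

Run:
```python
from h import *
z=np.load('w3.npz');W=z['W'];d=z['d']
s=readout.sense(); Rt=R.from_euler('xyz',s['tcp_rot']); 
T=Rt.inv().apply((W.reshape(-1,3)-s['eef_pos'])).reshape(W.shape)
for u in (314,332):
  for v in range(238,300,4): print(u,v,T[v,u].round(1),d[v,u].round(0))
print(np.array(calibration('wrist')['cam_to_world'])[:3,3]-s['eef_pos'])
```

```text
314 238 [-24.4  -7.1  63.6] 248.0
314 242 [-27.7  -7.1  63.6] 250.0
314 246 [-30.3  -7.1  62.1] 249.0
314 250 [ 10.6  -4.5 -30.1] 149.0
314 254 [ 10.6  -4.4 -34. ] 145.0
314 258 [ 10.4  -4.3 -37.5] 142.0
314 262 [ 10.1  -4.2 -40.5] 139.0
314 266 [ 10.4  -4.1 -44.5] 135.0
314 270 [ 10.5  -4.  -47.9] 132.0
314 274 [ 10.5  -3.9 -51. ] 129.0
314 278 [ 10.3  -3.9 -53.7] 126.0
314 282 [ 10.1  -3.8 -56.2] 124.0
314 286 [ 10.7  -3.7 -59.9] 120.0
314 290 [  9.3  -3.7 -60.3] 120.0
314 294 [ 11.2  -3.5 -65.9] 114.0
314 298 [ 11.1  -3.5 -68.2] 112.0
332 238 [-23.9   6.3  62.3] 247.0
332 242 [-27.4   6.4  62.8] 249.0
332 246 [-30.6   6.4  62.8] 250.0
332 250 [ 10.6   3.6 -30. ] 149.0
332 254 [ 10.2   3.5 -33.3] 146.0
332 258 [ 10.6   3.4 -37.9] 141.0
332 262 [ 10.1   3.3 -40.4] 139.0
332 266 [ 10.3   3.2 -44.3] 135.0
332 270 [ 10.4   3.1 -47.7] 132.0
332 274 [  9.8   3.1 -49.9] 130.0
332 278 [ 10.8   2.9 -54.6] 125.0
332 282 [ 10.5   2.9 -56.8] 123.0
332 286 [ 10.6   2.8 -59.8] 120.0
332 290 [  9.4   2.8 -60.6] 120.0
332 294 [ 11.4   2.6 -66.1] 114.0
332 298 [ 11.9   2.5 -69.3] 111.0
[ 32.6092128    2.51284834 179.40609053]
```

Run:
```python
from h import *
img,d,W=cloud('scene');np.savez('s3.npz',img=img,d=d,W=W)
s=readout.sense();Rt=R.from_euler('xyz',s['tcp_rot']);T=Rt.inv().apply((W.reshape(-1,3)-s['eef_pos'])).reshape(W.shape)
k=(abs(T[...,0])<25)&(abs(T[...,1])<14)&(T[...,2]>-90)&(T[...,2]<40)
vv,uu=np.nonzero(k);print(uu.min(),uu.max(),vv.min(),vv.max())
q=T[k];print(np.histogram(q[:,2],bins=range(-90,41,10)))
save('s3.png',img[120:270,230:400],4.5)
```

```text
303 312 167 185
(array([16, 21, 20, 19, 21, 18, 10,  0,  0,  0,  0,  0,  0]), array([-90, -80, -70, -60, -50, -40, -30, -20, -10,   0,  10,  20,  30,
        40]))
```

View pics/s3.png

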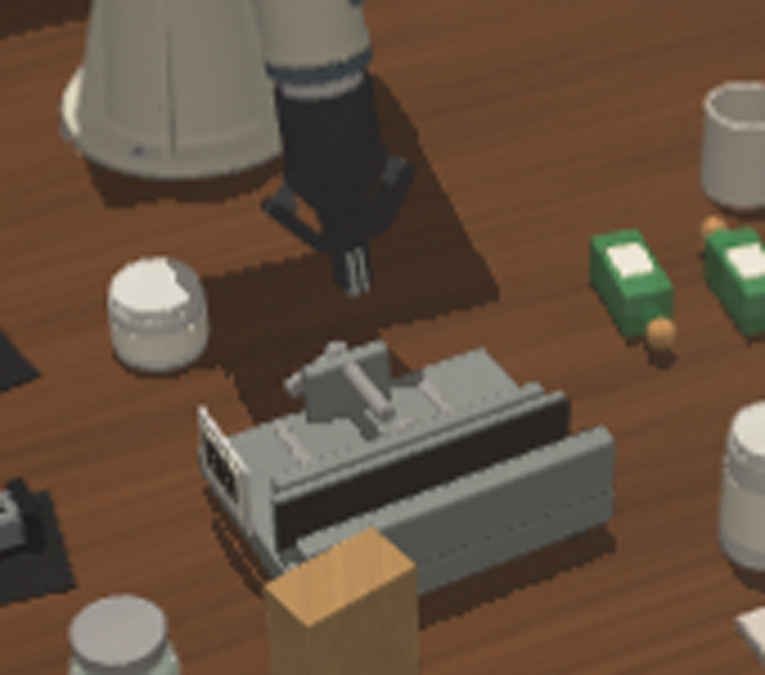

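The scene and wrist clouds agree that the shut finger ends lie about 26 mm behind the reported TCP. That explains the slip, because the bar was only caught by the tips. I'll use the measured tips from here on.

```bash
sed -i 's/def tcp_of(grasp,Rt):.*/def tcp_of(grasp,Rt,off=44.): return np.array(grasp)+Rt.apply([0,0,off])/' h.py
python3 - <<'E'
from h import *
th=1.93
Rt=ori(VY,0.25); g=v2w([-152,-40*np.sin(th),75+40*np.cos(th)]); p=tcp_of(g,Rt)
show('hover',p-Rt.apply([0,0,90.]),Rt)
show('down',p,Rt)
s=readout.sense();W=np.load('s3.npz')['W']
T=R.from_euler('xyz',s['tcp_rot']).inv().apply((W.reshape(-1,3)-s['eef_pos']))
for z in range(-150,-20,10):
    q=T[(abs(T[:,2]-z)<5)&(abs(T[:,0])<60)&(abs(T[:,1])<70)]
    if len(q): print(z,len(q),q[:,0].max().round(0),q[:,1].min().round(0),q[:,1].max().round(0))
E
```

```text
hover d [-0.87, 7.52, -3.89] rv [-0.0, 0.0, -0.0] dist 85.1113388450681 ang 0.0
down d [-0.87, 7.52, 5.11] rv [-0.0, 0.0, -0.0] dist 91.33422140687465 ang 0.0
-150 32 42.0 -23.0 41.0
-140 49 17.0 -36.0 41.0
-130 75 24.0 -39.0 45.0
-120 85 24.0 -57.0 65.0
-110 78 23.0 -60.0 63.0
-100 66 21.0 -56.0 58.0
-90 65 24.0 -52.0 49.0
-80 57 20.0 -41.0 39.0
-70 43 17.0 -31.0 30.0
-60 24 16.0 -10.0 18.0
-50 20 16.0 -10.0 18.0
-40 25 16.0 -15.0 16.0
-30 16 14.0 -12.0 12.0
```

play_rows:
  rows:
    - [110,[0,0,-3.9],[0,0,0]]
    - [110,[-0.3,2.5,-3.9],[0,0,0]]
    - [110,[-0.87,6,-3.9],[0,0,0]]
    - [110,[-0.87,7.52,-3.9],[0,0,0]]
    - [110,[-0.87,7.52,-3.9],[0,0,0]]
    - [110,[-0.87,7.52,-2],[0,0,0]]
    - [110,[-0.87,7.52,0],[0,0,0]]
    - [110,[-0.87,7.52,2],[0,0,0]]
    - [110,[-0.87,7.52,4],[0,0,0]]
    - [110,[-0.87,7.52,5.1],[0,0,0]]
    - [110,[-0.87,7.52,5.1],[0,0,0]]
    - [110,[-0.87,7.52,5.1],[0,0,0]]

```text
clock: 5.07
eef_pos: [470.1, -89.3, 17.9]
tcp_rot: [-3.14, -0.248, 0.076]
contact_force: [-0.5, -0.6, -0.0]
opening: 0.57
```

Run:
```python
from h import *
s=fix([-0.87,7.52,5.1],[0,0,0])
img,d,W=cloud('wrist');save('w4.png',img)
```

```text
cmd [470.6 -91.2  18.4] meas [470.1 -89.3  17.9] rot err 0.002937240917803804 F [-0.5 -0.6 -0. ] open 0.57 t 5.07
```

View pics/w4.png

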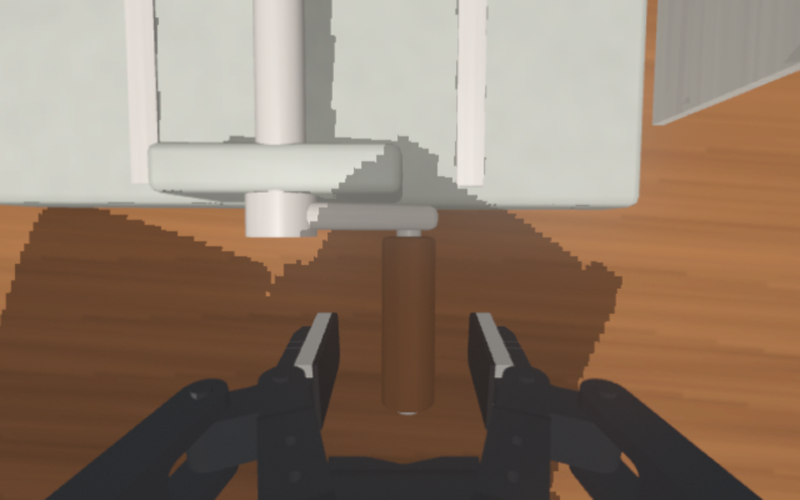

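play_rows:
  rows:
    - [255,[0,0,0],[0,0,0]]
    - [255,[0,0,0],[0,0,0]]
    - [255,[0,0,0],[0,0,0]]
    - [255,[0,0,0],[0,0,0]]
    - [255,[0,0,0],[0,0,0]]
    - [255,[0,0,0],[0,0,0]]
    - [255,[0,0,0],[0,0,0]]
  squeeze: 40

```text
clock: 5.7
eef_pos: [471.0, -90.4, 18.8]
tcp_rot: [3.141, -0.251, 0.075]
contact_force: [-1.4, -5.1, -0.5]
opening: 0.202
```

```bash
sed -i 's/>4:/>1.2:/' h.py
cat > crank.py <<'E'
from h import *
import sys
# crank.py th0 dth n : rows relative to current cmd, assuming grip centre at th0
def rows(th0,dth,n,close=255):
    p0,R0=getcmd()
    f=lambda th: v2w([0,-40*np.sin(th),75+40*np.cos(th)])
    out=[np.round(R0.inv().apply(f(th0+dth*k/n)-f(th0))/10,2).tolist() for k in range(1,n+1)]
    return out
if __name__=='__main__':
    a=[float(x) for x in sys.argv[1:]]
    print([[255,x,[0,0,0]] for x in rows(a[0],a[1],int(a[2]))])
E
python3 - <<'E'
from h import *
s=fix([0,0,0],[0,0,0])
E
python3 crank.py 1.93 -3.1416 11;python3 crank.py -1.2116 -3.1416 11
```

```text
cmd [470.6 -91.2  18.4] meas [471.  -90.4  18.8] rot err 0.0019534398115077078 F [-1.4 -5.1 -0.5] open 0.202 t 5.7
[[255, [0.28, 0.24, -1.08], [0, 0, 0]], [255, [0.56, 0.16, -2.18], [0, 0, 0]], [255, [0.82, -0.23, -3.21], [0, 0, 0]], [255, [1.05, -0.91, -4.1], [0, 0, 0]], [255, [1.21, -1.82, -4.76], [0, 0, 0]], [255, [1.31, -2.89, -5.15], [0, 0, 0]], [255, [1.33, -4.02, -5.23], [0, 0, 0]], [255, [1.28, -5.14, -4.99], [0, 0, 0]], [255, [1.14, -6.14, -4.47], [0, 0, 0]], [255, [0.94, -6.94, -3.69], [0, 0, 0]], [255, [0.69, -7.49, -2.72], [0, 0, 0]]]
[[255, [-0.28, -0.24, 1.08], [0, 0, 0]], [255, [-0.56, -0.16, 2.18], [0, 0, 0]], [255, [-0.82, 0.23, 3.21], [0, 0, 0]], [255, [-1.05, 0.91, 4.1], [0, 0, 0]], [255, [-1.21, 1.82, 4.76], [0, 0, 0]], [255, [-1.31, 2.89, 5.15], [0, 0, 0]], [255, [-1.33, 4.02, 5.23], [0, 0, 0]], [255, [-1.28, 5.14, 4.99], [0, 0, 0]], [255, [-1.14, 6.14, 4.47], [0, 0, 0]], [255, [-0.94, 6.94, 3.69], [0, 0, 0]], [255, [-0.69, 7.49, 2.72], [0, 0, 0]]]
```

play_rows:
  rows:
    - [255,[0.28,0.24,-1.08],[0,0,0]]
    - [255,[0.56,0.16,-2.18],[0,0,0]]
    - [255,[0.82,-0.23,-3.21],[0,0,0]]
    - [255,[1.05,-0.91,-4.1],[0,0,0]]
    - [255,[1.21,-1.82,-4.76],[0,0,0]]
    - [255,[1.31,-2.89,-5.15],[0,0,0]]
    - [255,[1.33,-4.02,-5.23],[0,0,0]]
    - [255,[1.28,-5.14,-4.99],[0,0,0]]
    - [255,[1.14,-6.14,-4.47],[0,0,0]]
    - [255,[0.94,-6.94,-3.69],[0,0,0]]
    - [255,[0.69,-7.49,-2.72],[0,0,0]]
    - [255,[0.69,-7.49,-2.72],[0,0,0]]

```text
clock: 6.7
eef_pos: [465.6, -15.3, 46.1]
tcp_rot: [3.141, -0.252, 0.076]
contact_force: [4.4, -8.6, -7.6]
opening: 0.194
```

Run:
```python
from h import *
s=fix([.69,-7.49,-2.72],[0,0,0])
p=s['eef_pos'];Rt=R.from_euler('xyz',s['tcp_rot']);print(w2v(p-Rt.apply([0,0,44.])))
img,d,W=cloud('wrist');save('w5.png',img)
```

```text
cmd [465.  -16.6  46.5] meas [465.6 -15.3  46.1] rot err 0.0029849464548184624 F [ 4.4 -8.6 -7.6] open 0.194 t 6.7
RESYNC to measured
[-151.4378058   38.7304661   88.7444777]
```

View pics/w5.png

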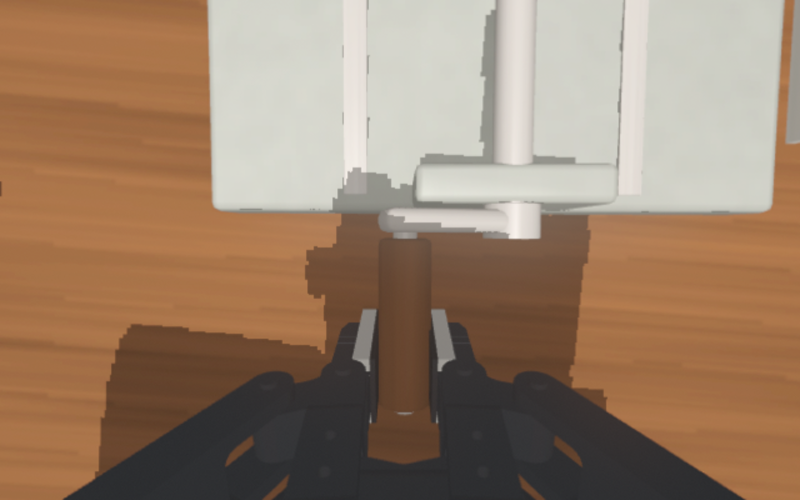

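The grip followed to (405,310) on the other side of the screw, so I'll continue unwinding.

play_rows:
  rows:
    - [255,[-0.28,-0.24,1.08],[0,0,0]]
    - [255,[-0.56,-0.16,2.18],[0,0,0]]
    - [255,[-0.82,0.23,3.21],[0,0,0]]
    - [255,[-1.05,0.91,4.1],[0,0,0]]
    - [255,[-1.21,1.82,4.76],[0,0,0]]
    - [255,[-1.31,2.89,5.15],[0,0,0]]
    - [255,[-1.33,4.02,5.23],[0,0,0]]
    - [255,[-1.28,5.14,4.99],[0,0,0]]
    - [255,[-1.14,6.14,4.47],[0,0,0]]
    - [255,[-0.94,6.94,3.69],[0,0,0]]
    - [255,[-0.69,7.49,2.72],[0,0,0]]
    - [255,[-0.69,7.49,2.72],[0,0,0]]

```text
clock: 7.75
eef_pos: [471.0, -90.8, 19.7]
tcp_rot: [3.142, -0.251, 0.075]
contact_force: [-1.9, -4.7, 1.0]
opening: 0.193
```

play_rows:
  rows:
    - [255,[0.28,0.24,-1.08],[0,0,0]]
    - [255,[0.56,0.16,-2.18],[0,0,0]]
    - [255,[0.82,-0.23,-3.21],[0,0,0]]
    - [255,[1.05,-0.91,-4.1],[0,0,0]]
    - [255,[1.21,-1.82,-4.76],[0,0,0]]
    - [255,[1.31,-2.89,-5.15],[0,0,0]]
    - [255,[1.33,-4.02,-5.23],[0,0,0]]
    - [255,[1.28,-5.14,-4.99],[0,0,0]]
    - [255,[1.14,-6.14,-4.47],[0,0,0]]
    - [255,[0.94,-6.94,-3.69],[0,0,0]]
    - [255,[0.69,-7.49,-2.72],[0,0,0]]
    - [255,[0.69,-7.49,-2.72],[0,0,0]]

```text
clock: 8.75
eef_pos: [465.7, -15.2, 46.0]
tcp_rot: [3.141, -0.252, 0.076]
contact_force: [4.8, -7.9, -8.0]
opening: 0.194
```

play_rows:
  rows:
    - [255,[-0.28,-0.24,1.08],[0,0,0]]
    - [255,[-0.56,-0.16,2.18],[0,0,0]]
    - [255,[-0.82,0.23,3.21],[0,0,0]]
    - [255,[-1.05,0.91,4.1],[0,0,0]]
    - [255,[-1.21,1.82,4.76],[0,0,0]]
    - [255,[-1.31,2.89,5.15],[0,0,0]]
    - [255,[-1.33,4.02,5.23],[0,0,0]]
    - [255,[-1.28,5.14,4.99],[0,0,0]]
    - [255,[-1.14,6.14,4.47],[0,0,0]]
    - [255,[-0.94,6.94,3.69],[0,0,0]]
    - [255,[-0.69,7.49,2.72],[0,0,0]]
    - [255,[-0.69,7.49,2.72],[0,0,0]]

```text
clock: 9.75
eef_pos: [471.0, -90.7, 19.5]
tcp_rot: [3.142, -0.251, 0.075]
contact_force: [-2.3, -5.8, 0.8]
opening: 0.196
```

Run:
```python
from h import *
s=fix([0,0,0],[0,0,0])
p=s['eef_pos'];Rt=R.from_euler('xyz',s['tcp_rot']);print(w2v(p-Rt.apply([0,0,44.])))
img,d,W=cloud('wrist');save('w6.png',img)
```

```text
cmd [465.6 -15.3  46.1] meas [471.  -90.7  19.5] rot err 0.0010980091657427043 F [-2.3 -5.8  0.8] open 0.196 t 9.75
RESYNC to measured
[-151.62964747  -36.92155459   62.15895682]
```

View pics/w6.png

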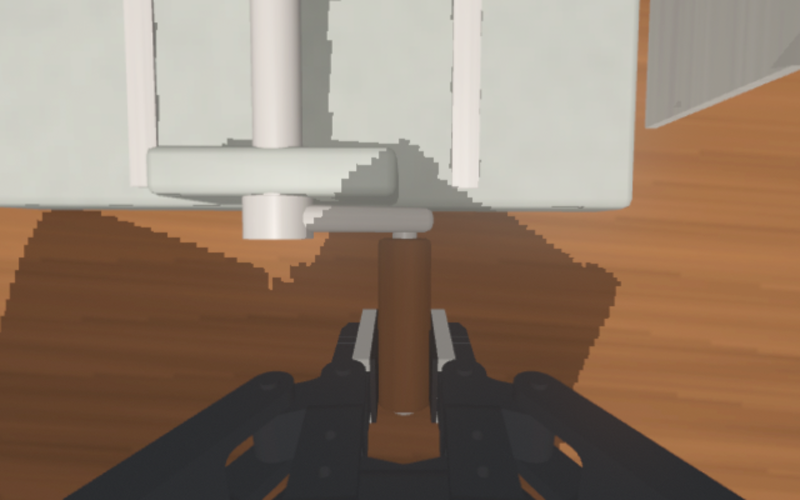

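Two turns are done and the grip is still held. I'll do the third.

play_rows:
  rows:
    - [255,[0.28,0.24,-1.08],[0,0,0]]
    - [255,[0.56,0.16,-2.18],[0,0,0]]
    - [255,[0.82,-0.23,-3.21],[0,0,0]]
    - [255,[1.05,-0.91,-4.1],[0,0,0]]
    - [255,[1.21,-1.82,-4.76],[0,0,0]]
    - [255,[1.31,-2.89,-5.15],[0,0,0]]
    - [255,[1.33,-4.02,-5.23],[0,0,0]]
    - [255,[1.28,-5.14,-4.99],[0,0,0]]
    - [255,[1.14,-6.14,-4.47],[0,0,0]]
    - [255,[0.94,-6.94,-3.69],[0,0,0]]
    - [255,[0.69,-7.49,-2.72],[0,0,0]]
    - [255,[0.69,-7.49,-2.72],[0,0,0]]

```text
clock: 10.8
eef_pos: [465.7, -15.1, 45.9]
tcp_rot: [3.141, -0.252, 0.076]
contact_force: [5.6, -9.1, -7.5]
opening: 0.193
```

play_rows:
  rows:
    - [255,[-0.28,-0.24,1.08],[0,0,0]]
    - [255,[-0.56,-0.16,2.18],[0,0,0]]
    - [255,[-0.82,0.23,3.21],[0,0,0]]
    - [255,[-1.05,0.91,4.1],[0,0,0]]
    - [255,[-1.21,1.82,4.76],[0,0,0]]
    - [255,[-1.31,2.89,5.15],[0,0,0]]
    - [255,[-1.33,4.02,5.23],[0,0,0]]
    - [255,[-1.28,5.14,4.99],[0,0,0]]
    - [255,[-1.14,6.14,4.47],[0,0,0]]
    - [255,[-0.94,6.94,3.69],[0,0,0]]
    - [255,[-0.69,7.49,2.72],[0,0,0]]
    - [255,[-0.69,7.49,2.72],[0,0,0]]

```text
clock: 11.8
eef_pos: [471.0, -90.6, 19.4]
tcp_rot: [3.142, -0.251, 0.075]
contact_force: [-1.6, -4.8, 1.3]
opening: 0.194
```

play_rows:
  rows:
    - [110,[0,0,0],[0,0,0]]
    - [110,[0,0,0],[0,0,0]]
    - [110,[0,0,0],[0,0,0]]
    - [110,[0,0,0],[0,0,0]]
    - [110,[0,0,-3],[0,0,0]]
    - [110,[0,0,-7],[0,0,0]]
    - [110,[0,0,-10],[0,0,0]]
    - [110,[0,0,-14],[0,0,0]]
    - [110,[0,0,-18],[0,0,0]]
    - [110,[0,0,-18],[0,0,0]]
    - [110,[0,0,-18],[0,0,0]]
    - [110,[0,0,-18],[0,0,0]]

```text
clock: 12.8
eef_pos: [426.0, -93.0, 192.4]
tcp_rot: [-3.141, -0.25, 0.076]
contact_force: [-0.0, -0.4, -0.9]
opening: 0.573
```

Run:
```python
from h import *
s=fix([0,0,0],[0,0,0])
for n in('top','wrist'):
    img,d,W=cloud(n);np.savez('x_'+n+'.npz',img=img,d=d,W=W)
    V=w2v(W)
    k=(V[...,2]>84)&(V[...,2]<95)&(abs(V[...,1])<100)&(V[...,0]<110)&(V[...,0]>-90)
    P=V[k]
    for y in(-90,-60,60,90):
        q=np.sort(P[abs(P[:,1]-y)<8][:,0]); print(n,y,np.histogram(q,bins=range(-90,111,5))[0])
    save('x_'+n+'.png',img)
```

```text
cmd [471.  -90.7  19.5] meas [426.  -93.  192.4] rot err 0.0017557135968051907 F [-0.  -0.4 -0.9] open 0.573 t 12.8
RESYNC to measured
top -90 [ 0  0  0  0  0  0  0  0  0  0  1 10  8  1  3 10 11  0  0  0  0  0  0  0
  0  0  0  0  0  0  0  0  0  7  8 11 10  4  0  0]
top -60 [ 0  0  0  0  0  0  0  0  0  0  0  9 10  6  2  8 11  0  0  0  0  0  0  0
  0  0  0  0  0  0  0  0  0 10  8  8 11  5  0  0]
top 60 [ 0  0  0  0  0  0  0  0  0  0  2 10  8  4  1 12 10  1  0  0  0  0  0  0
  0  0  0  0  0  0  0  0  0  8  7 12 12  6  0  0]
top 90 [ 0  0  0  0  0  0  0  0  0  0  1 12 11  4  0 10 10  0  0  0  0  0  0  0
  0  0  0  0  0  0  0  0  0 10  9  9 10  5  0  0]
wrist -90 [  0   0   0   0   0   0   0   0   0   0  99 127 112  13 138 116  88   0
   0   0   0   0   0   0   0   0   0   0   0   0   0   0   0   0   0   0
   0   0   0   0]
wrist -60 [  0   0   0   0   0   0   0   0   0   0  96 117 118  11 136 117  93   0
   0   0   0   0   0   0   0   0   0   0   0   0   0   0   0   0   0   0
   0   0   0   0]
wrist 60 [  0   0   0   0   0   0   0   0   0   0  94 131 117  18 133 130 103   7
   0   0   0   0   0   0   0   0   0   0   0   0   0   0   0   0   0   0
   0   0   0   0]
wrist 90 [  0   0   0   0   0   0   0   0   0   0 102 123 114  23 118 130 101   2
   0   0   0   0   0   0   0   0   0   0   0   0   0   0   0   0   0   0
   0   0   0   0]
```

View pics/x_top.png

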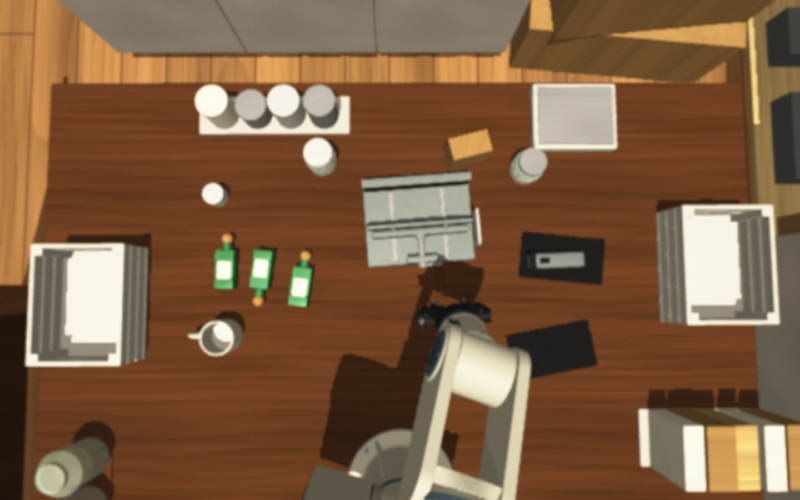

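Jaw face is at -5 mm and the bottles are unmoved at (225,268), (261,270) and (300,285). Next I'll take a closer look at the bottles.

Run:
```python
from h import *
show('hov',[480,290,260],ori(-0.1))
```

```text
hov d [9.7, -37.78, -4.47] rv [-0.023, -0.249, 0.175] dist 392.6065842545181 ang 0.30521304035050667
```

play_rows:
  rows:
    - [60,[9.7,-37.8,-4.5],[-0.023,-0.249,0.175]]
    - [60,[9.7,-37.8,-4.5],[-0.023,-0.249,0.175]]
    - [60,[9.7,-37.8,-4.5],[-0.023,-0.249,0.175]]
    - [60,[9.7,-37.8,-4.5],[-0.023,-0.249,0.175]]
    - [60,[9.7,-37.8,-4.5],[-0.023,-0.249,0.175]]
    - [60,[9.7,-37.8,-4.5],[-0.023,-0.249,0.175]]
    - [60,[9.7,-37.8,-4.5],[-0.023,-0.249,0.175]]
    - [60,[9.7,-37.8,-4.5],[-0.023,-0.249,0.175]]
    - [60,[9.7,-37.8,-4.5],[-0.023,-0.249,0.175]]
    - [60,[9.7,-37.8,-4.5],[-0.023,-0.249,0.175]]
    - [60,[9.7,-37.8,-4.5],[-0.023,-0.249,0.175]]
    - [60,[9.7,-37.8,-4.5],[-0.023,-0.249,0.175]]

```text
clock: 13.9
eef_pos: [479.7, 292.1, 258.2]
tcp_rot: [3.14, 0.003, -0.097]
contact_force: [-0.8, -0.6, -1.3]
opening: 0.763
```

play_rows:
  rows:
    - [60,[0,0,0],[0,0,0]]
    - [60,[0,0,0],[0,0,0]]
    - [60,[0,0,0],[0,0,0]]

```text
clock: 14.15
eef_pos: [479.9, 288.6, 259.6]
tcp_rot: [3.14, 0.001, -0.101]
contact_force: [-1.0, -0.6, 1.2]
opening: 0.764
```

Run:
```python
from h import *
s=fix([9.7,-37.8,-4.5],[-0.023,-0.249,0.175])
img,d,W=cloud('wrist');np.savez('w7.npz',img=img,d=d,W=W);save('w7.png',img)
```

```text
cmd [479.9 290.1 260.3] meas [479.9 288.6 259.6] rot err 0.002532144263754977 F [-1.  -0.6  1.2] open 0.764 t 14.15
RESYNC to measured
```

View pics/w7.png

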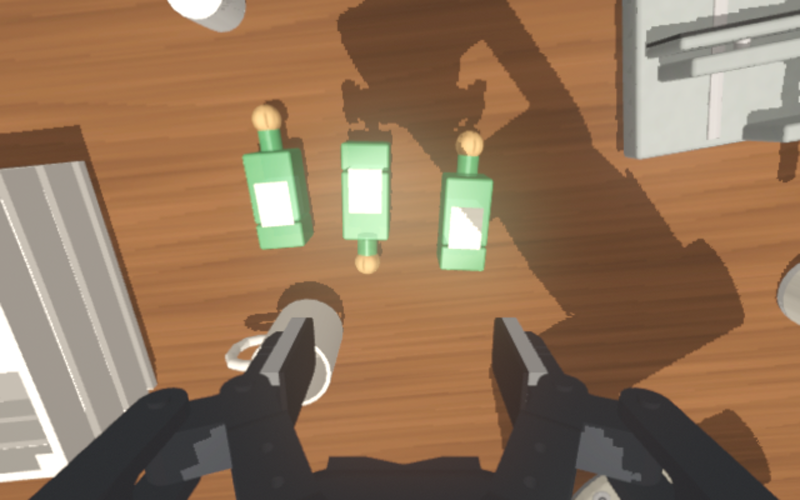

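The wrist view shows all three bottles, with stoppers at (267,118), (367,263) and (470,145), and the mug at (300,350). I'll measure the axes.

```bash
cat > bot.py <<'E'
from h import *
def bottles(n='wrist',img=None,W=None):
    if img is None: img,d,W=cloud(n)
    hsv=cv2.cvtColor(img,cv2.COLOR_RGB2HSV)
    top=(W[...,2]>37)&(W[...,2]<52)&(W[...,0]>350)&(W[...,1]>120)&(W[...,1]<500)
    nn,l,st,c=cv2.connectedComponentsWithStats(cv2.morphologyEx(top.astype(np.uint8),cv2.MORPH_OPEN,np.ones((3,3))))
    out=[]
    for i in range(1,nn):
        P=W[l==i]
        if st[i,4]<150: continue
        (cx,cy),(w,h),a=cv2.minAreaRect(P[:,:2].astype(np.float32))
        if not(35<min(w,h)<55 and 78<max(w,h)<105): continue
        m=cv2.moments if 0 else None
        a=np.radians(a if w>h else a+90); ax=np.array([np.cos(a),np.sin(a)])
        # which end has points at 71..75 mm beyond
        best=[]
        for sg in(1,-1):
            q=np.array([cx,cy])+sg*ax*73
            near=W[(np.hypot(W[...,0]-q[0],W[...,1]-q[1])<16)&(W[...,2]>15)&(W[...,2]<45)]
            best.append((len(near),sg,near))
        nb=max(best,key=lambda t:t[0]); q=np.array([cx,cy])+nb[1]*ax*73
        e=nb[2];e=e[e[:,2]>20]
        d=nb[1]*ax
        print('body',(round(cx,1),round(cy,1)),(round(w,1),round(h,1)),'axis yaw',round(np.arctan2(d[1],d[0]),3),'pred stopper',q.round(1),'seen mid',((np.percentile(e[:,:2],2,axis=0)+np.percentile(e[:,:2],98,axis=0))/2).round(1),'zmax',np.percentile(e[:,2],98).round(1))
        out.append((q,np.arctan2(d[1],d[0])))
    return out
if __name__=='__main__': bottles()
E
python3 bot.py
```

```text
body (495.8, 322.7) (44.2, 89.6) axis yaw 3.012 pred stopper [423.4 332.2] seen mid [426.1 331.3] zmax 35.5
body (496.1, 406.8) (44.3, 90.0) axis yaw -0.022 pred stopper [569.1 405.2] seen mid [567.4 404.5] zmax 36.0
body (455.9, 232.3) (44.2, 89.9) axis yaw -0.139 pred stopper [528.2 222.2] seen mid [526.5 222.7] zmax 36.0
```

Run:
```python
from h import *
Rt=ori(-0.139)
show('above',[527.4,222.4,80],Rt);show('down',[527.4,222.4,-21],Rt)
```

```text
above d [5.42, 6.08, 17.96] rv [0.001, 0.001, 0.038] dist 197.2065921819045 ang 0.03802630668366309
down d [5.44, 6.06, 28.06] rv [0.001, 0.001, 0.038] dist 292.17816482413605 ang 0.03802630668366309
```

play_rows:
  rows:
    - [110,[5.4,6.1,3],[0.001,0.001,0.038]]
    - [110,[5.4,6.1,8],[0.001,0.001,0.038]]
    - [110,[5.4,6.1,12],[0.001,0.001,0.038]]
    - [110,[5.4,6.1,16],[0.001,0.001,0.038]]
    - [110,[5.43,6.07,19],[0.001,0.001,0.038]]
    - [110,[5.43,6.07,22],[0.001,0.001,0.038]]
    - [110,[5.43,6.07,24],[0.001,0.001,0.038]]
    - [110,[5.44,6.06,26],[0.001,0.001,0.038]]
    - [110,[5.44,6.06,26],[0.001,0.001,0.038]]
    - [110,[5.44,6.06,26],[0.001,0.001,0.038]]
  squeeze: 20

```text
clock: 15.08
eef_pos: [527.7, 223.3, 0.1]
tcp_rot: [3.141, 0.001, -0.139]
contact_force: [0.6, -0.7, -0.5]
opening: 0.572
```

Run:
```python
from h import *
s=fix([5.44,6.06,26],[0.001,0.001,0.038])
img,d,W=cloud('wrist');np.savez('w8.npz',img=img,d=d,W=W);save('w8.png',img)
show('down',[527.4,222.4,-21],ori(-0.139))
```

```text
cmd [ 5.274e+02  2.224e+02 -4.000e-01] meas [5.277e+02 2.233e+02 1.000e-01] rot err 0.0005906466393570222 F [ 0.6 -0.7 -0.5] open 0.572 t 15.08
down d [-0.0, 0.0, 2.06] rv [0.0, 0.0, -0.0] dist 20.6 ang 0.0
```

View pics/w8.png

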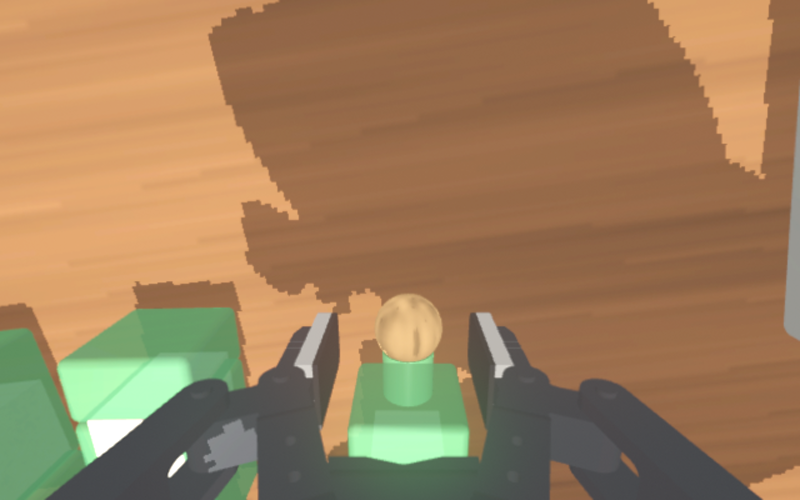

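The stopper (409,327) is centred between the pads, so I'll descend and pinch.

play_rows:
  rows:
    - [110,[0,0,1],[0,0,0]]
    - [110,[0,0,2.05],[0,0,0]]
    - [110,[0,0,2.05],[0,0,0]]
    - [255,[0,0,2.05],[0,0,0]]
    - [255,[0,0,2.05],[0,0,0]]
    - [255,[0,0,2.05],[0,0,0]]
    - [255,[0,0,2.05],[0,0,0]]
    - [255,[0,0,2.05],[0,0,0]]
    - [255,[0,0,2.05],[0,0,0]]
    - [255,[0,0,2.05],[0,0,0]]
  squeeze: 20

```text
clock: 15.97
eef_pos: [528.4, 224.2, -19.7]
tcp_rot: [-3.141, -0.001, -0.138]
contact_force: [-1.6, -1.0, 5.0]
opening: 0.289
```

Run:
```python
from h import *
s=fix([0,0,2.05],[0,0,0])
img,d,W=cloud('wrist');save('w9.png',img)
```

```text
cmd [527.4 222.4 -20.9] meas [528.4 224.2 -19.7] rot err 0.0024730828663233322 F [-1.6 -1.   5. ] open 0.289 t 15.97
RESYNC to measured
```

View pics/w9.png

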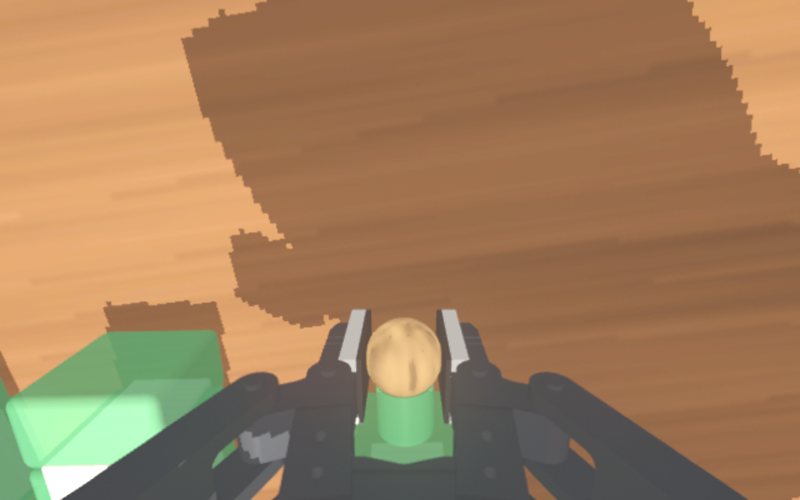

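play_rows:
  rows:
    - [255,[0,0,-0.5],[0,0,0]]
    - [255,[0,0,-1.5],[0,0,0]]
    - [255,[0,0,-3],[0,0,0]]
    - [255,[0,0,-4.5],[0,0,0]]
    - [255,[0,0,-6],[0,0,0]]
    - [255,[0,0,-7.5],[0,0,0]]
    - [255,[0,0,-9],[0,0,0]]
    - [255,[0,0,-10.5],[0,0,0]]
    - [255,[0,0,-12],[0,0,0]]
    - [255,[0,0,-13.5],[0,0,0]]
    - [255,[0,0,-15],[0,0,0]]
    - [255,[0,0,-15],[0,0,0]]

```text
clock: 17.02
eef_pos: [529.5, 224.6, 133.1]
tcp_rot: [-3.139, -0.005, -0.138]
contact_force: [-0.1, -0.0, -2.5]
opening: 0.286
```

play_rows:
  rows:
    - [255,[0,0,-1.5],[0,0,0]]
    - [255,[0,0,-3],[0,0,0]]
    - [255,[0,0,-4.5],[0,0,0]]
    - [255,[0,0,-6],[0,0,0]]
    - [255,[0,0,-6.5],[0,0,0]]
    - [255,[0,0,-6.5],[0,0,0]]
    - [255,[0,0,-6.5],[0,0,0]]
    - [255,[0,0,-6.5],[0,0,0]]
    - [255,[0,0,-6.5],[0,0,0]]

```text
clock: 17.77
eef_pos: [527.3, 223.7, 193.7]
tcp_rot: [3.141, 0.001, -0.138]
contact_force: [0.0, -0.2, -3.8]
opening: 0.288
```

Run:
```python
from h import *
s=fix([0,0,-21.5],[0,0,0])
img,d,W=cloud('wrist');save('w10.png',img)
img,d,W=cloud('scene');np.savez('s10.npz',img=img,d=d,W=W);save('s10.png',img[60:260,300:520],3.6)
```

```text
cmd [528.1 224.  195.3] meas [527.3 223.7 193.7] rot err 0.0023267967971589243 F [ 0.  -0.2 -3.8] open 0.288 t 17.77
RESYNC to measured
```

View pics/w10.png

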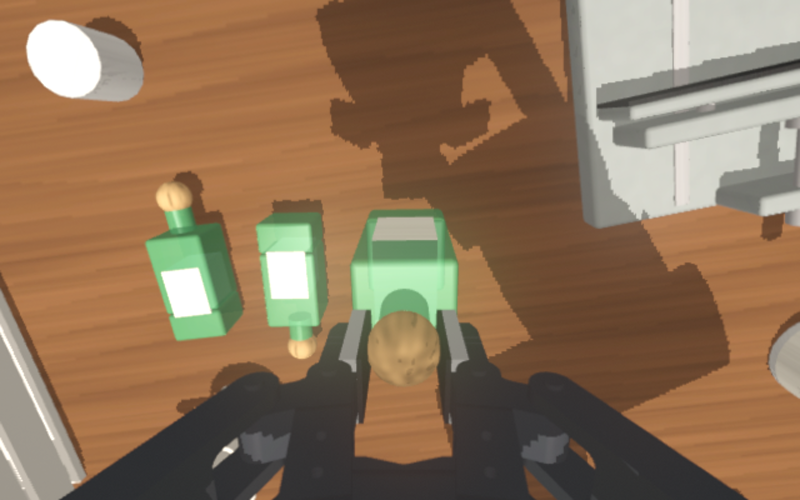

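View pics/s10.png

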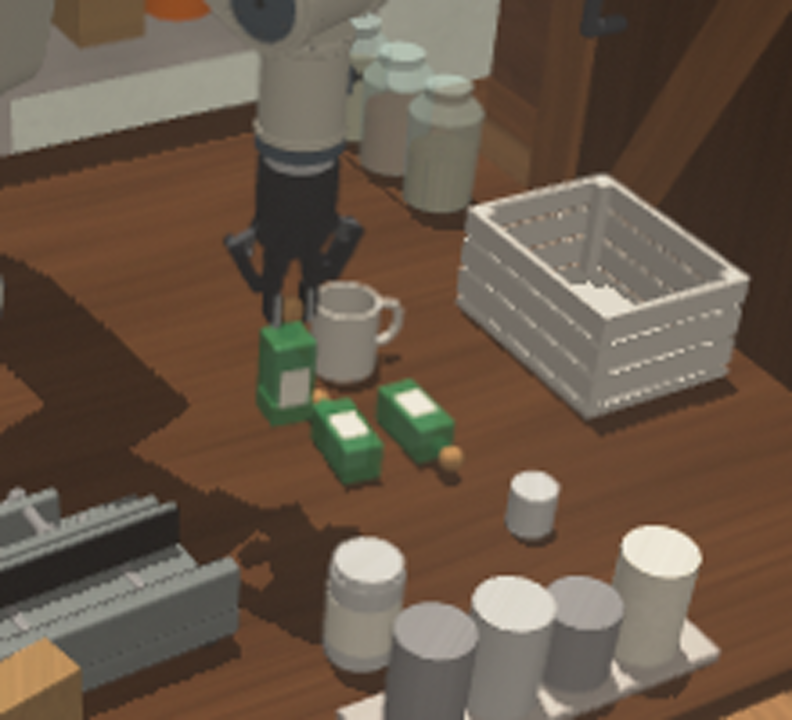

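The bottle hangs near upright, with the stopper at (403,347) and the base slightly ahead. I'll carry it to the right-hand slot, tilting the tool a little to plumb it.

Run:
```python
from h import *
Rt=ori(VY,-0.08)
g=v2w([38,-72,0]); print(g)
for z in(240,): 
    p=tcp_of([g[0],g[1],z],Rt,41.7); show('over',p,Rt)
d,rv=rel(p,Rt)
for k in (.1,.2,.3,.4,.5,.6,.7,.8,.9,1): print((d*k).round(2).tolist(),(rv*k).round(3).tolist())
```

```text
[ 651.81914211 -112.49351966    0.        ]
over d [16.64, 31.65, -0.48] rv [-0.008, -0.079, -0.212] dist 357.60907426965554 ang 0.22638241981214
[1.66, 3.16, -0.05] [-0.001, -0.008, -0.021]
[3.33, 6.33, -0.1] [-0.002, -0.016, -0.042]
[4.99, 9.49, -0.14] [-0.002, -0.024, -0.064]
[6.66, 12.66, -0.19] [-0.003, -0.032, -0.085]
[8.32, 15.82, -0.24] [-0.004, -0.04, -0.106]
[9.98, 18.99, -0.29] [-0.005, -0.047, -0.127]
[11.65, 22.15, -0.34] [-0.006, -0.055, -0.148]
[13.31, 25.32, -0.38] [-0.006, -0.063, -0.17]
[14.98, 28.48, -0.43] [-0.007, -0.071, -0.191]
[16.64, 31.65, -0.48] [-0.008, -0.079, -0.212]
```

play_rows:
  rows:
    - [255,[0.4,0.8,0],[0,-0.002,-0.005]]
    - [255,[1.2,2.4,0],[-0.001,-0.006,-0.016]]
    - [255,[2.5,4.8,-0.1],[-0.001,-0.012,-0.032]]
    - [255,[4.2,7.9,-0.1],[-0.002,-0.02,-0.053]]
    - [255,[5.8,11.1,-0.2],[-0.003,-0.028,-0.074]]
    - [255,[7.5,14.2,-0.2],[-0.004,-0.036,-0.095]]
    - [255,[9.2,17.4,-0.3],[-0.004,-0.044,-0.116]]
    - [255,[10.8,20.6,-0.3],[-0.005,-0.052,-0.138]]
    - [255,[12.5,23.7,-0.4],[-0.006,-0.059,-0.159]]
    - [255,[14.1,26.9,-0.4],[-0.007,-0.067,-0.18]]
    - [255,[15.4,29.3,-0.45],[-0.007,-0.073,-0.196]]
    - [255,[16.2,30.9,-0.48],[-0.008,-0.077,-0.207]]

```text
clock: 18.87
eef_pos: [646.6, -108.3, 199.3]
tcp_rot: [3.141, 0.076, 0.068]
contact_force: [0.7, -0.1, -4.3]
opening: 0.286
```

Run:
```python
from h import *
s=fix([16.2,30.9,-.48],[-0.008,-0.077,-0.207])
Rt=ori(VY,-0.08);g=v2w([38,-72,240]); show('over',tcp_of(g,Rt,41.7),Rt)
img,d,W=cloud('scene');np.savez('s11.npz',img=img,d=d,W=W);save('s11.png',img[60:260,240:460],3.6)
img,d,W=cloud('wrist');save('w11.png',img)
```

```text
cmd [ 645.2 -104.7  198.4] meas [ 646.6 -108.3  199.3] rot err 0.0019421826822599787 F [ 0.7 -0.1 -4.3] open 0.286 t 18.87
RESYNC to measured
over d [0.16, 0.45, 0.07] rv [-0.0, -0.004, -0.006] dist 4.8270073544588685 ang 0.007211102550927979
```

View pics/s11.png

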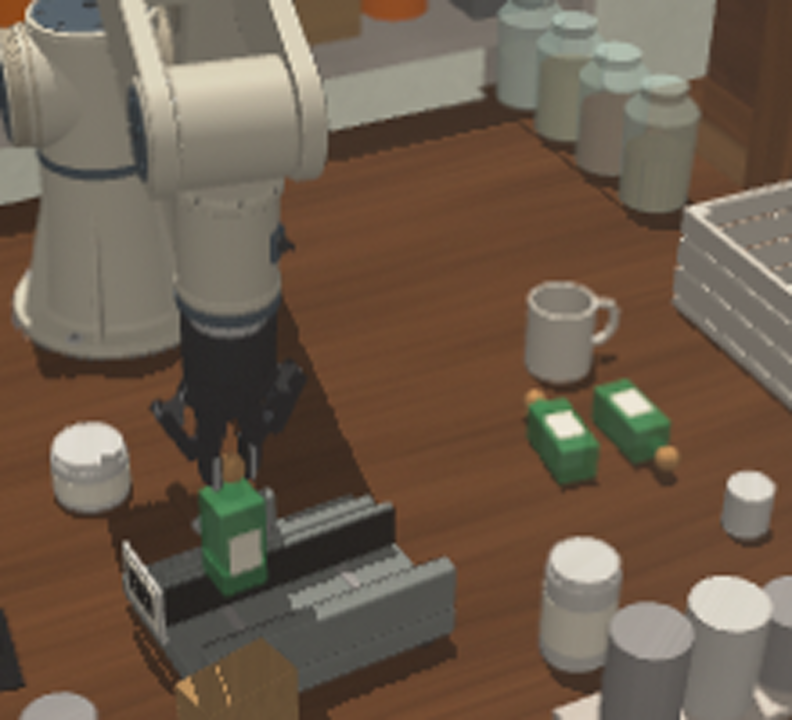

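View pics/w11.png

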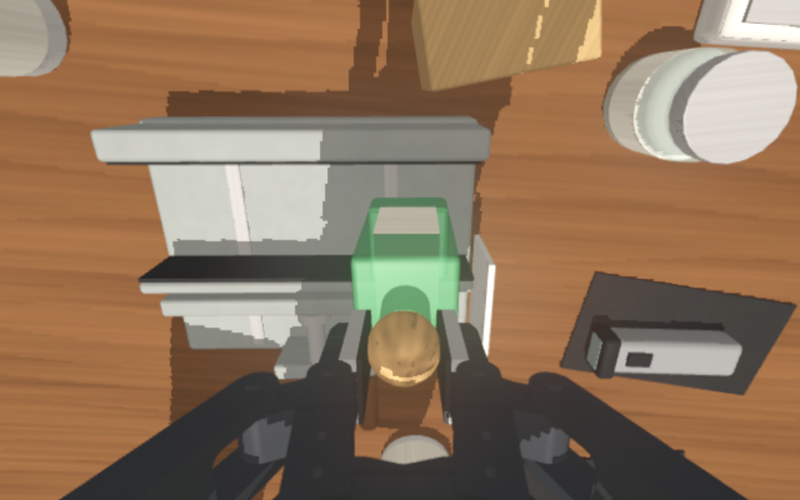

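```bash
cat > hang.py <<'E'
from h import *
def hang():
    img,d,W=cloud('wrist'); s=readout.sense(); V=w2v(W)
    hsv=cv2.cvtColor(img,cv2.COLOR_RGB2HSV)
    g=w2v(s['eef_pos'])
    near=(abs(V[...,1]-g[1])<32)&(abs(V[...,0]-g[0])<70)&(V[...,2]>35)&(V[...,2]<g[2]+25)&(d>0)
    green=(hsv[...,0]>45)&(hsv[...,0]<85)&(hsv[...,1]>60)|(hsv[...,1]<60)
    k=near&green
    P=V[k]
    # horizontal bands: front-face x by height
    for z in range(40,int(g[2])+30,10):
        q=P[abs(P[:,2]-z)<5]
        if len(q)>15: print('z',z,'n',len(q),'x98',np.percentile(q[:,0],97).round(1),'xmed',np.median(q[:,0]).round(1),'y',np.percentile(q[:,1],[3,97]).round(1))
    print('tcp in vise',g.round(1),'tilt',s['tcp_rot'])
hang()
E
python3 hang.py
```

```text
z 40 n 2171 x98 99.3 xmed 55.8 y [-95.6 -34.9]
z 50 n 59 x98 96.7 xmed 96.6 y [-96.  -35.2]
z 60 n 74 x98 96.7 xmed 96.6 y [-95.5 -36.8]
z 70 n 81 x98 96.7 xmed 96.6 y [-95.3 -35.5]
z 80 n 104 x98 96.8 xmed 96.6 y [-94.8 -36.1]
z 90 n 2298 x98 96.3 xmed 86.5 y [-95.5 -35.4]
z 120 n 73 x98 61.4 xmed 60.9 y [-87.9 -48.2]
z 130 n 233 x98 61.3 xmed 60.9 y [-88.2 -48.4]
z 140 n 260 x98 61.1 xmed 60.6 y [-88.5 -48.1]
z 150 n 282 x98 61.0 xmed 60.6 y [-87.4 -48.3]
z 160 n 340 x98 60.8 xmed 60.4 y [-88.1 -48.3]
z 170 n 391 x98 60.7 xmed 60.1 y [-87.6 -48.3]
z 180 n 477 x98 60.3 xmed 59.8 y [-87.7 -47.9]
z 190 n 534 x98 59.9 xmed 59.4 y [-87.5 -47.8]
z 200 n 617 x98 59.7 xmed 59.1 y [-87.6 -47.5]
z 210 n 3441 x98 58.9 xmed 48.9 y [-87.9 -47.2]
z 220 n 366 x98 46.9 xmed 45.6 y [-76.5 -58.8]
tcp in vise [ 32.7 -65.5 199.1] tilt [-3.14096441  0.07657871  0.06680057]
```

Run:
```python
from h import *
p,Rc=getcmd()
for h in (20,50,80): print(rel(p+v2w([0,-4,-h])-VO,Rc))
```

```text
(array([0.15, 0.4 , 1.99]), array([0., 0., 0.]))
(array([0.38, 0.4 , 4.99]), array([0., 0., 0.]))
(array([0.61, 0.4 , 7.98]), array([0., 0., 0.]))
```

play_rows:
  rows:
    - [255,[0.08,0.2,1],[0,0,0]]
    - [255,[0.2,0.4,2.5],[0,0,0]]
    - [255,[0.3,0.4,4],[0,0,0]]
    - [255,[0.42,0.4,5.5],[0,0,0]]
    - [255,[0.53,0.4,7],[0,0,0]]
    - [255,[0.61,0.4,8],[0,0,0]]
    - [255,[0.61,0.4,8],[0,0,0]]
    - [255,[0.61,0.4,8],[0,0,0]]
    - [255,[0.61,0.4,8],[0,0,0]]

```text
clock: 19.77
eef_pos: [645.9, -107.7, 119.2]
tcp_rot: [-3.141, 0.077, 0.07]
contact_force: [0.0, -0.4, -4.5]
opening: 0.281
```

```bash
python3 - <<'E'
from h import *
s=fix([.61,.4,8],[0,0,0])
E
python3 hang.py
```

```text
cmd [ 646.9 -112.3  119.1] meas [ 645.9 -107.7  119.2] rot err 0.001660354073395395 F [ 0.  -0.4 -4.5] open 0.281 t 19.77
RESYNC to measured
z 40 n 2261 x98 99.4 xmed 58.1 y [-98.1 -35.8]
z 50 n 366 x98 96.8 xmed 54.7 y [-92.5 -39. ]
z 60 n 404 x98 96.8 xmed 54.8 y [-94.9 -41. ]
z 70 n 471 x98 96.8 xmed 55.3 y [-96.  -39.9]
z 80 n 540 x98 96.8 xmed 55.3 y [-94.  -39.9]
z 90 n 4891 x98 96.4 xmed 85.7 y [-96.9 -37. ]
z 100 n 421 x98 55.8 xmed 55.3 y [-87.  -47.3]
z 110 n 524 x98 55.8 xmed 55.3 y [-86.9 -47.5]
z 120 n 570 x98 55.9 xmed 55.4 y [-86.8 -47.2]
z 130 n 3249 x98 55.7 xmed 48.3 y [-87.4 -46.6]
z 140 n 379 x98 43.9 xmed 42.4 y [-76.3 -57.7]
tcp in vise [ 32.7 -67.  119.5] tilt [-3.14080168  0.07611269  0.06950297]
```

play_rows:
  rows:
    - [255,[0.02,0,0.2],[0,0,0]]
    - [255,[0.02,0,0.3],[0,0,0]]
    - [255,[0.02,0,0.3],[0,0,0]]
    - [255,[0.02,0,0.3],[0,0,0]]

```text
clock: 20.15
eef_pos: [646.6, -108.5, 117.2]
tcp_rot: [-3.141, 0.075, 0.069]
contact_force: [-0.2, -0.4, 3.7]
opening: 0.285
```

play_rows:
  rows:
    - [200,[0,0,0],[0,0,0]]
    - [180,[0,0,0],[0,0,0]]
    - [150,[0,0,0],[0,0,0]]
    - [130,[0,0,0],[0,0,0]]
    - [130,[0,0,0],[0,0,0]]
    - [130,[0,0,0],[0,0,0]]
    - [130,[0,0,-1],[0,0,0]]
    - [130,[0,0,-3],[0,0,0]]
    - [130,[0,0,-6],[0,0,0]]
    - [130,[0,0,-9],[0,0,0]]
    - [130,[0,0,-9],[0,0,0]]
    - [130,[0,0,-9],[0,0,0]]

```text
clock: 21.15
eef_pos: [654.5, -108.0, 209.0]
tcp_rot: [3.141, 0.072, 0.069]
contact_force: [-0.1, -0.3, -1.0]
opening: 0.493
```

Run:
```python
from h import *
s=fix([0,0,-8.7],[0,0,0])
img,d,W=cloud('wrist');save('w12.png',img)
V=w2v(W);k=(V[...,0]>0)&(V[...,0]<72)&(V[...,2]>120)&(V[...,2]<140)
print(np.percentile(V[k],[2,50,98],axis=0).round(1)); k=(V[...,0]>0)&(V[...,0]<72)&(V[...,2]>160)&(V[...,2]<180)&(abs(V[...,1]+67)<20);print(np.percentile(V[k],[2,50,98],axis=0).round(1))
show('hov',[440,330,230],ori(-0.13))
```

```text
cmd [ 652.6 -107.3  206. ] meas [ 654.5 -108.   209. ] rot err 0.005027154349217038 F [-0.1 -0.3 -1. ] open 0.493 t 21.15
RESYNC to measured
[[ 15.4 -89.4 121.9]
 [ 44.2 -67.9 130.3]
 [ 56.1 -47.3 136.1]]
[[ 25.4 -79.8 160.8]
 [ 37.6 -68.5 167.7]
 [ 46.2 -57.  171.8]]
hov d [-18.49, -45.18, -0.79] rv [0.007, 0.071, 0.199] dist 488.23525067327944 ang 0.2114024597775532
```

View pics/w12.png

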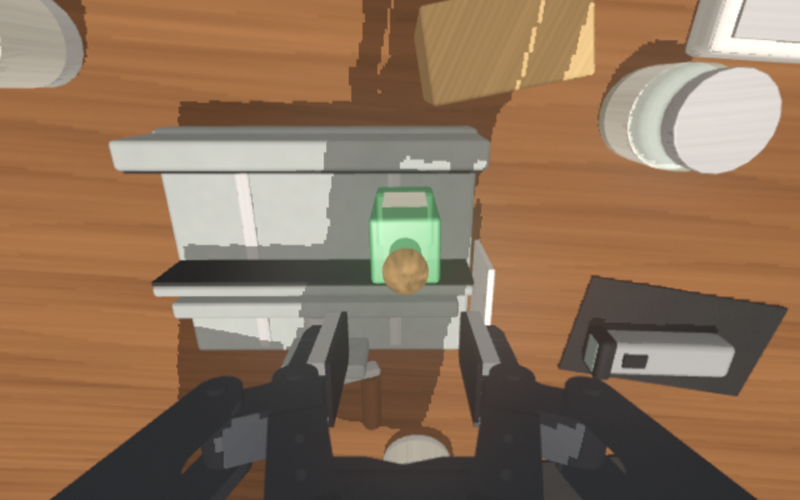

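The first bottle stands at vise (35,-68). Now bottle b, where I need to check clearance to the mug.

Run:
```python
from h import *
z=np.load('top0.npz');W=z['W'];k=(W[...,2]>75)&(W[...,2]<95)&(W[...,0]<470)&(W[...,0]>250)&(W[...,1]>330)&(W[...,1]<520)
P=W[k];print(len(P),P.min(0),P.max(0))
```

```text
167 [305.46297626 371.84519491  75.10849311] [380.19541373 467.30872005  90.2020044 ]
```

play_rows:
  rows:
    - [110,[-18.5,-45.2,-2],[0.007,0.071,0.199]]
    - [110,[-18.5,-45.2,-2],[0.007,0.071,0.199]]
    - [110,[-18.5,-45.2,-2],[0.007,0.071,0.199]]
    - [110,[-18.5,-45.2,-2],[0.007,0.071,0.199]]
    - [110,[-18.5,-45.2,-2],[0.007,0.071,0.199]]
    - [110,[-18.5,-45.2,-2],[0.007,0.071,0.199]]
    - [110,[-18.5,-45.2,-2],[0.007,0.071,0.199]]
    - [110,[-18.5,-45.2,-2],[0.007,0.071,0.199]]
    - [110,[-18.5,-45.2,-2],[0.007,0.071,0.199]]
    - [110,[-18.5,-45.2,-2],[0.007,0.071,0.199]]
    - [110,[-18.5,-45.2,-2],[0.007,0.071,0.199]]
    - [110,[-18.5,-45.2,-2],[0.007,0.071,0.199]]

```text
clock: 22.2
eef_pos: [436.9, 332.5, 239.6]
tcp_rot: [3.14, 0.007, -0.129]
contact_force: [0.2, -0.1, -0.1]
opening: 0.569
```

play_rows:
  rows:
    - [110,[0,0,0],[0,0,0]]
    - [110,[0,0,0],[0,0,0]]
    - [110,[0,0,0],[0,0,0]]
    - [110,[0,0,0],[0,0,0]]

```text
clock: 22.53
eef_pos: [439.4, 329.2, 239.8]
tcp_rot: [3.14, 0.006, -0.131]
contact_force: [-0.1, -0.6, -0.6]
opening: 0.569
```

Run:
```python
from h import *
s=fix([-18.5,-45.2,-2],[0.007,0.071,0.199])
img,d,W=cloud('wrist');np.savez('w13.npz',img=img,d=d,W=W);save('w13.png',img)
from bot import bottles
bottles(img=img,W=W)
img,d,W=cloud('top');bottles(img=img,W=W)
```

```text
cmd [440.7 330.3 242.1] meas [439.4 329.2 239.8] rot err 0.00560810722190076 F [-0.1 -0.6 -0.6] open 0.569 t 22.53
RESYNC to measured
body (495.3, 322.8) (44.0, 89.2) axis yaw 3.021 pred stopper [422.8 331.6] seen mid [425.3 331.5] zmax 35.6
body (496.6, 407.1) (44.2, 90.4) axis yaw -0.022 pred stopper [569.6 405.5] seen mid [567.6 404.9] zmax 35.6
body (502.7, 406.8) (78.6, 43.7) axis yaw 0.004 pred stopper [575.7 407.1] seen mid [570.4 404.7] zmax 39.6
body (497.3, 323.1) (44.7, 89.6) axis yaw 2.999 pred stopper [425.1 333.5] seen mid [427.1 329.9] zmax 37.8
```

View pics/w13.png

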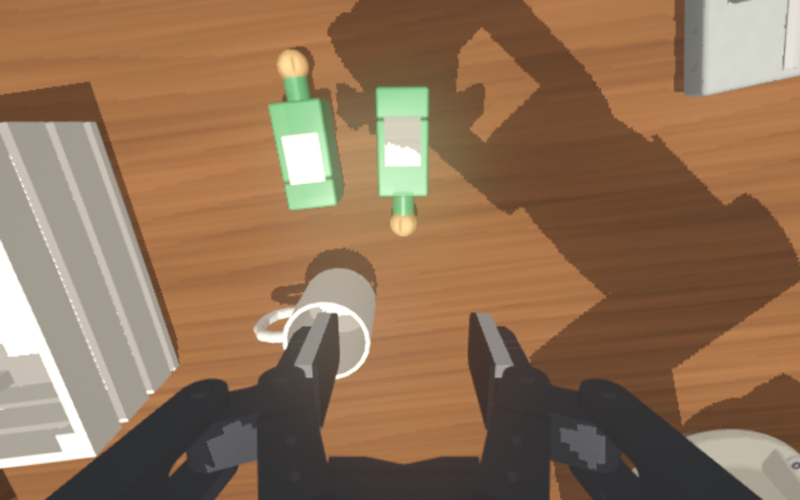

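Run:
```python
from h import *
Rt=ori(-0.125)
show('down',[424.2,331.6,-20.5],Rt)
```

```text
down d [-1.39, -0.08, 26.03] rv [0.002, 0.006, -0.006] dist 260.6720928676486 ang 0.008717797887081347
```

play_rows:
  rows:
    - [110,[-1.4,-0.1,3],[0.002,0.006,-0.006]]
    - [110,[-1.4,-0.1,7],[0.002,0.006,-0.006]]
    - [110,[-1.4,-0.1,11],[0.002,0.006,-0.006]]
    - [110,[-1.4,-0.1,15],[0.002,0.006,-0.006]]
    - [110,[-1.4,-0.1,19],[0.002,0.006,-0.006]]
    - [110,[-1.4,-0.1,22],[0.002,0.006,-0.006]]
    - [110,[-1.4,-0.1,23.5],[0.002,0.006,-0.006]]
    - [110,[-1.4,-0.1,23.5],[0.002,0.006,-0.006]]
    - [110,[-1.4,-0.1,23.5],[0.002,0.006,-0.006]]
    - [110,[-1.4,-0.1,23.5],[0.002,0.006,-0.006]]

```text
clock: 23.47
eef_pos: [425.5, 333.4, 6.6]
tcp_rot: [-3.139, -0.002, -0.125]
contact_force: [-0.4, -0.2, 1.0]
opening: 0.573
```

Run:
```python
from h import *
s=fix([-1.4,-.1,23.5],[0.002,0.006,-0.006])
img,d,W=cloud('wrist');save('w14.png',img)
show('down',[424.2,331.6,-20.5],ori(-.125))
```

```text
cmd [424.3 331.8   4.8] meas [425.5 333.4   6.6] rot err 0.003028587740472185 F [-0.4 -0.2  1. ] open 0.573 t 23.47
RESYNC to measured
down d [-0.11, 0.2, 2.71] rv [-0.003, -0.002, -0.0] dist 27.195955581666915 ang 0.0036055512754639895
```

View pics/w14.png

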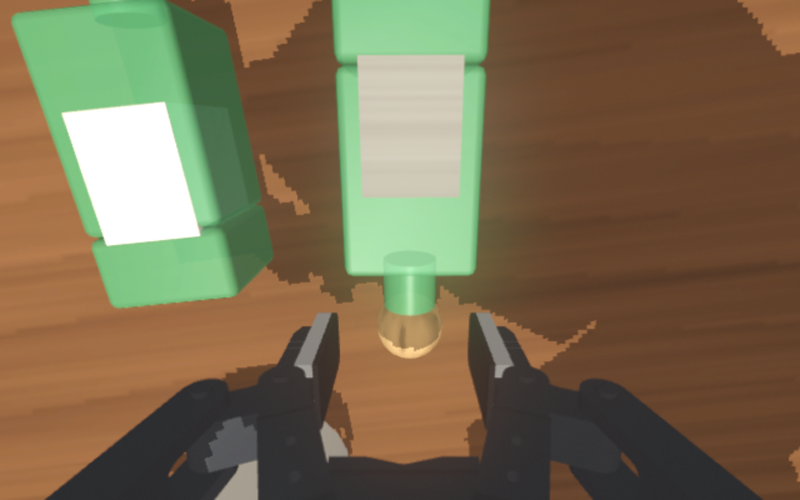

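Centred at (410,327), so I'll pinch.

play_rows:
  rows:
    - [110,[-0.1,0.1,1.2],[0,0,0]]
    - [110,[-0.1,0.1,2.6],[0,0,0]]
    - [110,[-0.1,0.1,2.6],[0,0,0]]
    - [110,[-0.1,0.1,2.6],[0,0,0]]
    - [255,[-0.1,0.1,2.6],[0,0,0]]
    - [255,[-0.1,0.1,2.6],[0,0,0]]
    - [255,[-0.1,0.1,2.6],[0,0,0]]
    - [255,[-0.1,0.1,2.6],[0,0,0]]
    - [255,[-0.1,0.1,2.6],[0,0,0]]
    - [255,[-0.1,0.1,2.6],[0,0,0]]
    - [255,[-0.1,0.1,2.6],[0,0,0]]
  squeeze: 20

```text
clock: 24.43
eef_pos: [424.0, 332.9, -19.4]
tcp_rot: [-3.139, -0.002, -0.124]
contact_force: [-0.7, -0.0, 6.4]
opening: 0.286
```

play_rows:
  rows:
    - [255,[0,0,-0.5],[0,0,0]]
    - [255,[0,0,-1.5],[0,0,0]]
    - [255,[0,0,-3],[0,0,0]]
    - [255,[0,0,-4.5],[0,0,0]]
    - [255,[0,0,-6],[0,0,0]]
    - [255,[0,0,-7.5],[0,0,0]]
    - [255,[0,0,-9],[0,0,0]]
    - [255,[0,0,-10.5],[0,0,0]]
    - [255,[0,0,-12],[0,0,0]]
    - [255,[0,0,-13.5],[0,0,0]]
    - [255,[0,0,-15],[0,0,0]]
    - [255,[0,0,-15],[0,0,0]]

```text
clock: 25.43
eef_pos: [424.4, 333.2, 132.9]
tcp_rot: [-3.137, -0.004, -0.124]
contact_force: [1.0, 1.2, -2.5]
opening: 0.291
```

play_rows:
  rows:
    - [255,[0,0,-1.5],[0,0,0]]
    - [255,[0,0,-3],[0,0,0]]
    - [255,[0,0,-4.5],[0,0,0]]
    - [255,[0,0,-6],[0,0,0]]
    - [255,[0,0,-6.5],[0,0,0]]
    - [255,[0,0,-6.5],[0,0,0]]
    - [255,[0,0,-6.5],[0,0,0]]
    - [255,[0,0,-6.5],[0,0,0]]
    - [255,[0,0,-6.5],[0,0,0]]

```text
clock: 26.18
eef_pos: [422.5, 331.7, 193.4]
tcp_rot: [-3.141, 0.0, -0.124]
contact_force: [0.0, 0.1, -3.9]
opening: 0.282
```

Run:
```python
from h import *
s=fix([0,0,0],[0,0,0])
img,d,W=cloud('wrist');save('w15.png',img)
Rt=ori(VY,0.08)
g=v2w([38,2,240]); p=tcp_of(g,Rt,41.7); d,rv=show('over',p,Rt)
for k in (.02,.07,.15,.24,.33,.42,.51,.6,.69,.78,.87,.95,1): print([255,(d*k).round(2).tolist(),(rv*k).round(3).tolist()],end=', ')
```

```text
cmd [425.5 333.4   6.6] meas [422.5 331.7 193.4] rot err 0.0034913765669097145 F [ 0.   0.1 -3.9] open 0.282 t 26.18
RESYNC to measured
over d [27.12, 33.91, -0.52] rv [0.008, 0.08, -0.198] dist 434.2410505698419 ang 0.2137007253146325
[255, [0.54, 0.68, -0.01], [0.0, 0.002, -0.004]], [255, [1.9, 2.37, -0.04], [0.001, 0.006, -0.014]], [255, [4.07, 5.09, -0.08], [0.001, 0.012, -0.03]], [255, [6.51, 8.14, -0.12], [0.002, 0.019, -0.048]], [255, [8.95, 11.19, -0.17], [0.003, 0.026, -0.065]], [255, [11.39, 14.24, -0.22], [0.003, 0.034, -0.083]], [255, [13.83, 17.29, -0.27], [0.004, 0.041, -0.101]], [255, [16.27, 20.35, -0.31], [0.005, 0.048, -0.119]], [255, [18.71, 23.4, -0.36], [0.006, 0.055, -0.137]], [255, [21.15, 26.45, -0.41], [0.006, 0.062, -0.154]], [255, [23.59, 29.5, -0.45], [0.007, 0.07, -0.172]], [255, [25.76, 32.21, -0.49], [0.008, 0.076, -0.188]], [255, [27.12, 33.91, -0.52], [0.008, 0.08, -0.198]],
```

View pics/w15.png

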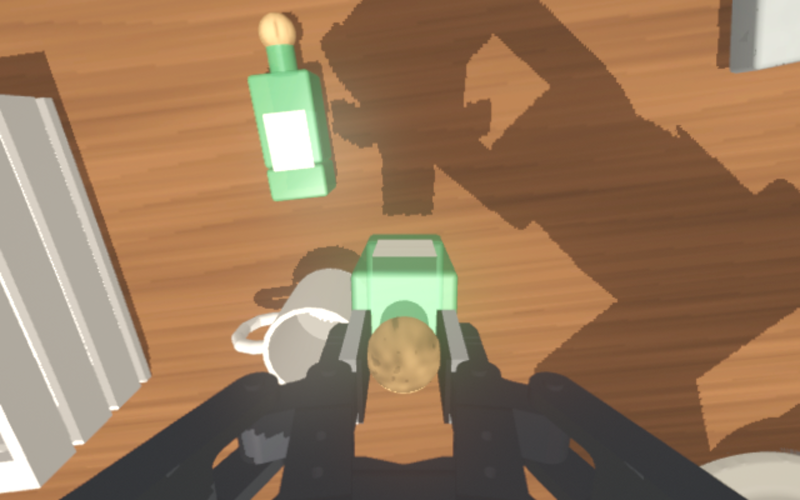

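The bottle hangs well. I'll carry it to the middle slot.

play_rows:
  rows:
    - [255,[0.5,0.7,0],[0,0.002,-0.004]]
    - [255,[1.9,2.4,0],[0.001,0.006,-0.014]]
    - [255,[4.1,5.1,-0.1],[0.001,0.012,-0.03]]
    - [255,[6.5,8.1,-0.1],[0.002,0.019,-0.048]]
    - [255,[9,11.2,-0.2],[0.003,0.026,-0.065]]
    - [255,[11.4,14.2,-0.2],[0.003,0.034,-0.083]]
    - [255,[13.8,17.3,-0.3],[0.004,0.041,-0.101]]
    - [255,[16.3,20.4,-0.3],[0.005,0.048,-0.119]]
    - [255,[18.7,23.4,-0.4],[0.006,0.055,-0.137]]
    - [255,[21.2,26.5,-0.4],[0.006,0.062,-0.154]]
    - [255,[23.6,29.5,-0.45],[0.007,0.07,-0.172]]
    - [255,[25.8,32.2,-0.5],[0.008,0.076,-0.188]]

```text
clock: 27.23
eef_pos: [639.8, -22.4, 198.9]
tcp_rot: [-3.14, -0.078, 0.064]
contact_force: [0.8, 0.8, -2.6]
opening: 0.285
```

play_rows:
  rows:
    - [255,[0.9,1.2,0],[0,0.003,-0.01]]
    - [255,[1.2,1.6,0],[0,0.003,-0.01]]
    - [255,[1.2,1.6,0],[0,0.003,-0.01]]
    - [255,[1.2,1.6,0],[0,0.003,-0.01]]
    - [255,[1.2,1.6,0],[0,0.003,-0.01]]

```text
clock: 27.65
eef_pos: [651.2, -33.6, 199.8]
tcp_rot: [-3.14, -0.079, 0.074]
contact_force: [0.2, -0.0, -2.7]
opening: 0.284
```

```bash
python3 - <<'E'
from h import *
s=fix([27.1,33.9,-.5],[.008,.08,-.198])
img,d,W=cloud('wrist');save('w16.png',img)
E
python3 hang.py
```

```text
cmd [649.5 -38.3 198.3] meas [651.2 -33.6 199.8] rot err 0.001771203978478646 F [ 0.2 -0.  -2.7] open 0.284 t 27.65
RESYNC to measured
z 40 n 1832 x98 99.7 xmed 59.6 y [-23.2  37.3]
z 70 n 54 x98 96.9 xmed 96.9 y [-23.5  24.9]
z 80 n 18 x98 96.9 xmed 96.9 y [18.1 37.6]
z 90 n 1993 x98 96.5 xmed 86.0 y [-23.   37.1]
z 120 n 51 x98 60.6 xmed 60.4 y [-13.1  23.3]
z 130 n 125 x98 60.7 xmed 60.5 y [-14.5  24.7]
z 140 n 158 x98 60.8 xmed 60.5 y [-14.4  25.2]
z 150 n 146 x98 61.1 xmed 60.9 y [-13.6  24.5]
z 160 n 193 x98 61.2 xmed 60.9 y [-13.7  25.5]
z 170 n 240 x98 61.3 xmed 61.0 y [-13.7  25.4]
z 180 n 281 x98 61.3 xmed 61.0 y [-13.3  25.4]
z 190 n 306 x98 61.2 xmed 60.8 y [-13.2  25.8]
z 200 n 367 x98 61.2 xmed 60.9 y [-13.2  25.8]
z 210 n 2856 x98 60.8 xmed 53.1 y [-13.8  26.8]
z 220 n 266 x98 49.1 xmed 47.9 y [-2.1 15. ]
tcp in vise [ 43.6   6.9 200.2] tilt [-3.14001749 -0.08021236  0.07506829]
```

View pics/w16.png

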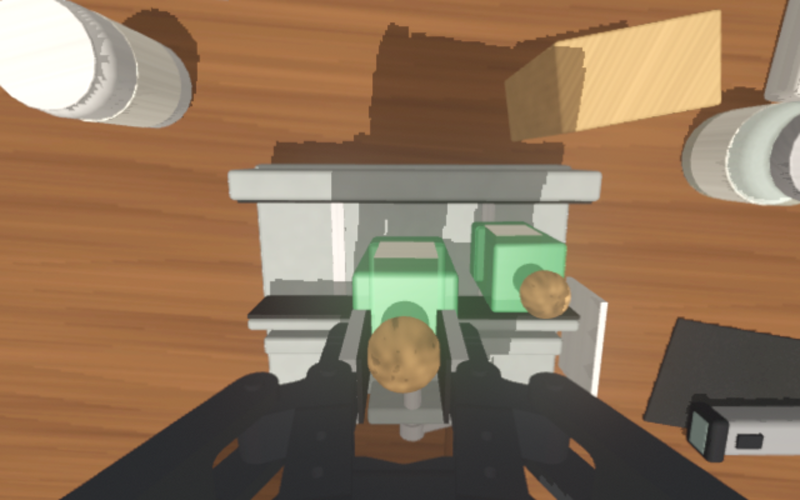

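play_rows:
  rows:
    - [255,[-0.08,0.15,1],[0,0,0]]
    - [255,[-0.2,0.3,2.5],[0,0,0]]
    - [255,[-0.32,0.3,4],[0,0,0]]
    - [255,[-0.44,0.3,5.5],[0,0,0]]
    - [255,[-0.56,0.3,7],[0,0,0]]
    - [255,[-0.63,0.3,7.9],[0,0,0]]
    - [255,[-0.63,0.3,7.9],[0,0,0]]
    - [255,[-0.63,0.3,7.9],[0,0,0]]
    - [255,[-0.63,0.3,7.9],[0,0,0]]
    - [255,[-0.63,0.3,7.9],[0,0,0]]

```text
clock: 28.58
eef_pos: [652.7, -37.3, 121.3]
tcp_rot: [-3.14, -0.081, 0.074]
contact_force: [0.3, 0.8, -3.2]
opening: 0.283
```

play_rows:
  rows:
    - [255,[-0.02,0,0.2],[0,0,0]]
    - [255,[-0.03,0,0.35],[0,0,0]]
    - [255,[-0.03,0,0.35],[0,0,0]]
    - [255,[-0.03,0,0.35],[0,0,0]]

```text
clock: 28.92
eef_pos: [653.2, -37.6, 118.4]
tcp_rot: [-3.141, -0.082, 0.074]
contact_force: [-1.4, -1.1, 5.4]
opening: 0.289
```

Contact with the bed, so I'll release.

play_rows:
  rows:
    - [200,[0,0,0],[0,0,0]]
    - [180,[0,0,0],[0,0,0]]
    - [150,[0,0,0],[0,0,0]]
    - [130,[0,0,0],[0,0,0]]
    - [130,[0,0,0],[0,0,0]]
    - [130,[0,0,0],[0,0,0]]
    - [130,[0,0,-1],[0,0,0]]
    - [130,[0,0,-3],[0,0,0]]
    - [130,[0,0,-6],[0,0,0]]
    - [130,[0,0,-9],[0,0,0]]
    - [130,[0,0,-9],[0,0,0]]
    - [130,[0,0,-9],[0,0,0]]

```text
clock: 29.92
eef_pos: [646.6, -38.2, 210.1]
tcp_rot: [-3.141, -0.085, 0.074]
contact_force: [-0.0, 0.1, -1.3]
opening: 0.493
```

play_rows:
  rows:
    - [110,[0,0,0],[0,0,0]]
    - [110,[0,0,0],[0,0,0]]

```text
clock: 30.08
eef_pos: [644.5, -38.0, 206.2]
tcp_rot: [-3.14, -0.079, 0.074]
contact_force: [-0.8, 0.2, -0.2]
opening: 0.568
```

Run:
```python
from h import *
s=fix([0,0,0],[0,0,0])
img,d,W=cloud('wrist');save('w17.png',img)
V=w2v(W)
for y in(-68,3):
    k=(V[...,0]>0)&(V[...,0]<72)&(V[...,2]>120)&(V[...,2]<140)&(abs(V[...,1]-y)<28)
    print(np.percentile(V[k],[2,50,98],axis=0).round(1)); k=(V[...,0]>0)&(V[...,0]<72)&(V[...,2]>160)&(V[...,2]<180)&(abs(V[...,1]-y)<20);print('stopper',np.percentile(V[k],[2,50,98],axis=0).round(1))
img,d,W=cloud('top')
from bot import bottles
bottles(img=img,W=W)
show('hov',[530,395,230],ori(-0.022))
```

```text
cmd [651.2 -33.6 199.8] meas [644.5 -38.  206.2] rot err 0.0007779033344416893 F [-0.8  0.2 -0.2] open 0.568 t 30.08
RESYNC to measured
[[ 14.5 -87.8 122.7]
 [ 43.7 -58.8 130.2]
 [ 56.  -46.3 136.4]]
stopper [[ 24.1 -77.9 160.9]
 [ 36.5 -65.8 167.8]
 [ 46.1 -56.3 171.7]]
[[ 17.6 -20.6 122.8]
 [ 47.2   1.4 130.2]
 [ 59.7  21.9 133. ]]
stopper [[ 28.3 -10.5 160.9]
 [ 40.1   0.9 167.9]
 [ 49.6  11.7 171.7]]
body (498.3, 407.8) (86.9, 44.9) axis yaw 0.002 pred stopper [571.3 407.9] seen mid [568.9 404.5] zmax 38.1
hov d [-8.01, -44.03, -2.95] rv [-0.005, -0.079, 0.096] dist 448.4978818233148 ang 0.12442668524074729
```

View pics/w17.png

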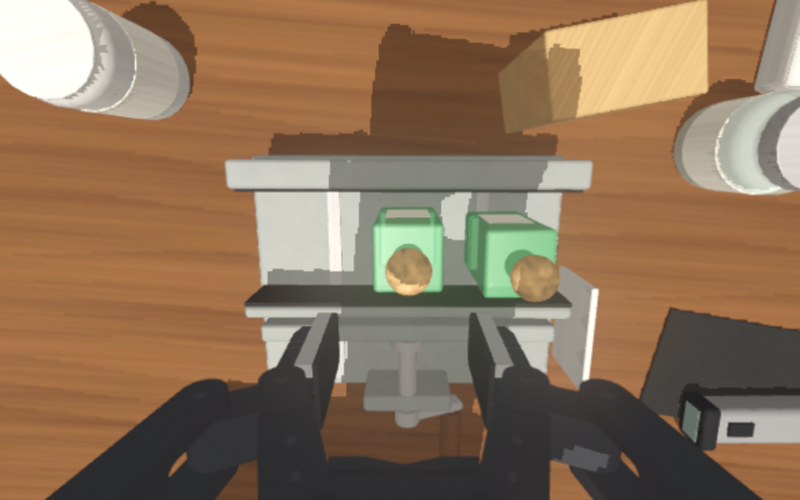

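Two bottles are standing at (-67) and (+1) mm. The last bottle is next, and is still at about (498,407).

play_rows:
  rows:
    - [110,[-8,-44,-3],[-0.005,-0.079,0.096]]
    - [110,[-8,-44,-3],[-0.005,-0.079,0.096]]
    - [110,[-8,-44,-3],[-0.005,-0.079,0.096]]
    - [110,[-8,-44,-3],[-0.005,-0.079,0.096]]
    - [110,[-8,-44,-3],[-0.005,-0.079,0.096]]
    - [110,[-8,-44,-3],[-0.005,-0.079,0.096]]
    - [110,[-8,-44,-3],[-0.005,-0.079,0.096]]
    - [110,[-8,-44,-3],[-0.005,-0.079,0.096]]
    - [110,[-8,-44,-3],[-0.005,-0.079,0.096]]
    - [110,[-8,-44,-3],[-0.005,-0.079,0.096]]
    - [110,[-8,-44,-3],[-0.005,-0.079,0.096]]
    - [110,[-8,-44,-3],[-0.005,-0.079,0.096]]

```text
clock: 31.18
eef_pos: [528.7, 400.1, 230.4]
tcp_rot: [-3.14, -0.0, -0.018]
contact_force: [0.0, -0.4, 0.2]
opening: 0.567
```

play_rows:
  rows:
    - [110,[0,0,0],[0,0,0]]
    - [110,[0,0,0],[0,0,0]]
    - [110,[0,0,0],[0,0,0]]
    - [110,[0,0,0],[0,0,0]]

```text
clock: 31.52
eef_pos: [531.2, 393.2, 230.9]
tcp_rot: [3.141, -0.001, -0.024]
contact_force: [0.3, -0.9, -0.6]
opening: 0.569
```

Run:
```python
from h import *
s=fix([-8,-44,-3],[-0.005,-0.079,0.096])
img,d,W=cloud('wrist');save('w18.png',img)
from bot import bottles
o=bottles(img=img,W=W)
show('down',[568.5,405.2,-20.5],ori(-.022))
```

```text
cmd [530.1 394.7 230.5] meas [531.2 393.2 230.9] rot err 0.0021153370478424905 F [ 0.3 -0.9 -0.6] open 0.569 t 31.52
RESYNC to measured
body (496.7, 407.6) (43.3, 89.7) axis yaw -0.016 pred stopper [569.7 406.5] seen mid [568.1 405.8] zmax 35.7
down d [3.67, -1.29, 25.15] rv [0.0, -0.001, -0.002] dist 254.49076604073474 ang 0.00223606797749979
```

View pics/w18.png

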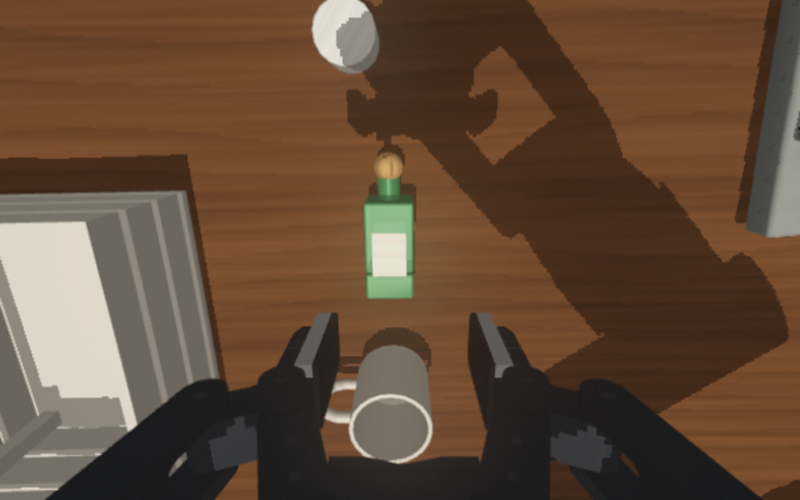

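play_rows:
  rows:
    - [110,[3.7,-1.3,3],[0,0,0]]
    - [110,[3.7,-1.3,7],[0,0,0]]
    - [110,[3.7,-1.3,11],[0,0,0]]
    - [110,[3.7,-1.3,15],[0,0,0]]
    - [110,[3.7,-1.3,18],[0,0,0]]
    - [110,[3.7,-1.3,21],[0,0,0]]
    - [110,[3.7,-1.3,22.5],[0,0,0]]
    - [110,[3.7,-1.3,22.5],[0,0,0]]
    - [110,[3.7,-1.3,22.5],[0,0,0]]
    - [110,[3.7,-1.3,22.5],[0,0,0]]

```text
clock: 32.4
eef_pos: [569.9, 407.5, 8.4]
tcp_rot: [-3.14, -0.004, -0.023]
contact_force: [0.7, -0.8, 0.6]
opening: 0.569
```

Run:
```python
from h import *
s=fix([3.7,-1.3,22.5],[0,0,0])
img,d,W=cloud('wrist');save('w19.png',img)
show('down',[568.8,406,-20.5],ori(-.02))
```

```text
cmd [568.8 405.3   6. ] meas [569.9 407.5   8.4] rot err 0.0037403842011299406 F [ 0.7 -0.8  0.6] open 0.569 t 32.4
RESYNC to measured
down d [-0.12, 0.16, 2.89] rv [-0.002, -0.004, -0.003] dist 28.969121491684902 ang 0.005385164807134505
```

View pics/w19.png

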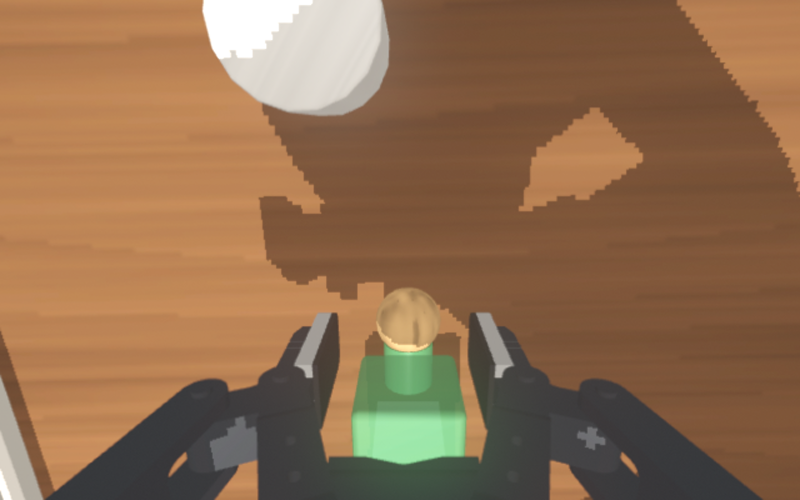

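play_rows:
  rows:
    - [110,[0,0.05,1.2],[0,0,0]]
    - [110,[0,0.05,2.7],[0,0,0]]
    - [110,[0,0.05,2.7],[0,0,0]]
    - [110,[0,0.05,2.7],[0,0,0]]
    - [255,[0,0.05,2.7],[0,0,0]]
    - [255,[0,0.05,2.7],[0,0,0]]
    - [255,[0,0.05,2.7],[0,0,0]]
    - [255,[0,0.05,2.7],[0,0,0]]
    - [255,[0,0.05,2.7],[0,0,0]]
    - [255,[0,0.05,2.7],[0,0,0]]
    - [255,[0,0.05,2.7],[0,0,0]]
  squeeze: 20

```text
clock: 33.37
eef_pos: [568.7, 406.5, -20.4]
tcp_rot: [-3.141, -0.002, -0.022]
contact_force: [0.3, 0.3, 1.2]
opening: 0.283
```

play_rows:
  rows:
    - [255,[0,0,-0.5],[0,0,0]]
    - [255,[0,0,-1.5],[0,0,0]]
    - [255,[0,0,-3],[0,0,0]]
    - [255,[0,0,-4.5],[0,0,0]]
    - [255,[0,0,-6],[0,0,0]]
    - [255,[0,0,-7.5],[0,0,0]]
    - [255,[0,0,-9],[0,0,0]]
    - [255,[0,0,-10.5],[0,0,0]]
    - [255,[0,0,-12],[0,0,0]]
    - [255,[0,0,-13.5],[0,0,0]]
    - [255,[0,0,-15],[0,0,0]]
    - [255,[0,0,-15],[0,0,0]]

```text
clock: 34.37
eef_pos: [570.0, 407.4, 133.7]
tcp_rot: [-3.138, -0.006, -0.022]
contact_force: [0.3, 1.2, -3.3]
opening: 0.287
```

play_rows:
  rows:
    - [255,[0,0,-1.5],[0,0,0]]
    - [255,[0,0,-3],[0,0,0]]
    - [255,[0,0,-4.5],[0,0,0]]
    - [255,[0,0,-6],[0,0,0]]
    - [255,[0,0,-6.5],[0,0,0]]
    - [255,[0,0,-6.5],[0,0,0]]
    - [255,[0,0,-6.5],[0,0,0]]
    - [255,[0,0,-6.5],[0,0,0]]
    - [255,[0,0,-6.5],[0,0,0]]

```text
clock: 35.12
eef_pos: [567.5, 405.8, 192.8]
tcp_rot: [3.141, 0.0, -0.022]
contact_force: [-0.3, 0.2, -3.6]
opening: 0.288
```

Run:
```python
from h import *
s=fix([0,0,0],[0,0,0])
img,d,W=cloud('wrist');save('w20.png',img)
Rt=ori(VY,-0.08)
g=v2w([38,73,240]); p=tcp_of(g,Rt,41.7); d,rv=show('over',p,Rt)
for k in (.02,.07,.15,.24,.33,.42,.51,.6,.69,.78,.87,.95,1): print([255,(d*k).round(1).tolist(),(rv*k).round(3).tolist()],end=', ')
```

```text
cmd [569.9 407.5   8.4] meas [567.5 405.8 192.8] rot err 0.005107222949780149 F [-0.3  0.2 -3.6] open 0.288 t 35.12
RESYNC to measured
over d [7.86, 37.23, -0.53] rv [-0.003, -0.08, -0.096] dist 380.54347977596456 ang 0.125
[255, [0.2, 0.7, -0.0], [-0.0, -0.002, -0.002]], [255, [0.6, 2.6, -0.0], [-0.0, -0.006, -0.007]], [255, [1.2, 5.6, -0.1], [-0.0, -0.012, -0.014]], [255, [1.9, 8.9, -0.1], [-0.001, -0.019, -0.023]], [255, [2.6, 12.3, -0.2], [-0.001, -0.026, -0.032]], [255, [3.3, 15.6, -0.2], [-0.001, -0.034, -0.04]], [255, [4.0, 19.0, -0.3], [-0.002, -0.041, -0.049]], [255, [4.7, 22.3, -0.3], [-0.002, -0.048, -0.058]], [255, [5.4, 25.7, -0.4], [-0.002, -0.055, -0.066]], [255, [6.1, 29.0, -0.4], [-0.002, -0.062, -0.075]], [255, [6.8, 32.4, -0.5], [-0.003, -0.07, -0.084]], [255, [7.5, 35.4, -0.5], [-0.003, -0.076, -0.091]], [255, [7.9, 37.2, -0.5], [-0.003, -0.08, -0.096]],
```

View pics/w20.png

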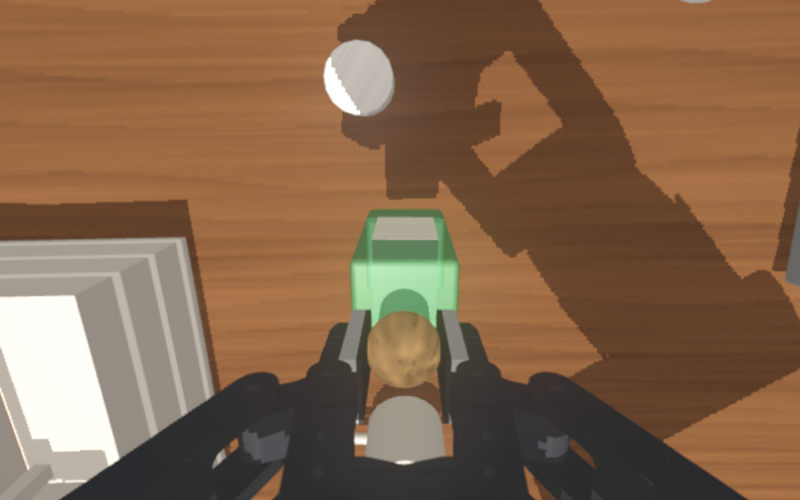

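play_rows:
  rows:
    - [255,[0.2,0.7,0],[0,-0.002,-0.002]]
    - [255,[0.6,2.6,0],[0,-0.006,-0.007]]
    - [255,[1.2,5.6,-0.1],[0,-0.012,-0.014]]
    - [255,[1.9,8.9,-0.1],[-0.001,-0.019,-0.023]]
    - [255,[2.6,12.3,-0.2],[-0.001,-0.026,-0.032]]
    - [255,[3.3,15.6,-0.2],[-0.001,-0.034,-0.04]]
    - [255,[4.0,19.0,-0.3],[-0.002,-0.041,-0.049]]
    - [255,[4.7,22.3,-0.3],[-0.002,-0.048,-0.058]]
    - [255,[5.4,25.7,-0.4],[-0.002,-0.055,-0.066]]
    - [255,[6.1,29.0,-0.4],[-0.002,-0.062,-0.075]]
    - [255,[6.8,32.4,-0.5],[-0.003,-0.07,-0.084]]
    - [255,[7.5,35.4,-0.5],[-0.003,-0.076,-0.091]]

```text
clock: 36.17
eef_pos: [635.2, 48.0, 199.2]
tcp_rot: [-3.141, 0.075, 0.069]
contact_force: [1.1, -0.7, -4.0]
opening: 0.284
```

play_rows:
  rows:
    - [255,[0.3,1.2,0],[0,-0.003,-0.005]]
    - [255,[0.4,1.8,0],[0,-0.003,-0.005]]
    - [255,[0.4,1.8,0],[0,-0.003,-0.005]]
    - [255,[0.4,1.8,0],[0,-0.003,-0.005]]
    - [255,[0.4,1.8,0],[0,-0.003,-0.005]]
    - [255,[0.4,1.8,0],[0,-0.003,-0.005]]

```text
clock: 36.67
eef_pos: [640.2, 34.4, 198.9]
tcp_rot: [-3.14, 0.078, 0.075]
contact_force: [0.4, 0.1, -4.1]
opening: 0.284
```

```bash
python3 - <<'E'
from h import *
s=fix([7.9,37.2,-.5],[-.003,-.08,-.096])
img,d,W=cloud('wrist');save('w21.png',img)
E
python3 hang.py
```

```text
cmd [638.2  32.2 198.2] meas [640.2  34.4 198.9] rot err 0.003367139272427639 F [ 0.4  0.1 -4.1] open 0.284 t 36.67
RESYNC to measured
z 40 n 1973 x98 99.8 xmed 56.8 y [ 44.7 105.8]
z 50 n 74 x98 97.1 xmed 97.0 y [ 45.6 105.2]
z 60 n 78 x98 97.1 xmed 97.0 y [ 45.6 104.3]
z 70 n 76 x98 97.1 xmed 97.0 y [ 45.6 105.2]
z 80 n 84 x98 97.1 xmed 97.0 y [ 45.3 104.2]
z 90 n 2330 x98 96.9 xmed 86.8 y [ 45.  105.2]
z 120 n 20 x98 64.2 xmed 64.1 y [55.6 94.5]
z 130 n 230 x98 64.6 xmed 64.2 y [54.8 94.7]
z 140 n 250 x98 64.6 xmed 64.1 y [54.6 94.7]
z 150 n 266 x98 64.8 xmed 64.3 y [55.4 94. ]
z 160 n 322 x98 64.7 xmed 64.3 y [55.2 94.8]
z 170 n 378 x98 64.6 xmed 64.1 y [55.2 94.9]
z 180 n 453 x98 64.5 xmed 64.0 y [55.3 94.7]
z 190 n 511 x98 64.2 xmed 63.8 y [55.4 94.9]
z 200 n 596 x98 64.2 xmed 63.7 y [55.2 94.8]
z 210 n 3405 x98 63.7 xmed 54.5 y [54.7 95.7]
z 220 n 353 x98 51.8 xmed 50.4 y [66.4 84.3]
tcp in vise [ 37.4  75.1 199. ] tilt [-3.14043523  0.07747497  0.07528585]
```

View pics/w21.png

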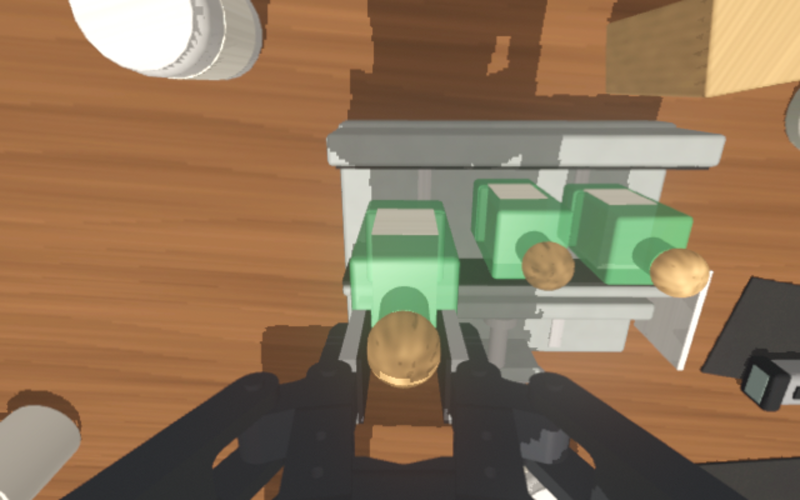

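play_rows:
  rows:
    - [255,[0.05,0.1,1],[0,0,0]]
    - [255,[0.1,0.3,2.5],[0,0,0]]
    - [255,[0.15,0.3,4],[0,0,0]]
    - [255,[0.25,0.3,5.5],[0,0,0]]
    - [255,[0.35,0.3,7],[0,0,0]]
    - [255,[0.42,0.3,7.9],[0,0,0]]
    - [255,[0.42,0.3,7.9],[0,0,0]]
    - [255,[0.42,0.3,7.9],[0,0,0]]
    - [255,[0.42,0.3,7.9],[0,0,0]]
    - [255,[0.42,0.3,7.9],[0,0,0]]

```text
clock: 37.6
eef_pos: [638.9, 30.1, 120.1]
tcp_rot: [-3.141, 0.077, 0.074]
contact_force: [-0.1, -0.6, -3.9]
opening: 0.29
```

play_rows:
  rows:
    - [255,[0.02,0,0.2],[0,0,0]]
    - [255,[0.02,0,0.25],[0,0,0]]
    - [255,[0.02,0,0.25],[0,0,0]]
    - [255,[0.02,0,0.25],[0,0,0]]

```text
clock: 37.93
eef_pos: [639.0, 30.0, 117.6]
tcp_rot: [-3.141, 0.077, 0.074]
contact_force: [0.5, -0.6, -1.0]
opening: 0.288
```

Just in contact. A touch lower, then I'll release.

play_rows:
  rows:
    - [255,[0.01,0,0.1],[0,0,0]]
    - [255,[0.01,0,0.1],[0,0,0]]
    - [200,[0.01,0,0.1],[0,0,0]]
    - [180,[0.01,0,0.1],[0,0,0]]
    - [150,[0.01,0,0.1],[0,0,0]]
    - [130,[0.01,0,0.1],[0,0,0]]
    - [130,[0.01,0,0.1],[0,0,0]]
    - [130,[0,0,-1],[0,0,0]]
    - [130,[0,0,-3],[0,0,0]]
    - [130,[0,0,-6],[0,0,0]]
    - [130,[0,0,-9],[0,0,0]]
    - [130,[0,0,-9],[0,0,0]]

```text
clock: 38.93
eef_pos: [649.3, 30.6, 214.1]
tcp_rot: [-3.141, 0.068, 0.074]
contact_force: [1.6, 0.2, 1.8]
opening: 0.491
```

play_rows:
  rows:
    - [110,[0,0,0],[0,0,0]]
    - [110,[0,0,0],[0,0,0]]
    - [110,[0,0,0],[0,0,0]]
    - [110,[0,0,0],[0,0,0]]

```text
clock: 39.27
eef_pos: [644.9, 30.4, 205.9]
tcp_rot: [-3.141, 0.08, 0.074]
contact_force: [0.4, 0.2, -1.1]
opening: 0.566
```

Run:
```python
from h import *
s=fix([0,0,0],[0,0,0])
img,d,W=cloud('wrist');save('w22.png',img)
V=w2v(W)
for y in(-68,2,73):
    k=(V[...,0]>0)&(V[...,0]<74)&(V[...,2]>120)&(V[...,2]<140)&(abs(V[...,1]-y)<28)
    print(np.percentile(V[k],[2,50,98],axis=0).round(1)); k=(V[...,0]>0)&(V[...,0]<72)&(V[...,2]>160)&(V[...,2]<180)&(abs(V[...,1]-y)<20);print('stopper',np.percentile(V[k],[2,50,98],axis=0).round(1))
th=1.93
Rt=ori(VY,0.25); g=v2w([-152,-40*np.sin(th),75+40*np.cos(th)]); p=tcp_of(g,Rt)
show('hover',p-Rt.apply([0,0,170.]),Rt)
```

```text
cmd [640.2  34.4 198.9] meas [644.9  30.4 205.9] rot err 0.0025067813334714423 F [ 0.4  0.2 -1.1] open 0.566 t 39.27
RESYNC to measured
[[ 14.8 -87.2 120.7]
 [ 43.3 -59.3 130.1]
 [ 56.1 -46.5 137.8]]
stopper [[ 25.2 -76.2 160.3]
 [ 37.5 -64.4 167.4]
 [ 46.3 -56.2 171.5]]
[[ 18.7 -19.1 121.7]
 [ 47.8   9.1 130.2]
 [ 59.9  22.6 136.7]]
stopper [[ 29.   -8.7 160.8]
 [ 41.2   3.1 167.6]
 [ 49.8  12.6 171.5]]
[[ 21.7  49.8 122.4]
 [ 50.6  71.1 130.2]
 [ 62.7  92.1 136.4]]
stopper [[ 31.9  59.8 160.6]
 [ 44.1  71.  167.8]
 [ 52.8  82.2 171.7]]
hover d [-22.23, 10.85, 4.06] rv [-0.001, 0.33, -0.0] dist 250.6748890495416 ang 0.3300015151480369
```

View pics/w22.png

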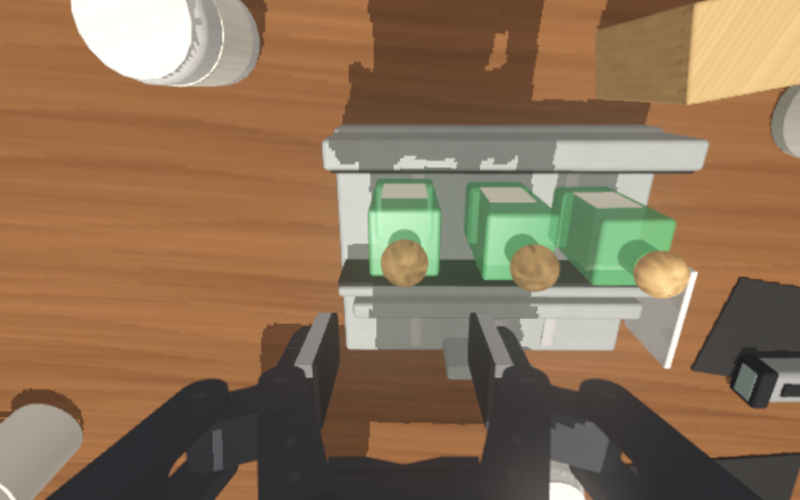

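All three bottles stand between the jaws, with stoppers at (405,262), (534,267) and (661,273). Back to the crank.

play_rows:
  rows:
    - [110,[-22.2,10.9,4],[0,0.33,0]]
    - [110,[-22.2,10.9,4],[0,0.33,0]]
    - [110,[-22.2,10.9,4],[0,0.33,0]]
    - [110,[-22.2,10.9,4],[0,0.33,0]]
    - [110,[-22.2,10.9,4],[0,0.33,0]]
    - [110,[-22.2,10.9,4],[0,0.33,0]]
    - [110,[-22.2,10.9,4],[0,0.33,0]]
    - [110,[-22.2,10.9,4],[0,0.33,0]]
    - [110,[-22.2,10.9,4],[0,0.33,0]]
    - [110,[-22.2,10.9,4],[0,0.33,0]]
    - [110,[-22.2,10.9,4],[0,0.33,0]]
    - [110,[-22.2,10.9,4],[0,0.33,0]]

```text
clock: 40.32
eef_pos: [430.9, -94.4, 184.3]
tcp_rot: [-3.14, -0.252, 0.075]
contact_force: [0.1, -0.6, 0.2]
opening: 0.569
```

Run:
```python
from h import *
s=fix([-22.2,10.9,4],[0,0.33,0])
img,d,W=cloud('wrist');save('w23.png',img)
V=w2v(W)
k=(V[...,0]<-112)&(V[...,0]>-175)&(V[...,1]<-25)&(V[...,1]>-70)&(V[...,2]>35)&(V[...,2]<85)
P=V[k]; print(len(P),P.min(0),P.max(0))
for x in(-160,-145,-130,-118):
    q=P[abs(P[:,0]-x)<4]; print(x,(np.percentile(q[:,1],2)+np.percentile(q[:,1],98))/2,np.percentile(q[:,2],95))
th=1.93
Rt=ori(VY,0.25); g=v2w([-152,-40*np.sin(th),75+40*np.cos(th)]); p=tcp_of(g,Rt)
show('mid',p-Rt.apply([0,0,80.]),Rt)
show('down',p,Rt)
```

```text
cmd [429.1 -94.9 183.6] meas [430.9 -94.4 184.3] rot err 0.0025431522020984295 F [ 0.1 -0.6  0.2] open 0.569 t 40.32
RESYNC to measured
1187 [-168.56434579  -44.67742933   61.75399529] [-112.04326576  -28.32745996   71.63771296]
-160 -36.50080929014479 70.30509793077131
-145 -36.477662680058415 70.12311314459087
-130 -36.44368424656186 70.32869781926038
-118 -36.41534838336707 70.24305578320796
mid d [-0.27, -0.0, 9.07] rv [-0.001, -0.002, 0.001] dist 90.74017853189402 ang 0.0024494897427831783
down d [-0.29, 0.01, 17.07] rv [-0.001, -0.002, 0.001] dist 170.72466137028943 ang 0.0024494897427831783
```

View pics/w23.png

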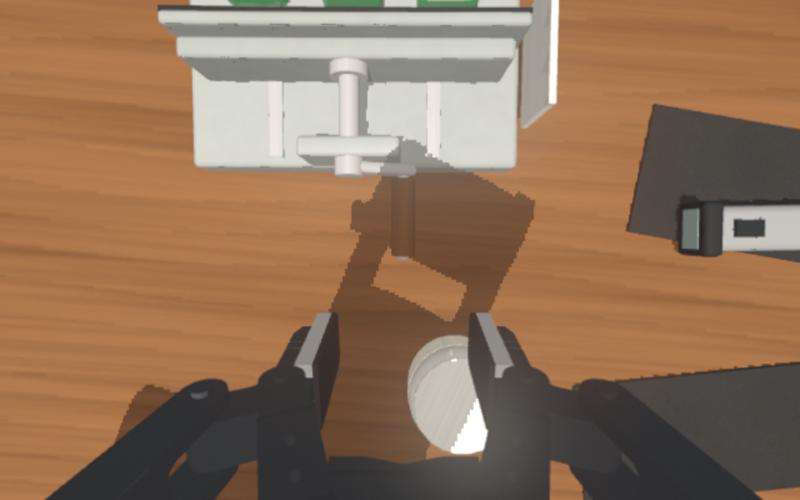

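play_rows:
  rows:
    - [110,[-0.3,0,4],[0,-0.002,0]]
    - [110,[-0.3,0,8],[0,-0.002,0]]
    - [110,[-0.3,0,10],[0,-0.002,0]]
    - [110,[-0.3,0,12],[0,-0.002,0]]
    - [110,[-0.3,0,14],[0,-0.002,0]]
    - [110,[-0.3,0,16],[0,-0.002,0]]
    - [110,[-0.3,0,17.1],[0,-0.002,0]]
    - [110,[-0.3,0,17.1],[0,-0.002,0]]
    - [110,[-0.3,0,17.1],[0,-0.002,0]]

```text
clock: 41.12
eef_pos: [469.5, -91.2, 17.3]
tcp_rot: [-3.14, -0.249, 0.074]
contact_force: [0.4, 0.5, -0.3]
opening: 0.569
```

```bash
python3 - <<'E'
from h import *
s=fix([-.3,0,17.1],[0,-0.002,0])
img,d,W=cloud('wrist');save('w24.png',img)
E
python3 crank.py 1.93 3.1416 11;python3 crank.py 5.0716 3.1416 11
```

```text
cmd [470.6 -91.2  18. ] meas [469.5 -91.2  17.3] rot err 0.0019164808586724625 F [ 0.4  0.5 -0.3] open 0.569 t 41.12
RESYNC to measured
[[255, [-0.25, -0.55, 0.97], [0, 0, 0]], [255, [-0.44, -1.35, 1.75], [0, 0, 0]], [255, [-0.58, -2.35, 2.28], [0, 0, 0]], [255, [-0.64, -3.46, 2.51], [0, 0, 0]], [255, [-0.62, -4.6, 2.43], [0, 0, 0]], [255, [-0.52, -5.67, 2.05], [0, 0, 0]], [255, [-0.35, -6.58, 1.38], [0, 0, 0]], [255, [-0.12, -7.26, 0.5], [0, 0, 0]], [255, [0.14, -7.66, -0.53], [0, 0, 0]], [255, [0.42, -7.74, -1.63], [0, 0, 0]], [255, [0.69, -7.49, -2.71], [0, 0, 0]]]
[[255, [0.25, 0.55, -0.97], [0, 0, 0]], [255, [0.44, 1.35, -1.75], [0, 0, 0]], [255, [0.58, 2.35, -2.28], [0, 0, 0]], [255, [0.64, 3.46, -2.51], [0, 0, 0]], [255, [0.62, 4.6, -2.43], [0, 0, 0]], [255, [0.52, 5.67, -2.05], [0, 0, 0]], [255, [0.35, 6.58, -1.38], [0, 0, 0]], [255, [0.12, 7.26, -0.5], [0, 0, 0]], [255, [-0.14, 7.66, 0.53], [0, 0, 0]], [255, [-0.42, 7.74, 1.63], [0, 0, 0]], [255, [-0.69, 7.49, 2.71], [0, 0, 0]]]
```

View pics/w24.png

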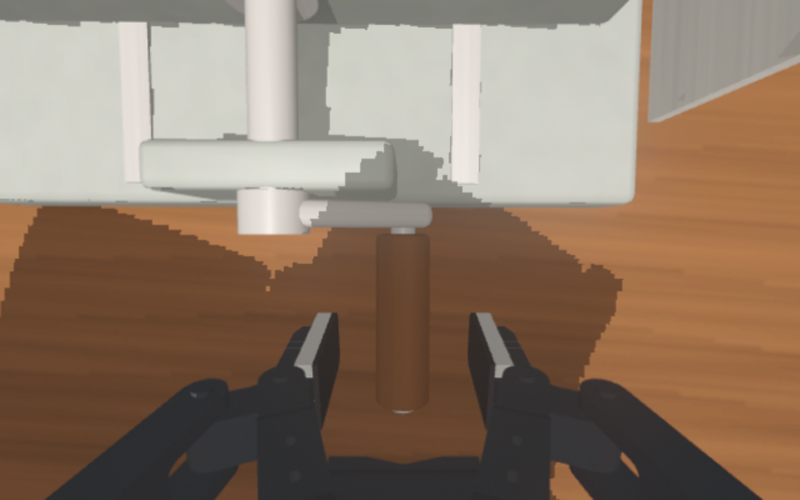

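The bar is centred at (403,320), so I'll close and crank shut.

play_rows:
  rows:
    - [255,[0,0,0],[0,0,0]]
    - [255,[0,0,0],[0,0,0]]
    - [255,[0,0,0],[0,0,0]]
    - [255,[0,0,0],[0,0,0]]
    - [255,[0,0,0],[0,0,0]]
    - [255,[0,0,0],[0,0,0]]
    - [255,[0,0,0],[0,0,0]]
  squeeze: 40

```text
clock: 41.75
eef_pos: [470.1, -91.3, 18.8]
tcp_rot: [-3.14, -0.252, 0.073]
contact_force: [1.5, 7.4, 2.9]
opening: 0.2
```

play_rows:
  rows:
    - [255,[-0.25,-0.55,0.97],[0,0,0]]
    - [255,[-0.44,-1.35,1.75],[0,0,0]]
    - [255,[-0.58,-2.35,2.28],[0,0,0]]
    - [255,[-0.64,-3.46,2.51],[0,0,0]]
    - [255,[-0.62,-4.6,2.43],[0,0,0]]
    - [255,[-0.52,-5.67,2.05],[0,0,0]]
    - [255,[-0.35,-6.58,1.38],[0,0,0]]
    - [255,[-0.12,-7.26,0.5],[0,0,0]]
    - [255,[0.14,-7.66,-0.53],[0,0,0]]
    - [255,[0.42,-7.74,-1.63],[0,0,0]]
    - [255,[0.69,-7.49,-2.71],[0,0,0]]
    - [255,[0.69,-7.49,-2.71],[0,0,0]]

```text
clock: 42.75
eef_pos: [464.5, -16.9, 47.9]
tcp_rot: [-3.141, -0.252, 0.074]
contact_force: [-2.2, 6.0, 6.4]
opening: 0.197
```

play_rows:
  rows:
    - [255,[0.25,0.55,-0.97],[0,0,0]]
    - [255,[0.44,1.35,-1.75],[0,0,0]]
    - [255,[0.58,2.35,-2.28],[0,0,0]]
    - [255,[0.64,3.46,-2.51],[0,0,0]]
    - [255,[0.62,4.6,-2.43],[0,0,0]]
    - [255,[0.52,5.67,-2.05],[0,0,0]]
    - [255,[0.35,6.58,-1.38],[0,0,0]]
    - [255,[0.12,7.26,-0.5],[0,0,0]]
    - [255,[-0.14,7.66,0.53],[0,0,0]]
    - [255,[-0.42,7.74,1.63],[0,0,0]]
    - [255,[-0.69,7.49,2.71],[0,0,0]]
    - [255,[-0.69,7.49,2.71],[0,0,0]]

```text
clock: 43.75
eef_pos: [469.9, -90.7, 17.1]
tcp_rot: [-3.139, -0.25, 0.073]
contact_force: [5.3, 13.6, 1.6]
opening: 0.196
```

Run:
```python
from h import *
s=fix([0,0,0],[0,0,0])
img,d,W=cloud('scene');save('s25.png',img[120:270,230:430],4)
img,d,W=cloud('wrist');save('w25.png',img)
```

```text
cmd [469.5 -91.2  17.3] meas [469.9 -90.7  17.1] rot err 0.0022932553992927257 F [ 5.3 13.6  1.6] open 0.196 t 43.75
```

View pics/s25.png

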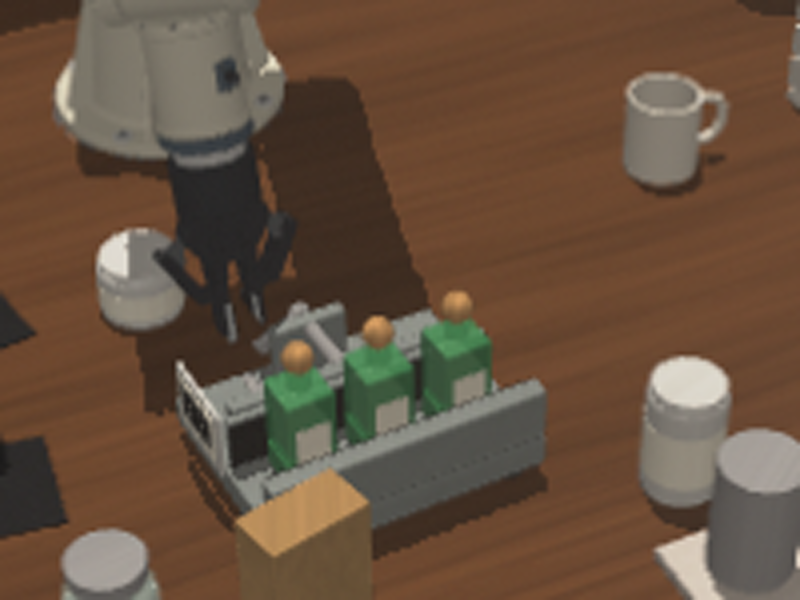

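View pics/w25.png

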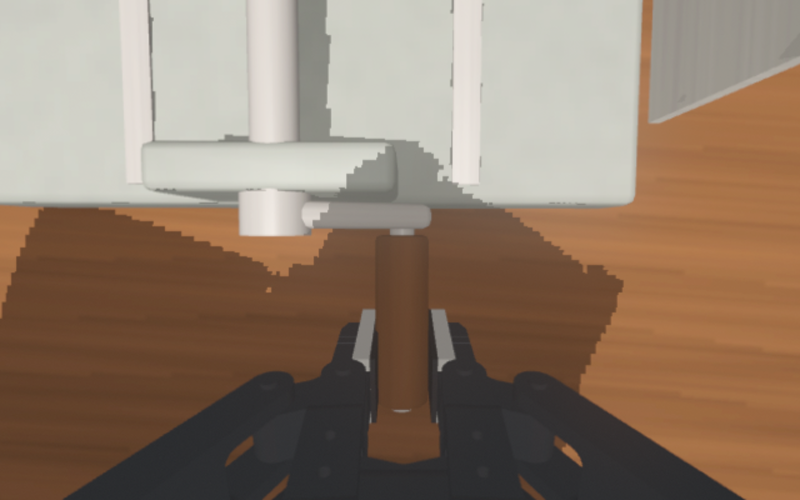

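The grip is still held and one turn is closed, with all bottles upright. Continuing.

play_rows:
  rows:
    - [255,[-0.25,-0.55,0.97],[0,0,0]]
    - [255,[-0.44,-1.35,1.75],[0,0,0]]
    - [255,[-0.58,-2.35,2.28],[0,0,0]]
    - [255,[-0.64,-3.46,2.51],[0,0,0]]
    - [255,[-0.62,-4.6,2.43],[0,0,0]]
    - [255,[-0.52,-5.67,2.05],[0,0,0]]
    - [255,[-0.35,-6.58,1.38],[0,0,0]]
    - [255,[-0.12,-7.26,0.5],[0,0,0]]
    - [255,[0.14,-7.66,-0.53],[0,0,0]]
    - [255,[0.42,-7.74,-1.63],[0,0,0]]
    - [255,[0.69,-7.49,-2.71],[0,0,0]]
    - [255,[0.69,-7.49,-2.71],[0,0,0]]

```text
clock: 44.85
eef_pos: [464.4, -16.8, 47.4]
tcp_rot: [-3.14, -0.252, 0.074]
contact_force: [-3.0, 7.0, 5.9]
opening: 0.194
```

play_rows:
  rows:
    - [255,[0.25,0.55,-0.97],[0,0,0]]
    - [255,[0.44,1.35,-1.75],[0,0,0]]
    - [255,[0.58,2.35,-2.28],[0,0,0]]
    - [255,[0.64,3.46,-2.51],[0,0,0]]
    - [255,[0.62,4.6,-2.43],[0,0,0]]
    - [255,[0.52,5.67,-2.05],[0,0,0]]
    - [255,[0.35,6.58,-1.38],[0,0,0]]
    - [255,[0.12,7.26,-0.5],[0,0,0]]
    - [255,[-0.14,7.66,0.53],[0,0,0]]
    - [255,[-0.42,7.74,1.63],[0,0,0]]
    - [255,[-0.69,7.49,2.71],[0,0,0]]
    - [255,[-0.69,7.49,2.71],[0,0,0]]

```text
clock: 45.85
eef_pos: [469.9, -90.7, 17.1]
tcp_rot: [-3.139, -0.25, 0.073]
contact_force: [4.9, 13.6, 1.8]
opening: 0.195
```

```bash
python3 - <<'E'
from h import *
s=fix([0,0,0],[0,0,0])
img,d,W=cloud('scene');save('s26.png',img[120:270,230:430],4)
E
python3 crank.py 1.93 3.1416 11;python3 crank.py 5.0716 1.1 5
```

```text
cmd [469.5 -91.2  17.3] meas [469.9 -90.7  17.1] rot err 0.0023210397034727306 F [ 4.9 13.6  1.8] open 0.195 t 45.85
[[255, [-0.25, -0.55, 0.97], [0, 0, 0]], [255, [-0.44, -1.35, 1.75], [0, 0, 0]], [255, [-0.58, -2.35, 2.28], [0, 0, 0]], [255, [-0.64, -3.46, 2.51], [0, 0, 0]], [255, [-0.62, -4.6, 2.43], [0, 0, 0]], [255, [-0.52, -5.67, 2.05], [0, 0, 0]], [255, [-0.35, -6.58, 1.38], [0, 0, 0]], [255, [-0.12, -7.26, 0.5], [0, 0, 0]], [255, [0.14, -7.66, -0.53], [0, 0, 0]], [255, [0.42, -7.74, -1.63], [0, 0, 0]], [255, [0.69, -7.49, -2.71], [0, 0, 0]]]
[[255, [0.19, 0.4, -0.76], [0, 0, 0]], [255, [0.36, 0.95, -1.42], [0, 0, 0]], [255, [0.49, 1.65, -1.94], [0, 0, 0]], [255, [0.58, 2.44, -2.31], [0, 0, 0]], [255, [0.63, 3.29, -2.5], [0, 0, 0]]]
```

View pics/s26.png

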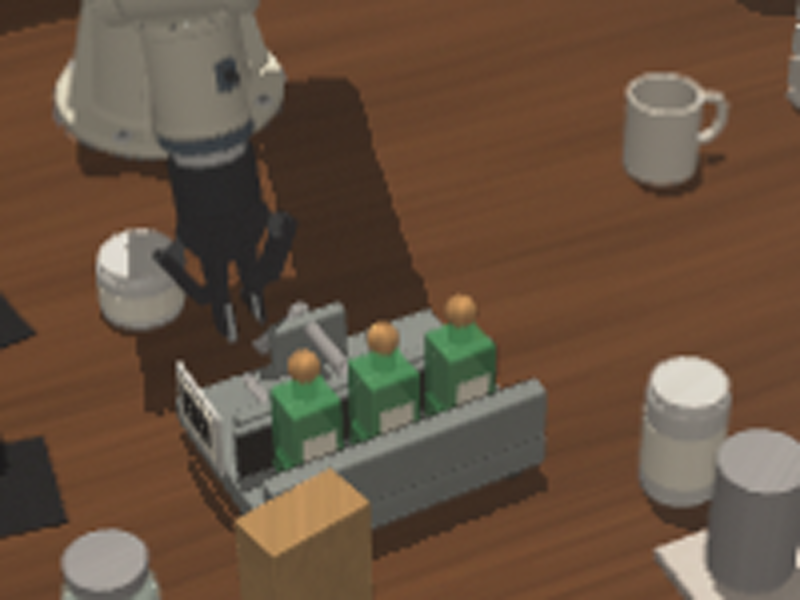

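play_rows:
  rows:
    - [255,[-0.25,-0.55,0.97],[0,0,0]]
    - [255,[-0.44,-1.35,1.75],[0,0,0]]
    - [255,[-0.58,-2.35,2.28],[0,0,0]]
    - [255,[-0.64,-3.46,2.51],[0,0,0]]
    - [255,[-0.62,-4.6,2.43],[0,0,0]]
    - [255,[-0.52,-5.67,2.05],[0,0,0]]
    - [255,[-0.35,-6.58,1.38],[0,0,0]]
    - [255,[-0.12,-7.26,0.5],[0,0,0]]
    - [255,[0.14,-7.66,-0.53],[0,0,0]]
    - [255,[0.42,-7.74,-1.63],[0,0,0]]
    - [255,[0.69,-7.49,-2.71],[0,0,0]]
    - [255,[0.69,-7.49,-2.71],[0,0,0]]

```text
clock: 46.9
eef_pos: [464.4, -16.8, 47.4]
tcp_rot: [-3.14, -0.252, 0.074]
contact_force: [-2.4, 6.6, 6.0]
opening: 0.196
```

play_rows:
  rows:
    - [255,[0.19,0.4,-0.76],[0,0,0]]
    - [255,[0.36,0.95,-1.42],[0,0,0]]
    - [255,[0.49,1.65,-1.94],[0,0,0]]
    - [255,[0.58,2.44,-2.31],[0,0,0]]
    - [255,[0.63,3.29,-2.5],[0,0,0]]
    - [255,[0.63,3.29,-2.5],[0,0,0]]
    - [255,[0.63,3.29,-2.5],[0,0,0]]
    - [255,[0.63,3.29,-2.5],[0,0,0]]

```text
clock: 47.57
eef_pos: [466.9, -50.3, 72.7]
tcp_rot: [-3.141, -0.252, 0.073]
contact_force: [-7.4, -1.3, 17.7]
opening: 0.195
```

Run:
```python
from h import *
s=readout.sense();Rt=R.from_euler('xyz',s['tcp_rot']);q=w2v(s['eef_pos']-Rt.apply([0,0,44]));print(q,np.arctan2(-q[1],q[2]-75),s['contact_force'])
for n in('scene','top','wrist'):
    img,d,W=cloud(n);np.savez('c_'+n+'.npz',img=img,d=d,W=W)
    if n=='scene':save('s27.png',img[120:270,230:430],4)
    if n=='wrist':save('w27.png',img)
    V=w2v(W)
    if n!='scene':
      for y in(-100,-35,35,100):
        k=(V[...,2]>84)&(V[...,2]<95)&(abs(V[...,1]-y)<6)&(V[...,0]<72)&(V[...,0]>-60); P=V[k]
        print(n,y,len(P),np.percentile(P[:,0],[2,98]).round(1) if len(P) else '')
```

```text
[-152.85205303    3.65245027  115.32166584] -0.09033628291357618 [-7.40716598 -1.34514714 17.7323096 ]
top -100 37 [ 4.5 30.8]
top -35 35 [ 4.5 30.2]
top 35 33 [ 3.8 30.4]
top 100 35 [ 6.2 32. ]
wrist -100 0 
wrist -35 0 
wrist 35 0 
wrist 100 0
```

View pics/s27.png

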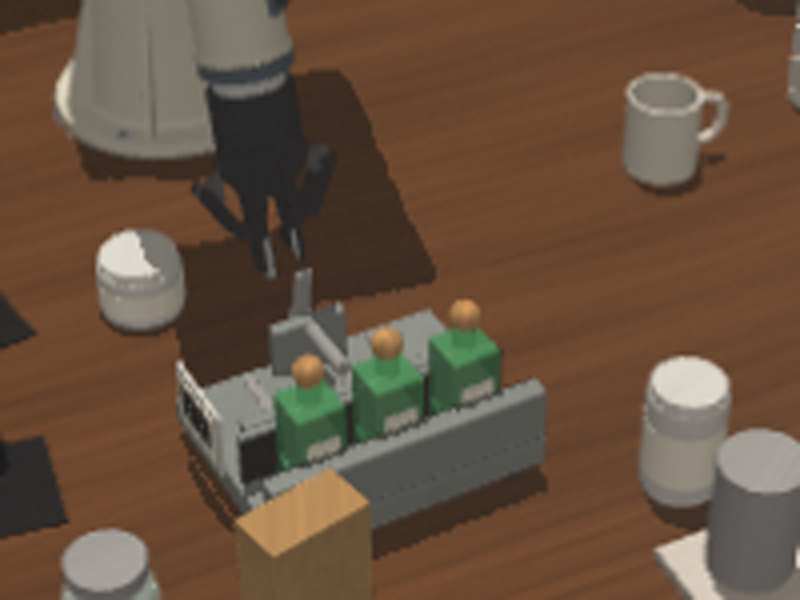

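View pics/w27.png

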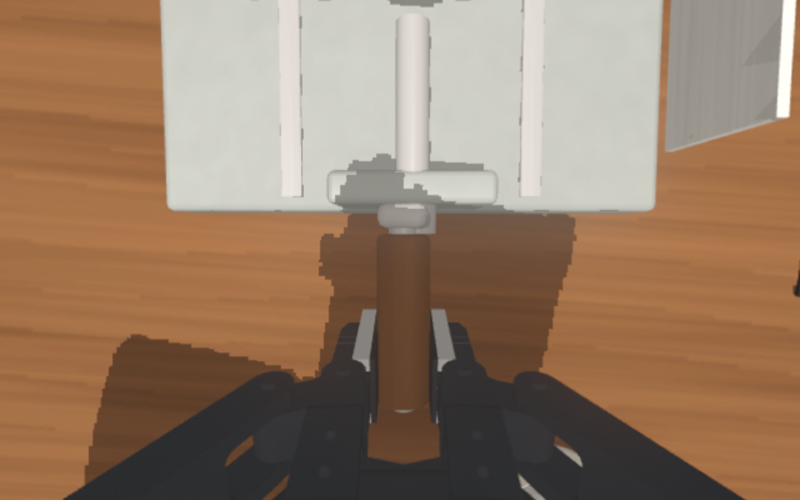

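The crank is at about 18.76 rad with the grip on top and the jaw face stopped at x≈31 mm on all three bottles. That puts the spring about 1.5 rad in. Letting go and moving to the scanner.

play_rows:
  rows:
    - [180,[0,0,0],[0,0,0]]
    - [110,[0,0,0],[0,0,0]]
    - [110,[0,0,0],[0,0,0]]
    - [110,[0,0,0],[0,0,0]]
    - [110,[0,0,-2],[0,0,0]]
    - [110,[0,0,-5],[0,0,0]]
    - [110,[0,0,-9],[0,0,0]]
    - [110,[0,0,-13],[0,0,0]]
    - [110,[0,0,-15],[0,0,0]]
    - [110,[0,0,-15],[0,0,0]]
    - [110,[0,0,-15],[0,0,0]]
    - [110,[0,0,-15],[0,0,0]]

```text
clock: 48.72
eef_pos: [428.9, -52.7, 216.3]
tcp_rot: [-3.14, -0.25, 0.073]
contact_force: [-0.2, -0.7, -0.4]
opening: 0.568
```

Run:
```python
from h import *
s=fix([0,0,0],[0,0,0])
show('hov',[505,-355,260],ori(1.58))
img,d,W=cloud('top');V=w2v(W);k=(V[...,2]>85)&(abs(V[...,1])<15)&(V[...,0]<-100)&(V[...,0]>-175)&(V[...,2]<130);P=V[k];print(len(P),np.percentile(P,[5,50,95],axis=0) if len(P) else '')
save('t28.png',img)
```

```text
cmd [469.5 -91.2  17.3] meas [428.9 -52.7 216.3] rot err 0.00136045734323443 F [-0.2 -0.7 -0.4] open 0.568 t 48.72
RESYNC to measured
hov d [6.28, 30.7, -2.95] rv [0.187, -0.201, -1.498] dist 314.7428950746943 ang 1.5229491127414598
154 [[-164.00482626   -3.06449128  115.57967374]
 [-134.54599318    5.05529127  121.13537678]
 [-104.30050694   12.55441999  126.54476159]]
```

View pics/t28.png

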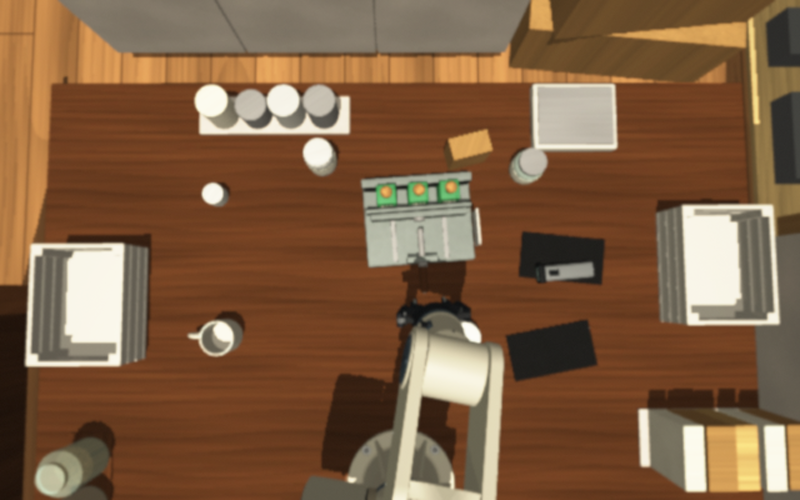

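The scanner has been knocked: it now sits at (566,271), turned slightly. I'll hover over it and measure again.

play_rows:
  rows:
    - [60,[6.3,30.7,-3],[0.187,-0.201,-1.498]]
    - [60,[6.3,30.7,-3],[0.187,-0.201,-1.498]]
    - [60,[6.3,30.7,-3],[0.187,-0.201,-1.498]]
    - [60,[6.3,30.7,-3],[0.187,-0.201,-1.498]]
    - [60,[6.3,30.7,-3],[0.187,-0.201,-1.498]]
    - [60,[6.3,30.7,-3],[0.187,-0.201,-1.498]]
    - [60,[6.3,30.7,-3],[0.187,-0.201,-1.498]]
    - [60,[6.3,30.7,-3],[0.187,-0.201,-1.498]]
    - [60,[6.3,30.7,-3],[0.187,-0.201,-1.498]]
    - [60,[6.3,30.7,-3],[0.187,-0.201,-1.498]]
    - [60,[6.3,30.7,-3],[0.187,-0.201,-1.498]]
    - [60,[6.3,30.7,-3],[0.187,-0.201,-1.498]]

```text
clock: 49.77
eef_pos: [505.0, -355.3, 258.4]
tcp_rot: [3.132, -0.017, 1.476]
contact_force: [-0.3, 0.1, -0.6]
opening: 0.766
```

Run:
```python
from h import *
s=fix([6.3,30.7,-3],[0.187,-0.201,-1.498]);print(s['tcp_rot'],s['qpos'].round(2))
show('hov',[505,-355,260],ori(1.58))
```

```text
cmd [ 505.1 -355.   260.5] meas [ 505.  -355.3  258.4] rot err 0.10538231017345669 F [-0.3  0.1 -0.6] open 0.766 t 49.77
RESYNC to measured
[ 3.13212673 -0.01676954  1.4764912 ] [-0.63  0.3   1.6   0.02  1.25 -0.54]
hov d [0.03, -0.01, -0.16] rv [0.01, -0.016, -0.104] dist 1.6309506430300091 ang 0.10569768209379049
```

play_rows:
  rows:
    - [60,[0,0,0],[0.01,-0.016,-0.104]]
    - [60,[0,0,0],[0.01,-0.016,-0.104]]
    - [60,[0,0,0],[0.01,-0.016,-0.104]]
    - [60,[0,0,0],[0.01,-0.016,-0.104]]

```text
clock: 50.1
eef_pos: [505.3, -354.8, 260.1]
tcp_rot: [3.138, 0.0, 1.572]
contact_force: [-0.9, 0.3, -0.3]
opening: 0.768
```

```bash
cat > scan.py <<'E'
from h import *
def scan(n):
    img,d,W=cloud(n)
    k=(W[...,2]>26)&(W[...,2]<44)&(W[...,0]>400)&(W[...,0]<620)&(W[...,1]>-520)&(W[...,1]<-240)
    nn,l,st,c=cv2.connectedComponentsWithStats(k.astype(np.uint8))
    for i in range(1,nn):
        if st[i,4]<150: continue
        P=W[l==i]; (cx,cy),(w,h),a=cv2.minAreaRect(P[:,:2].astype(np.float32))
        # body axis by symmetric fit of gray body points
        g=img[l==i].mean(1)>90
        (bx,by),(bw,bh),ba=cv2.minAreaRect(P[g][:,:2].astype(np.float32))
        a2=np.radians(ba if bw>bh else ba+90)
        print(n,'all',(round(cx,1),round(cy,1)),(round(w,1),round(h,1)),round(a,2),'body',(round(bx,1),round(by,1)),(round(bw,1),round(bh,1)),'axis',round(a2,3),'z',np.percentile(P[:,2],[5,50,95]).round(1))
    return img,d,W
if __name__=='__main__':
    print(readout.sense()['eef_pos'],readout.sense()['tcp_rot'])
    img,d,W=scan('wrist');save('w29.png',img)
    scan('top')
    hsv=cv2.cvtColor(img,cv2.COLOR_RGB2HSV)
    k=(hsv[...,2]<75)&(W[...,2]<12)&(W[...,2]>-6)&(W[...,0]>420)&(W[...,0]<620)&(W[...,1]>-520)&(W[...,1]<-250)&(hsv[...,1]<110)
    nn,l,st,c=cv2.connectedComponentsWithStats(k.astype(np.uint8))
    for i in range(1,nn):
        if st[i,4]>800: P=W[l==i][:,:2].astype(np.float32);print('mat',cv2.minAreaRect(P))
E
python3 scan.py
```

```text
[ 505.25221994 -354.78502656  260.12556965] [3.13829104e+00 1.02639903e-04 1.57193871e+00]
wrist all (489.2, -387.9) (43.7, 130.6) 6.87 body (487.3, -388.2) (39.2, 130.8) axis 1.697 z [30.9 34.5 38.5]
top all (486.3, -388.1) (41.9, 131.6) 3.16 body (488.8, -395.1) (34.8, 117.8) axis 1.661 z [28.1 33.5 39.5]
mat ((523.5108032226562, -370.49176025390625), (164.5896453857422, 108.69265747070312), 84.98869323730469)
```

View pics/w29.png

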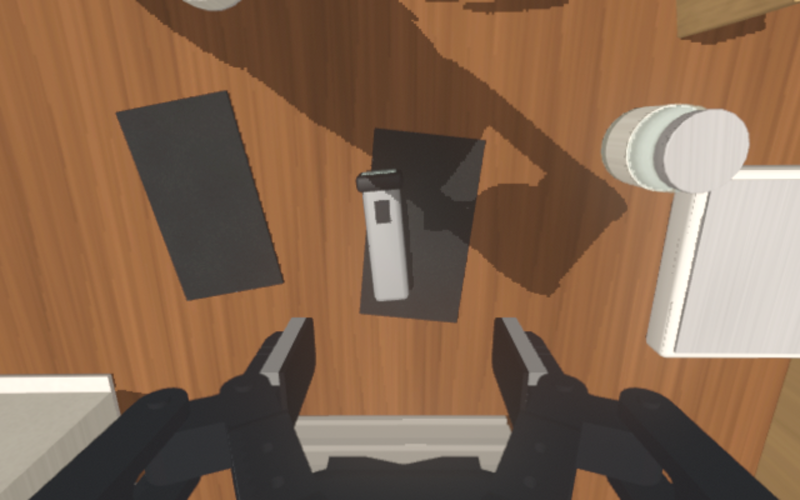

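Run:
```python
from h import *
img,d,W=cloud('wrist')
k=(W[...,2]>26)&(W[...,2]<44)&(W[...,0]>400)&(W[...,0]<560)&(W[...,1]>-520)&(W[...,1]<-240)
P=W[k]
ys=np.arange(-445,-325,6);xs=[]
for y in ys:
    q=P[abs(P[:,1]-y)<4]; xs.append((np.percentile(q[:,0],4)+np.percentile(q[:,0],96))/2 if len(q)>10 else np.nan); print(y,np.round(xs[-1],1),(np.percentile(q[:,0],[4,96])).round(1),end=' ') if len(q)>10 else 0
xs=np.array(xs);m=~np.isnan(xs)
c=np.polyfit(ys[m],xs[m],1);print('\nslope',c,'yaw',np.pi/2-np.arctan(c[0]))
print('y ext',np.percentile(P[:,1],[.5,99.5]))
for (u,v) in((376,130),(485,141),(457,320),(361,313)):
    print(W[int(v/1.25),int(u/1.25)].round(1))
```

```text
-445 493.0 [477. 509.] -439 492.4 [475.8 508.9] -433 492.0 [475.8 508.3] -427 491.3 [474.9 507.6] -421 490.6 [474.5 506.7] -415 490.0 [473.7 506.3] -409 489.9 [473.5 506.3] -403 488.9 [472.7 505. ] -397 488.5 [471.9 505. ] -391 487.7 [471.7 503.8] -385 487.4 [471.  503.8] -379 487.2 [470.8 503.7] -373 486.2 [469.8 502.5] -367 486.2 [469.8 502.5] -361 485.0 [468.8 501.3] -355 485.1 [468.9 501.3] -349 484.0 [467.9 500.1] -343 483.4 [466.7 500.1] -337 482.1 [462.9 501.3] -331 482.7 [463.  502.5] 
slope [-9.28941155e-02  4.51638659e+02] yaw 1.663424613019461
y ext [-451.63216068 -323.26253551]
[ 478.1 -286.4    5.2]
[ 586.3 -295.7    1.4]
[ 5.663e+02 -4.931e+02 -4.000e-01]
[ 457.9 -481.7    4. ]
```

Run:
```python
from h import *
s=fix([0,0,0],[0.01,-0.016,-0.104])
show('down',[487.6,-387.5,-13],ori(1.663))
```

```text
cmd [ 505.  -355.3  258.4] meas [ 505.2 -355.1  261.1] rot err 0.008393564462419132 F [-0.1 -0.4 -0.3] open 0.771 t 50.25
RESYNC to measured
down d [-3.2, -1.89, 27.4] rv [0.004, 0.001, -0.09] dist 276.50896911311935 ang 0.09009439494219382
```

play_rows:
  rows:
    - [60,[-3.2,-1.9,3],[0.004,0.001,-0.09]]
    - [60,[-3.2,-1.9,7],[0.004,0.001,-0.09]]
    - [60,[-3.2,-1.9,11],[0.004,0.001,-0.09]]
    - [60,[-3.2,-1.9,15],[0.004,0.001,-0.09]]
    - [60,[-3.2,-1.9,19],[0.004,0.001,-0.09]]
    - [60,[-3.2,-1.9,22],[0.004,0.001,-0.09]]
    - [60,[-3.2,-1.9,24],[0.004,0.001,-0.09]]
    - [60,[-3.2,-1.9,24],[0.004,0.001,-0.09]]
    - [60,[-3.2,-1.9,24],[0.004,0.001,-0.09]]
    - [60,[-3.2,-1.9,24],[0.004,0.001,-0.09]]

```text
clock: 51.08
eef_pos: [488.5, -388.3, 22.8]
tcp_rot: [3.14, 0.002, 1.664]
contact_force: [1.5, 0.0, 1.1]
opening: 0.763
```

Run:
```python
from h import *
s=fix([-3.2,-1.9,24],[0.004,0.001,-0.09])
img,d,W=cloud('wrist');save('w30.png',img)
show('down',[487.6,-387.5,-13],ori(1.663))
```

```text
cmd [ 487.3 -387.4   21. ] meas [ 488.5 -388.3   22.8] rot err 0.002843149739749377 F [1.5 0.  1.1] open 0.763 t 51.08
RESYNC to measured
down d [0.1, -0.09, 3.58] rv [0.002, 0.002, 0.001] dist 35.82527041070311 ang 0.003
```

View pics/w30.png

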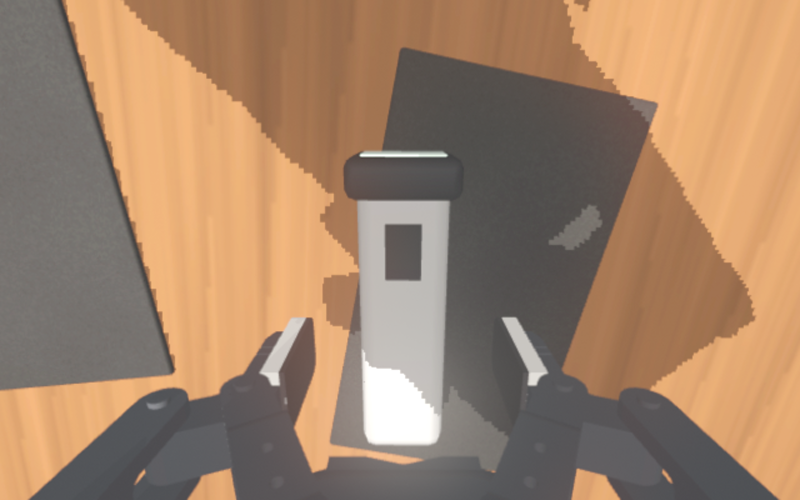

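Aligned: the scanner body is centred at (404,320) with its head at (403,178), so I'll descend and grip.

play_rows:
  rows:
    - [60,[0.05,0,1.5],[0,0,0]]
    - [60,[0.05,0,3],[0,0,0]]
    - [60,[0.05,0,3.4],[0,0,0]]
    - [60,[0.05,0,3.4],[0,0,0]]
    - [255,[0.05,0,3.4],[0,0,0]]
    - [255,[0.05,0,3.4],[0,0,0]]
    - [255,[0.05,0,3.4],[0,0,0]]
    - [255,[0.05,0,3.4],[0,0,0]]
    - [255,[0.05,0,3.4],[0,0,0]]
    - [255,[0.05,0,3.4],[0,0,0]]
    - [255,[0.05,0,3.4],[0,0,0]]
  squeeze: 50

```text
clock: 52.05
eef_pos: [488.5, -387.7, -11.1]
tcp_rot: [3.14, 0.002, 1.665]
contact_force: [-0.3, 1.0, 6.6]
opening: 0.413
```

Run:
```python
from h import *
s=fix([.05,0,3.4],[0,0,0]);print(s['tcp_rot'])
img,d,W=cloud('wrist');save('w31.png',img)
```

```text
cmd [ 488.5 -387.9  -11.2] meas [ 488.5 -387.7  -11.1] rot err 0.000684577414647467 F [-0.3  1.   6.6] open 0.413 t 52.05
[3.13964151e+00 2.38571998e-03 1.66511582e+00]
```

View pics/w31.png

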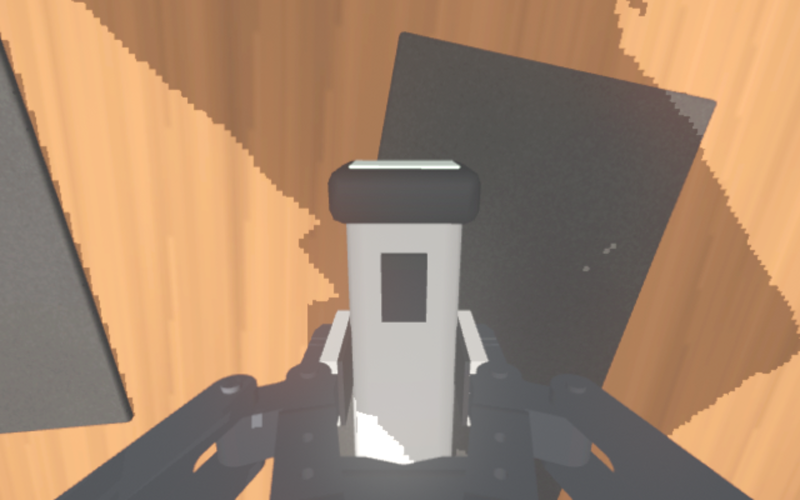

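Run:
```python
from h import *
z=np.load('top0.npz');W=z['W']
k=(W[...,2]>70)&(W[...,2]<115)&(W[...,0]>560)&(W[...,0]<780)&(W[...,1]<-190)&(W[...,1]>-420)
P=W[k];print(len(P),P.min(0),P.max(0))
Rt=ori(VY+np.pi/2); p=v2w([-30,-299.5,42]); print(p)
show('lift',[488.5,-387.9,60],ori(1.663)); show('aim',p,Rt)
d,rv=rel(p,Rt)
```

```text
508 [ 700.29747249 -331.70815818   70.18771724] [ 775.47659851 -190.59526717  114.83015939]
[ 600.82488063 -344.39831757   42.        ]
lift d [-0.01, 0.01, -7.12] rv [0.002, 0.002, 0.001] dist 71.20014044929968 ang 0.003
aim d [3.27, 11.6, -5.3] rv [0.002, 0.002, 0.02] dist 131.65975087322624 ang 0.020199009876724155
```

play_rows:
  rows:
    - [255,[0,0,-1],[0,0,0]]
    - [255,[0,0,-2.5],[0,0,0]]
    - [255,[0,0,-4.5],[0,0,0]]
    - [255,[0.4,1.5,-6],[0,0,0.004]]
    - [255,[1,4,-6],[0,0,0.008]]
    - [255,[1.8,6.5,-6],[0,0,0.012]]
    - [255,[2.5,9,-5.8],[0,0,0.016]]
    - [255,[3,10.8,-5.5],[0,0,0.02]]
    - [255,[3.27,11.6,-5.3],[0,0,0.02]]
    - [255,[3.27,11.6,-5.3],[0,0,0.02]]
    - [255,[3.27,11.6,-5.3],[0,0,0.02]]
    - [255,[3.27,11.6,-5.3],[0,0,0.02]]

```text
clock: 53.1
eef_pos: [598.7, -343.8, 40.4]
tcp_rot: [-3.141, 0.001, 1.645]
contact_force: [0.1, 0.1, -1.7]
opening: 0.408
```

Run:
```python
from h import *
s=fix([3.27,11.6,-5.3],[0,0,.02]);print(s['tcp_rot'],w2v(s['eef_pos']))
img,d,W=cloud('wrist');save('w32.png',img);np.savez('w32.npz',img=img,d=d,W=W)
img,d,W=cloud('scene');save('s32.png',img[120:290,180:390],3.8);np.savez('s32.npz',img=img,d=d,W=W)
```

```text
cmd [ 600.9 -344.4   42. ] meas [ 598.7 -343.8   40.4] rot err 0.002982123867822148 F [ 0.1  0.1 -1.7] open 0.408 t 53.1
RESYNC to measured
[-3.14096508e+00  5.12288333e-04  1.64485170e+00] [ -32.06312451 -298.77870855   40.44921073]
```

View pics/w32.png

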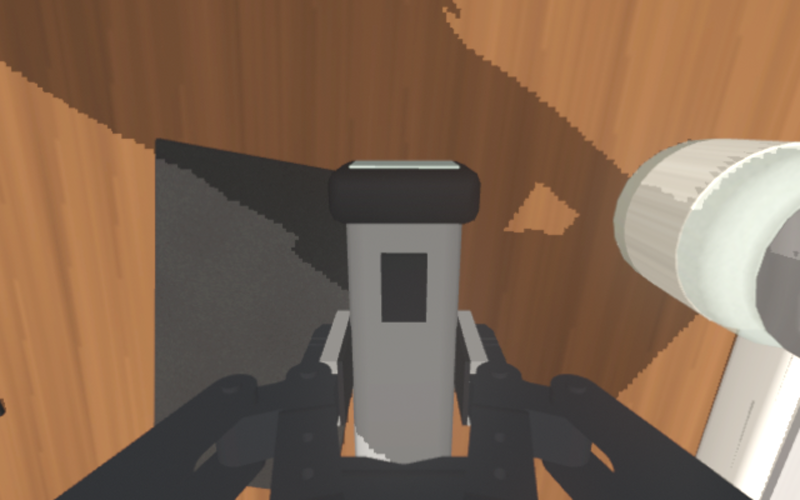

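View pics/s32.png

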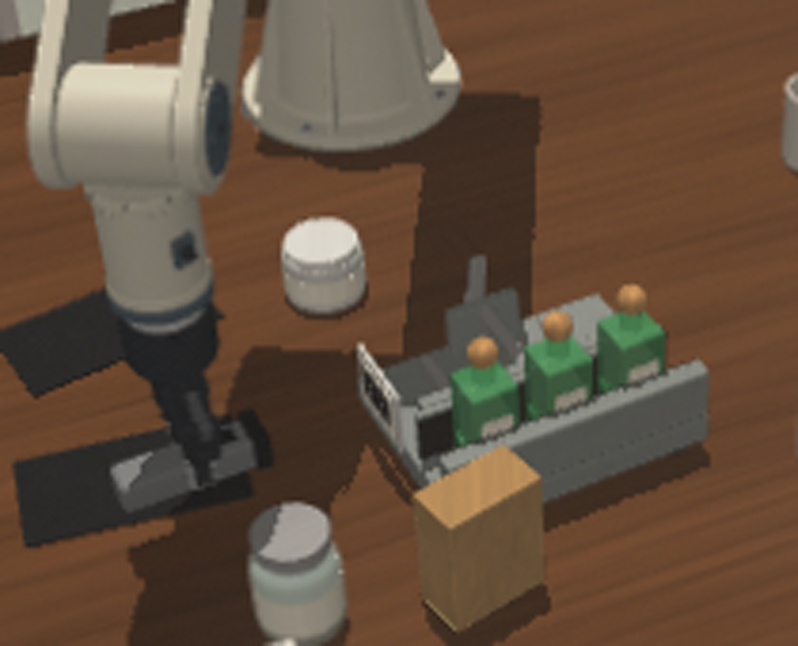

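Run:
```python
from h import *
z=np.load('w32.npz');V=w2v(z['W'])
k=(V[...,2]>70)&(V[...,2]<115)&(abs(V[...,0]+31)<23)&(V[...,1]<-228)&(V[...,1]>-370)
P=V[k]
for y in range(-300,-228,8):
    q=P[abs(P[:,1]-y)<4]
    if len(q)>10: print(y,len(q),np.percentile(q[:,2],[50,95]).round(1),np.percentile(q[:,0],[3,97]).round(1),((np.percentile(q[:,0],3)+np.percentile(q[:,0],97))/2).round(1))
print(P[:,1].max())
```

```text
-300 1919 [ 86.  102.8] [-51.5 -13.8] -32.6
-292 2165 [ 86.1 103.4] [-52.  -13.1] -32.6
-284 2835 [ 86.4 112.4] [-53.4  -8.9] -31.1
-276 1630 [86.4 89.2] [-49.1 -16.2] -32.7
-268 1730 [86.4 89.1] [-49.  -16.3] -32.7
-260 1887 [86.  88.9] [-49.  -16.4] -32.7
-252 1810 [86.4 89.7] [-49.8 -15.3] -32.6
-244 2639 [90. 91.] [-52.3 -12.5] -32.4
-236 2339 [88.8 90.6] [-51.7 -13.3] -32.5
-234.38066993148337
```

The window is at vise (-32.5,-232.5,74) against the label at (-30,-133,75), level and square, so I'll hold for over 2 s.

play_rows:
  rows:
    - [255,[0,0,0],[0,0,0]]
    - [255,[0,0,0],[0,0,0]]
    - [255,[0,0,0],[0,0,0]]
    - [255,[0,0,0],[0,0,0]]
    - [255,[0,0,0],[0,0,0]]
    - [255,[0,0,0],[0,0,0]]
    - [255,[0,0,0],[0,0,0]]
    - [255,[0,0,0],[0,0,0]]
    - [255,[0,0,0],[0,0,0]]
    - [255,[0,0,0],[0,0,0]]
    - [255,[0,0,0],[0,0,0]]
    - [255,[0,0,0],[0,0,0]]

```text
clock: 54.2
eef_pos: [600.0, -343.5, 40.4]
tcp_rot: [3.141, 0.001, 1.645]
contact_force: [-0.4, 0.9, -1.2]
opening: 0.414
```

play_rows:
  rows:
    - [255,[0,0,0],[0,0,0]]
    - [255,[0,0,0],[0,0,0]]
    - [255,[0,0,0],[0,0,0]]
    - [255,[0,0,0],[0,0,0]]
    - [255,[0,0,0],[0,0,0]]
    - [255,[0,0,0],[0,0,0]]
    - [255,[0,0,0],[0,0,0]]
    - [255,[0,0,0],[0,0,0]]
    - [255,[0,0,0],[0,0,0]]
    - [255,[0,0,0],[0,0,0]]
    - [255,[0,0,0],[0,0,0]]
    - [255,[0,0,0],[0,0,0]]

```text
clock: 55.2
eef_pos: [600.0, -343.6, 40.4]
tcp_rot: [3.141, 0.001, 1.645]
contact_force: [-0.4, -0.1, -1.8]
opening: 0.413
```

play_rows:
  rows:
    - [255,[0,0,0],[0,0,0]]
    - [255,[0,0,0],[0,0,0]]
    - [255,[0,0,0],[0,0,0]]
    - [255,[0,0,0],[0,0,0]]
    - [255,[0,0,0],[0,0,0]]
    - [255,[0,0,0],[0,0,0]]

```text
clock: 55.7
eef_pos: [600.0, -343.5, 40.4]
tcp_rot: [3.141, 0.001, 1.645]
contact_force: [0.1, 0.3, -1.7]
opening: 0.412
```

Run:
```python
from h import *
s=fix([0,0,0],[0,0,0]);print(s['qvel'])
img,d,W=cloud('top');V=w2v(W)
for y in(-67,2,72):
    k=(V[...,0]>0)&(V[...,0]<80)&(V[...,2]>160)&(V[...,2]<180)&(abs(V[...,1]-y)<20);print('stopper',np.percentile(V[k],[2,50,98],axis=0).round(1))
for y in(-100,-35,35,100):
    k=(V[...,2]>84)&(V[...,2]<95)&(abs(V[...,1]-y)<6)&(V[...,0]<72)&(V[...,0]>-60); P=V[k]; print(y,np.percentile(P[:,0],98).round(1))
save('t33.png',img)
Rt=ori(1.48); show('matover',[522.3,-388.5,45],Rt); show('matdown',[522.3,-388.5,-9.5],Rt)
```

```text
cmd [ 598.7 -343.8   40.4] meas [ 600.  -343.5   40.4] rot err 0.0011137130150104479 F [ 0.1  0.3 -1.7] open 0.412 t 55.7
RESYNC to measured
[-0.0021463  -0.00218719  0.00108159  0.00109364  0.00055741  0.0008573 ]
stopper [[ 42.7 -79.  161. ]
 [ 53.2 -67.6 167.1]
 [ 64.9 -56.6 174.8]]
stopper [[ 42.4 -10.  161. ]
 [ 52.6   1.4 166.6]
 [ 64.7  11.6 171.9]]
stopper [[ 43.1  60.2 161.3]
 [ 53.   70.8 166.7]
 [ 64.4  81.2 174.5]]
-100 30.5
-35 29.8
35 30.7
100 32.0
matover d [-3.91, -8.08, -0.46] rv [0.0, 0.001, 0.165] dist 89.8810881109035 ang 0.16500303027520435
matdown d [-3.9, -8.09, 4.99] rv [0.0, 0.001, 0.165] dist 102.7415203313636 ang 0.16500303027520435
```

View pics/t33.png

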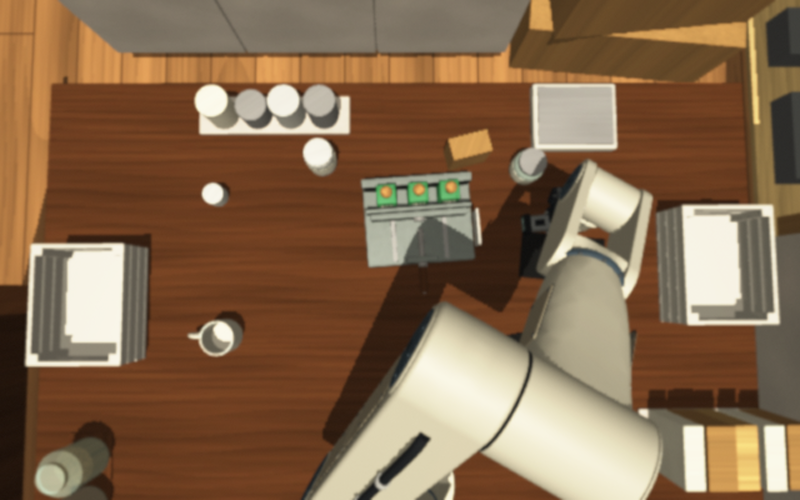

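The bottles are all clamped upright at x≈53. Now I'll lay the scanner back on the mat.

play_rows:
  rows:
    - [255,[-0.5,-1.2,-1],[0,0,0.03]]
    - [255,[-1.3,-2.8,-2],[0,0,0.06]]
    - [255,[-2.2,-4.8,-2],[0,0,0.1]]
    - [255,[-3.1,-6.6,-2],[0,0,0.14]]
    - [255,[-3.7,-7.7,-1],[0,0,0.165]]
    - [255,[-3.9,-8.1,0.5],[0,0,0.165]]
    - [255,[-3.9,-8.1,2],[0,0,0.165]]
    - [255,[-3.9,-8.1,3.5],[0,0,0.165]]
    - [255,[-3.9,-8.1,4.5],[0,0,0.165]]
    - [255,[-3.9,-8.1,4.9],[0,0,0.165]]
    - [255,[-3.9,-8.1,4.9],[0,0,0.165]]
    - [255,[-3.9,-8.1,4.9],[0,0,0.165]]

```text
clock: 56.75
eef_pos: [522.3, -388.7, -8.3]
tcp_rot: [3.141, 0.001, 1.48]
contact_force: [0.1, -0.4, -3.0]
opening: 0.414
```

Run:
```python
from h import *
s=fix([-3.9,-8.1,4.9],[0,0,.165]);print(s['tcp_rot'])
img,d,W=cloud('wrist');save('w34.png',img)
```

```text
cmd [ 522.2 -388.5   -8.6] meas [ 522.3 -388.7   -8.3] rot err 0.0003712720600951339 F [ 0.1 -0.4 -3. ] open 0.414 t 56.75
[3.14083010e+00 9.19749241e-04 1.47984609e+00]
```

View pics/w34.png

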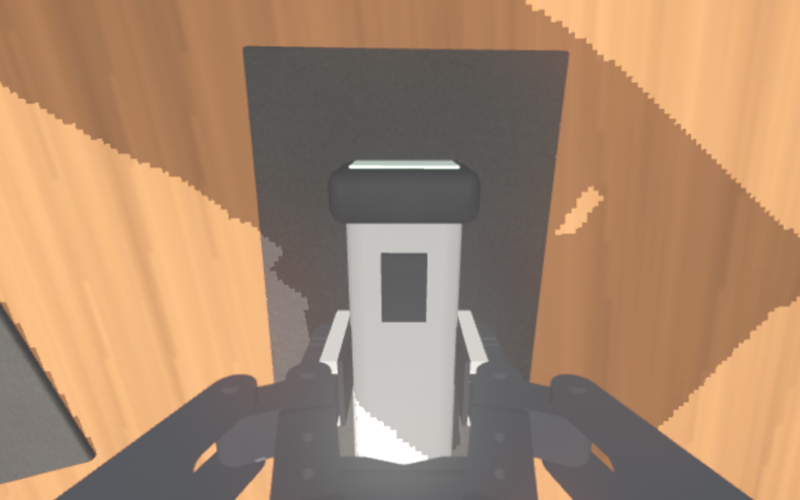

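The scanner at (404,300) is centred on the far mat. I'll lower it onto the mat.

play_rows:
  rows:
    - [255,[0,0,0.15],[0,0,0]]
    - [255,[0,0,0.3],[0,0,0]]
    - [255,[0,0,0.3],[0,0,0]]
    - [255,[0,0,0.3],[0,0,0]]

```text
clock: 57.13
eef_pos: [522.7, -388.8, -11.1]
tcp_rot: [3.14, 0.001, 1.48]
contact_force: [0.7, 0.0, 1.0]
opening: 0.411
```

play_rows:
  rows:
    - [130,[0,0,0],[0,0,0]]
    - [80,[0,0,0],[0,0,0]]
    - [60,[0,0,0],[0,0,0]]
    - [60,[0,0,0],[0,0,0]]
    - [60,[0,0,0],[0,0,0]]
    - [60,[0,0,-1],[0,0,0]]
    - [60,[0,0,-3],[0,0,0]]
    - [60,[0,0,-6],[0,0,0]]
    - [60,[0,0,-10],[0,0,0]]
    - [60,[0,0,-14],[0,0,0]]
    - [60,[0,0,-18],[0,0,0]]
    - [60,[0,0,-22],[0,0,0]]

```text
clock: 58.13
eef_pos: [521.7, -388.0, 211.3]
tcp_rot: [3.141, 0.001, 1.48]
contact_force: [1.5, -1.5, 0.1]
opening: 0.762
```

play_rows:
  rows:
    - [60,[0,0,0],[0,0,0]]
    - [60,[0,0,0],[0,0,0]]
    - [60,[0,0,0],[0,0,0]]
    - [60,[0,0,0],[0,0,0]]

```text
clock: 58.47
eef_pos: [521.2, -387.7, 207.1]
tcp_rot: [-3.14, -0.0, 1.48]
contact_force: [0.2, 0.2, -0.4]
opening: 0.764
```

Run:
```python
from h import *
from scan import scan
s=fix([0,0,0],[0,0,0])
img,d,W=scan('wrist');save('w35.png',img)
img,d,W=scan('scene');save('s35.png',img)
img,d,W=cloud('top');V=w2v(W)
for y in(-67,2,72):
    k=(V[...,0]>0)&(V[...,0]<80)&(V[...,2]>160)&(V[...,2]<180)&(abs(V[...,1]-y)<20);print('stopper',np.percentile(V[k],[2,50,98],axis=0).round(1))
for y in(-100,-35,35,100):
    k=(V[...,2]>84)&(V[...,2]<95)&(abs(V[...,1]-y)<6)&(V[...,0]<72)&(V[...,0]>-60); P=V[k]; print(y,np.percentile(P[:,0],98).round(1))
```

```text
cmd [ 522.2 -388.5   -8.6] meas [ 521.2 -387.7  207.1] rot err 0.002426890159569791 F [ 0.2  0.2 -0.4] open 0.764 t 58.47
RESYNC to measured
wrist all (522.0, -389.8) (129.8, 42.6) 84.77 body (521.6, -389.8) (129.8, 35.6) axis 1.482 z [31.1 34.5 38.6]
scene all (526.8, -391.0) (130.9, 44.7) 83.81 body (522.3, -420.9) (71.4, 39.2) axis 1.384 z [27.5 32.9 38.2]
stopper [[ 42.8 -78.8 160.9]
 [ 52.7 -67.8 167.2]
 [ 64.9 -57.8 172.2]]
stopper [[ 42.5 -10.  160.4]
 [ 52.8   0.9 166.7]
 [ 64.3  11.5 172.8]]
stopper [[ 42.9  60.1 160.8]
 [ 52.7  70.7 167.3]
 [ 64.7  82.5 174.2]]
-100 30.7
-35 30.1
35 31.0
100 32.2
```

View pics/w35.png

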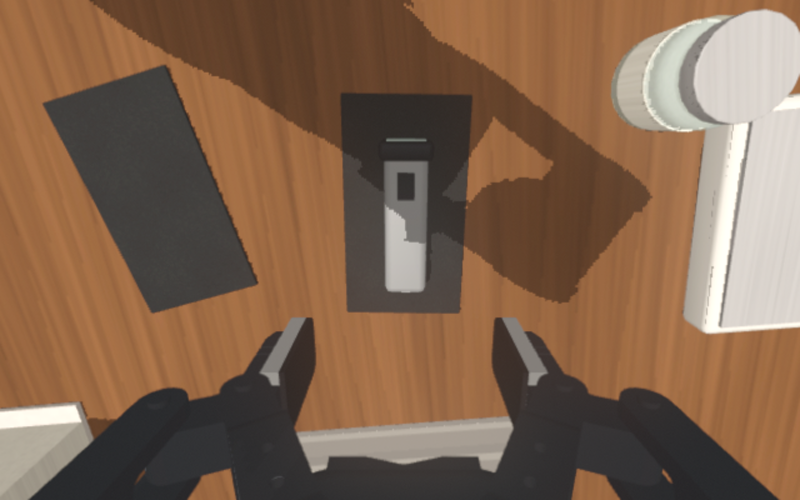

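View pics/s35.png

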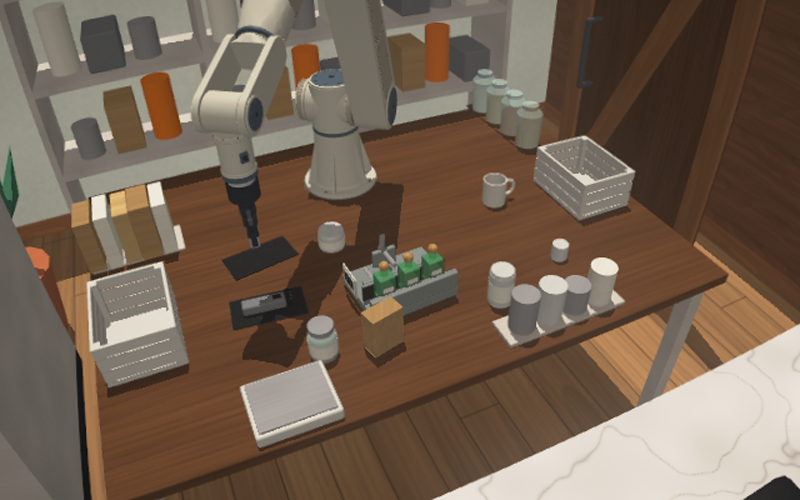

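The scanner lies centred on the far mat at (405,225) in the wrist view, with the bottles clamped, bystanders in place and the arm clear. Handing in.

```bash
python3 -c "
from rig import r
print(r.sign_off())"
```

```text
the job is handed in; nothing more can be done
None
```

The job is handed in at about 58.5 s of the 210 s allowed; `sign_off` reports no verdict. I opened the jaw three turns, stood all three bottles on the bed and let go. I then cranked the jaw shut to about 18.76 rad, scanned the label, and laid the scanner back on the far mat.

**Last checks (camera measurements, about 2 mm):**
- **Bottles:** all three are upright at vise x of about 53 mm and y of about -68, +1 and +71 mm. The jaw face is stopped on them at about 31 mm, roughly 1.5 rad past contact. The jaw's force on each bottle can't be read directly, so I infer it from the crank angle.
- **Scan:** the window was about 100 mm from the label, 2–3 mm off its centre line and square to it. I held it for about 2.6 s.
- **Scanner:** it lies flat within about 2 mm of the mat's centre.
- **Robot and bystanders:** the arm is clear, and the other things look unmoved.

**What failed or disagreed on the way:**
- **First crank grip slipped off:** the real finger ends sit about 26 mm behind the reported TCP, against what the interface text says. I measured this with two cameras and allowed for it from then on.
- **Scanner was knocked aside:** this happened while I was cranking, so I measured its position again before picking it up.

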